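Unclamp the mixed reagent bottles and load the analyser carrier

TASK

The mixing run is over. Take the T-handled key from its holder on the shaker, undo the clamp lock with it by a quarter turn anticlockwise and then draw the sliding jaw fully open; stand every reagent bottle from the clamp upright in its own pocket of the grey carrier, setting them down without dropping or tipping any, and leave the key put away in its holder, the jaw open, and the other things on the counter undisturbed.

Things in the scene. Friction and masses are not known exactly. Their poses are not given: they have to be found in the camera images.
- shaker: Fixed platform shaker, at rest. Pale grey housing, x -105 to +90, y -160 to +160, 62 mm high, with an aluminium clamp platform, top at z 78 mm. Origin at counter level. x points across the clamp, from sliding jaw to fixed jaw; y runs along the jaws; z up. The fixed jaw's face is at x +52.5 mm, 40 mm high above the platform. Black key holder at the +y end, dial and display at the -y end.
- bottle_row (a point): Middle of the bottle row on the shaker platform (z 78 mm), axes as the shaker's. Bottles stand in a row along y through this point, at places y -69, -23, +23, +69 mm (within 2 mm).
- jaw (a joint): Sliding jaw, opening in m: 0 clamped, 0.035 fully open (stop). It opens along shaker -x, drags about 3 N, stays where left. 212 mm bar, top 52.5 mm above the platform; clamped, its face is at shaker x +11.5 mm and a steel lip (z 126.5 to 130.5 mm) overhangs the bottles' shoulders by 5 mm, so none lifts out until the jaw is open. Draw it by the lock knob on its ear, or by the key in the knob.
- lock (a joint): Captive lock knob on the sliding jaw: angle in rad, growing anticlockwise seen from above; 0 to 0.15 = locked, 1.571 = fully undone (stop). A tab below it sits in a keeper: the jaw slides only beyond about 1.2 rad. Resists with 0.08 N m, stays where left. At 0 the sides of its square recess lie along shaker x and y; they turn with it.
- lock_mouth (a point): Centre of the recess mouth in the top of the lock knob (z 130 mm), axes turning with the knob. Black four-lobed knob 33 mm across its flat sides, 43 mm over the lobe corners, 20 mm high, on an ear 48 (y) x 44 mm (x) behind the jaw bar, whose near side is 22.5 mm from the knob's axis. Recess 13.5 mm square, 16 mm deep, 1.5 mm chamfer.
- key: Loose T-handled square key, steel, black handle, 120 g, upright in its holder at the start. Origin: centre of the tip's end; z up the shaft. From the tip: 4 mm tapered nose, 12 mm square to 26 mm, 12 mm round shaft, 28 mm collar from 32 to 38 mm, shaft, T-handle from 75 to 97 mm: 70 mm along key x, 16 mm thick along key y. The square's sides lie along key x and y.
- key_hole (a point): Centre of the mouth of the key holder's hole (z 96 mm): 16 mm square, sides along shaker x and y, 34 mm deep, in a 34 mm square black block. The key stands in it upright, its collar on the mouth, its tip 32 mm below this point and its handle along shaker x within about 0.3 rad.
- carrier: Loose grey carrier, an open tray 104 (x) x 154 (y) x 40 mm high, 450 g, with 2 x 3 empty pockets about 46 mm square, centres at x -25, +25 and y -50, 0, +50 mm. Walls 4 mm, dividers 35 mm high. Origin: centre of its underside; pocket floors 4 mm above it.
- bottle0: Loose reagent bottle, amber, white cap, about 90 g, 74 mm tall. Body 40 mm across to a shoulder at 45 mm, neck 22 mm, cap 26 mm across from 52 to 74 mm. Origin: centre of the underside, z up. Two to four are in the clamp; absent ones read None.
- bottle1: Loose reagent bottle, amber, white cap, about 90 g, 74 mm tall. Body 40 mm across to a shoulder at 45 mm, neck 22 mm, cap 26 mm across from 52 to 74 mm. Origin: centre of the underside, z up. Two to four are in the clamp; absent ones read None.
- bottle2: Loose reagent bottle, amber, white cap, about 90 g, 74 mm tall. Body 40 mm across to a shoulder at 45 mm, neck 22 mm, cap 26 mm across from 52 to 74 mm. Origin: centre of the underside, z up. Two to four are in the clamp; absent ones read None.
- bottle3: Loose reagent bottle, amber, white cap, about 90 g, 74 mm tall. Body 40 mm across to a shoulder at 45 mm, neck 22 mm, cap 26 mm across from 52 to 74 mm. Origin: centre of the underside, z up. Two to four are in the clamp; absent ones read None.
- printer: Bystander: black receipt printer, 190 x 145 x 125 mm, on the counter; leave alone. Origin: centre of underside.
- carton: Bystander: white and blue carton of test strips, 55 x 150 x 35 mm, on the counter; leave alone. Origin: centre of underside.
- dispenser: Bystander: white hand-gel pump bottle, 64 mm across, 175 mm tall; leave alone. Origin: centre of underside.

How it is judged:
By the outcome, as a careful person would: the job done as asked, in the order asked, and still so for the second after the job is handed in, with the robot touching nothing.
Of bottle0, bottle1, bottle2, bottle3 only 2 to 4 are there at a start; the rules pass over those that are not, and their reading is None.
At some moment in a run one of carrier may be knocked a few centimetres aside while the robot is not near it.
It also fails if it takes over 210 s, if anything falls off the work surface, if the arm or the gripper's body presses on something with over 40 N, if the wrist force passes 120 N, or if a joint passes its speed limit or range.

ROBOT

A 6-joint arm with a two-finger parallel gripper is mounted at the origin on the work surface. World frame = base frame: x ahead of the robot, y to its left, z up, the work surface at z = 0. Lengths are in m, angles in rad, forces in N, time in s.
With the tool pointing down it reaches from about 0.225 to 0.875 m from the base axis. Payload 3.4 kg.
Tool frame: the origin (TCP) lies at the very end of the fingers, on their centre line; the grasp point (between the pads) lies 19 mm behind it; z points along the fingers, y is the direction in which the jaws open and shut (so a half turn about z gives the same grasp; the last joint's range is limited). The gripper opens to 85 mm and grips with 20 to 120 N. Pads are 22 mm wide; open, the fingers measure 114 mm over their backs; the gripper's body (76 mm by 85 mm) begins 54 mm behind the grasp point. The pads swing forward as they close: fully open they stand 13 mm farther back than shut.
Start: joints at [1.084, 0.276, 1.505, -0, 1.361, -0.121], TCP at [0.206, 0.537, 0.21] pointing down, gripper open.
Joint ranges: [-2.89, 2.89], [-0.75, 2.08], [0.22, 2.7], [-1.18, 4.32], [0.11, 2.71], [-2.7, 2.7]. Speed limits (rad/s): [2.57, 2.57, 3.14, 3.14, 3.14, 3.14].

INTERFACE

Orientations are given as a unit quaternion [w, x, y, z].
In Python, from rig import telemetry, cams, sign_off, spotter gives the robot as it stands.
- The arm moves only by the tool servo_tool, never from a script. Its argument "steps" is a list of rows, each a list of 6 numbers: the shift along the tool's x, y, z in mm, then the turn, a rotation vector about the tool's x, y, z in degrees. In form: [[x, y, z, ax, ay, az], ...]. A call has 1 to 8 rows; each row is the pose to reach, as a shift and turn from the pose commanded when the call began, along the tool's axes at that moment; what a row does not reach only later rows make up. A row lasts 1/10 s, in which the tool goes at most 50 mm and 8.59 degrees, less where a joint would pass 70% of its speed; a pose out of reach is approached as far as the arm can. A call with a gripper value outside its range is refused whole. "hand" is the closure in counts, from 0 (fully open) to 255 (shut), set as the call begins (left out, the last holds). The fingers move at their own pace and stop on an object; "grip_force" is the grip in N (left out, the last holds). Time passes only in rows, so rows that repeat a pose let the fingers close. It gives the time, the measured TCP pose, the force and the opening at its end, in the units of the state.
- telemetry.get_state(): the state, without advancing time (a new reading comes with each control period).
- cams.get_image(name): name is "scene" or "top" or "wrist"; returns (picture, depth): 384x512x3 uint8, red, green, blue; 384x512 float32, m along the optical axis (not along the pixel's ray), 0 where there is no reading.
- cams.camera_model(name): a dict with "camera_matrix" (3x3 intrinsics, pixels), "D" ([k1, k2, p1, p2, k3] as OpenCV has them; the pictures are not rectified), "origin" and "rotation" of the camera in the world; the wrist camera has in their place "tool_from_camera" (4x4, takes a point from camera to tool coordinates, whose origin is the TCP and whose axes are the flange's). Camera axes: x right, y up, looking along -z (the intrinsics and any distortion apply to the point x, -y, -z); pixel columns grow to the right and rows downward; lengths in m; the calibration is good to about 2 mm. A picture is of the moment at which its call begins: read the wrist's pose just before it. camera_model takes no time and is no camera call.
- sign_off(): hands the job in, once; it reports no verdict.
Trained networks look in the newest picture that a camera, given by its name, has taken for a name from the list of things; names that differ only in an ending like _2 or _b are one class to them, and where a whole thing is asked for, a point or a joint stands for the part that bears it (a point fixed in the world has none). Each returns a list of dicts, best first, with "conf" (0 to 1); they miss things now and then, are a little off and sometimes report something else, mostly with a low value. They report only what shows in the picture. A call takes as long as a camera call.
- spotter.outline_of(query, camera): "region" (384x512 bool, what is visible of it) and "rect" ([left, top, width, height] in pixels, round what is visible of it).
The state is a dict: "clock": time; "qpos": joint angles; "qd": joint speeds; "effort": joint torques, N m; "position": TCP position; "ee_rot": TCP orientation; "contact_force": force on the tool from outside, world axes, zero at the start; "moment": the same for the moment, N m; "width": finger opening in m.
Only numpy, scipy, OpenCV 4.12 (cv2) and the standard library are available. Lean on these libraries where they do the work, as an engineer would, in place of code of your own. Each camera call takes 0.05 s, during which the arm holds its last target.

## Working session

There is one attempt and no reset: what is moved stays moved. The work goes in short steps, Python scripts to look and compute and a tool call to move; the robot and the scene stay as the last step left them, time stands still between calls to the robot, and variables do not carry over. Pictures are saved under pics/ and viewed, and the job is handed in when it is done.

Besides the shell and the picture viewer there is one more tool, called after ">>>" as a command line: name --pt "numbers of a row" for each row, then --argument value for the rest. servo_tool: Moves the arm, as the interface text tells. Its arguments: {"type":"object","properties":{"steps":{"type":"array","items":{"type":"array","items":{"type":"number"}}},"hand":{"type":"number"},"grip_force":{"type":"number"}},"required":["steps"]}

```bash
ls; mkdir -p pics
cat > h.py <<'E'
import numpy as np, cv2
from rig import telemetry, cams, spotter
def look(name,fn,crop=None,scale=1):
    im,d=cams.get_image(name)
    o=im[:,:,::-1].copy()
    if crop: 
        l,t,r,b=crop; o=o[t:b,l:r]
    if scale!=1: o=cv2.resize(o,None,fx=scale,fy=scale,interpolation=cv2.INTER_CUBIC)
    cv2.imwrite('pics/'+fn,o); return im,d
E
python3 - <<'E'
from h import *
s=telemetry.get_state(); print(s)
for n in ['scene','top','wrist']:
    im,d=look(n,n+'0.png'); np.savez(''+n+'0.npz',im=im,d=d)
    print(n,cams.camera_model(n))
E
```

```text
pics
{'clock': 0.0, 'qpos': array([ 1.08399053e+00,  2.76600780e-01,  1.50612703e+00,  5.86126082e-06,
        1.36071198e+00, -1.20977472e-01]), 'qd': array([ 1.08990382e-03, -6.87513876e-04,  3.86575388e-05, -1.92340826e-04,
        1.20226675e-03, -3.98894081e-04]), 'effort': array([-3.67476692e-03, -4.16766322e+01, -2.45804822e+01, -4.06771605e-04,
        1.10192323e-02, -1.53122937e-05]), 'position': array([0.20541334, 0.53644777, 0.20863889]), 'ee_rot': array([-2.79098919e-04,  1.81896414e-01,  9.83317264e-01, -8.80391893e-04]), 'contact_force': array([-0.1118108 ,  0.02235801,  0.84912792]), 'moment': array([-0.02651653,  0.05538313, -0.00978209]), 'width': 0.08539427287040259}
scene {'camera_matrix': array([[449.9477609 ,   0.        , 251.6922992 ],
       [  0.        , 449.9477609 , 197.13943586],
       [  0.        ,   0.        ,   1.        ]]), 'D': array([0.03050903, 0.        , 0.        , 0.        , 0.        ]), 'origin': array([ 1.10918536, -0.48075262,  1.24331466]), 'rotation': array([0.90264077, 0.24367226, 0.09725117, 0.34118277])}
top {'camera_matrix': arr
[... 278 characters left out ...]
1476]), 'rotation': array([-0.70445379, -0.04710641,  0.04037563,  0.707033  ])}
wrist {'camera_matrix': array([[320.84463818,   0.        , 260.52920238],
       [  0.        , 320.84463818, 190.88362256],
       [  0.        ,   0.        ,   1.        ]]), 'D': array([-0.02002202,  0.        ,  0.        ,  0.        ,  0.        ]), 'tool_from_camera': array([[ 1.29176725e-04,  9.57836560e-01,  2.87313607e-01,
         7.33363148e-02],
       [ 9.99999795e-01,  5.63776570e-05, -6.37551705e-04,
         5.09697747e-04],
       [-6.26868399e-04,  2.87313630e-01, -9.57836356e-01,
        -1.64352223e-01],
       [ 0.00000000e+00,  0.00000000e+00,  0.00000000e+00,
         1.00000000e+00]])}
```

View pics/scene0.png

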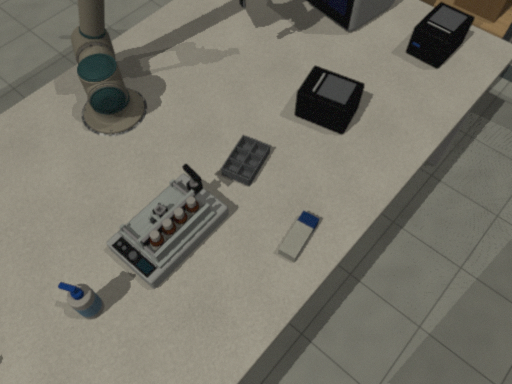

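View pics/top0.png

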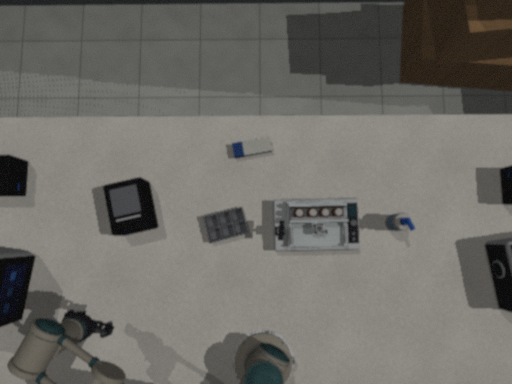

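View pics/wrist0.png

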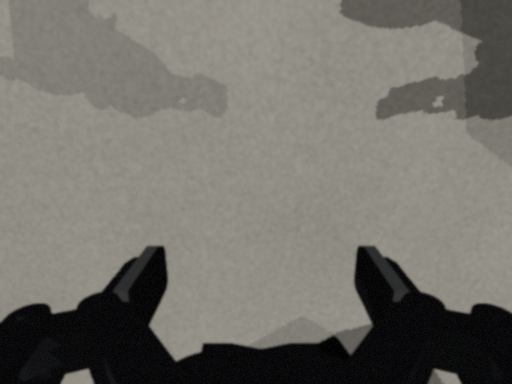

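```bash
cat >> h.py <<'E'
from scipy.spatial.transform import Rotation as R
def q2R(q): return R.from_quat([q[1],q[2],q[3],q[0]]).as_matrix()
def campose(name,s=None):
    m=cams.camera_model(name)
    if name!='wrist': return q2R(m['rotation']),np.array(m['origin'])
    s=s or telemetry.get_state()
    T=m['tool_from_camera']; Rt=q2R(s['ee_rot'])
    return Rt@T[:3,:3], Rt@T[:3,3]+s['position']
def deproj(name,uv,depth,pose=None):
    """uv Nx2, depth N"""
    m=cams.camera_model(name); uv=np.asarray(uv,float).reshape(-1,1,2)
    n=cv2.undistortPoints(uv,m['camera_matrix'],m['D']).reshape(-1,2)
    Rm,o=pose or campose(name)
    d=np.asarray(depth,float).reshape(-1,1)
    pc=np.hstack([n[:,:1],-n[:,1:],-np.ones_like(n[:,:1])])*d
    return pc@Rm.T+o
def rayz(name,uv,z,pose=None):
    Rm,o=pose or campose(name)
    p=deproj(name,uv,np.ones(len(np.reshape(uv,(-1,2)))),(Rm,o))-o
    z=np.broadcast_to(z,(len(p),))
    return o+p*((z-o[2])/p[:,2])[:,None]
def proj(name,P,pose=None):
    m=cams.camera_model(name); Rm,o=pose or campose(name)
    pc=(np.atleast_2d(P)-o)@Rm; pc=pc*[1,-1,-1]
    return cv2.projectPoints(pc.reshape(-1,1,3),np.zeros(3),np.zeros(3),m['camera_matrix'],m['D'])[0].reshape(-1,2)
E
python3 - <<'E'
from h import *
z=np.load('top0.npz')
im=cv2.resize(z['im'][180:260,190:430,::-1],None,fx=3.3,fy=3.3,interpolation=cv2.INTER_CUBIC); cv2.imwrite('pics/top0c.png',im)
d=z['d']
for n,uv in dict(tl=(276,199),tr=(358,199),br=(359,250),bl=(276,250),carr=(226,225),hold=(281,231),knob=(315,229)).items():
    print(n,deproj('top',[uv],[d[uv[1],uv[0]]]).round(3))
for q in ['carrier','shaker','bottle0','key','lock_mouth']:
    for o in spotter.outline_of(q,'top')[:5]: print(q,round(o['conf'],2),o['rect'])
E
```

```text
tl [[ 0.613 -0.056  0.   ]]
tr [[ 0.611 -0.378  0.002]]
br [[ 0.414 -0.376 -0.002]]
bl [[ 0.417 -0.052  0.059]]
carr [[0.511 0.137 0.033]]
hold [[ 0.486 -0.066  0.161]]
knob [[ 0.493 -0.191  0.117]]
carrier 0.94 [205.3, 204.2, 45.0, 41.4]
shaker 0.55 [275.1, 195.9, 83.7, 57.3]
shaker 0.23 [289.1, 216.5, 61.4, 18.4]
bottle0 0.49 [327.4, 208.2, 15.9, 8.8]
bottle0 0.48 [319.6, 206.4, 10.9, 10.3]
```

View pics/top0c.png

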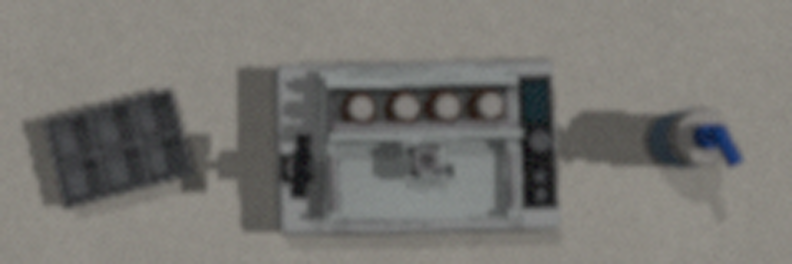

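```bash
cat >> h.py <<'E'
def plan(p,yaw,s=None,verbose=True):
    """delta in tool frame to reach TCP p with tool down, tool x at world yaw (deg)"""
    s=s or telemetry.get_state(); R0=q2R(s['ee_rot'])
    Rd=(R.from_euler('z',yaw,degrees=True)*R.from_quat([1,0,0,0])).as_matrix()
    dp=R0.T@(np.array(p)-s['position'])*1000
    rv=R.from_matrix(R0.T@Rd).as_rotvec(degrees=True)
    print('t',round(s['clock'],2),'pos',s['position'].round(4),'yaw',np.degrees(np.arctan2(R0[1,0],R0[0,0])).round(2),'j',s['qpos'].round(2))
    print('delta',dp.round(1),rv.round(2)); return dp,rv
E
python3 - <<'E'
from h import *
plan([0.55,-0.16,0.33],0)
E
```

```text
t 0.4 pos [0.2057 0.5369 0.2094] yaw 159.04 j [ 1.08  0.28  1.51 -0.    1.36 -0.12]
delta [-570.8 -527.7 -120.5] [-0.0000e+00  1.0000e-02  1.5904e+02]
```

>>> servo_tool --pt "-571 -528 -120 0 0 159" --pt "-571 -528 -120 0 0 159" --pt "-571 -528 -120 0 0 159" --pt "-571 -528 -120 0 0 159" --pt "-571 -528 -120 0 0 159" --pt "-571 -528 -120 0 0 159" --pt "-571 -528 -120 0 0 159" --pt "-571 -528 -120 0 0 159"

```text
clock: 1.2
position: [0.3812, 0.1807, 0.2712]
ee_rot: [0.0, 0.707, 0.707, 0.001]
contact_force: [1.8, 0.3, -0.2]
width: 0.0857
```

```bash
python3 -c "
from h import *
plan([0.55,-0.16,0.33],0)"
```

```text
t 1.2 pos [0.3812 0.1807 0.2712] yaw 89.95 j [0.28 0.01 1.68 0.   1.45 0.28]
delta [-340.6  169.2  -58.8] [ 3.000e-02 -8.000e-02  8.995e+01]
```

>>> servo_tool --pt "-341 169 -59 0 0 90" --pt "-341 169 -59 0 0 90" --pt "-341 169 -59 0 0 90" --pt "-341 169 -59 0 0 90" --pt "-341 169 -59 0 0 90" --pt "-341 169 -59 0 0 90" --pt "-341 169 -59 0 0 90" --pt "-341 169 -59 0 0 90"

```text
clock: 2.0
position: [0.5526, -0.1609, 0.3296]
ee_rot: [0.001, 0.983, 0.183, 0.0]
contact_force: [1.2, 0.2, -0.4]
width: 0.0855
```

```bash
python3 -c "
from h import *
plan([0.55,-0.16,0.33],0)"
```

```text
t 2.0 pos [ 0.5526 -0.1609  0.3296] yaw 21.06 j [-0.4   0.24  1.27 -0.    1.63  0.8 ]
delta [-2.1 -1.8 -0.4] [ 0.06 -0.04 21.06]
```

>>> servo_tool --pt "0 0 0 0 0 21" --pt "0 0 0 0 0 21" --pt "0 0 0 0 0 21" --pt "0 0 0 0 0 21"

```text
clock: 2.4
position: [0.5514, -0.1578, 0.3293]
ee_rot: [-0.0, 1.0, 0.005, -0.0]
contact_force: [0.5, 0.6, -0.3]
width: 0.085
```

Run:
```python
from h import *
s=telemetry.get_state()
im,d=look('wrist','w1.png',scale=1.5); np.savez('w1.npz',im=im,d=d,p=s['position'],q=s['ee_rot'])
plan([0.55,-0.16,0.33],0,s)
for q in ['carrier','bottle0','key','lock_mouth','key_hole']:
    for o in spotter.outline_of(q,'wrist')[:5]: print(q,round(o['conf'],2),o['rect'])
```

```text
t 2.4 pos [ 0.5514 -0.1578  0.3293] yaw 0.53 j [-0.4   0.23  1.28  0.    1.63  1.16]
delta [-1.4  2.2 -0.7] [-0.01  0.02  0.53]
carrier 0.95 [0.0, 120.7, 130.5, 93.3]
bottle0 0.9 [296.3, 141.0, 35.4, 32.8]
bottle0 0.81 [332.2, 141.3, 44.2, 33.8]
bottle0 0.66 [263.9, 140.6, 30.3, 37.5]
bottle0 0.66 [220.3, 140.5, 33.8, 37.3]
key 0.64 [168.7, 184.1, 31.0, 63.3]
lock_mouth 0.79 [281.2, 187.1, 32.0, 32.3]
lock_mouth 0.22 [265.6, 140.7, 27.9, 36.0]
key_hole 0.68 [175.0, 103.6, 236.3, 143.8]
key_hole 0.56 [331.0, 139.6, 44.6, 35.3]
```

View pics/w1.png

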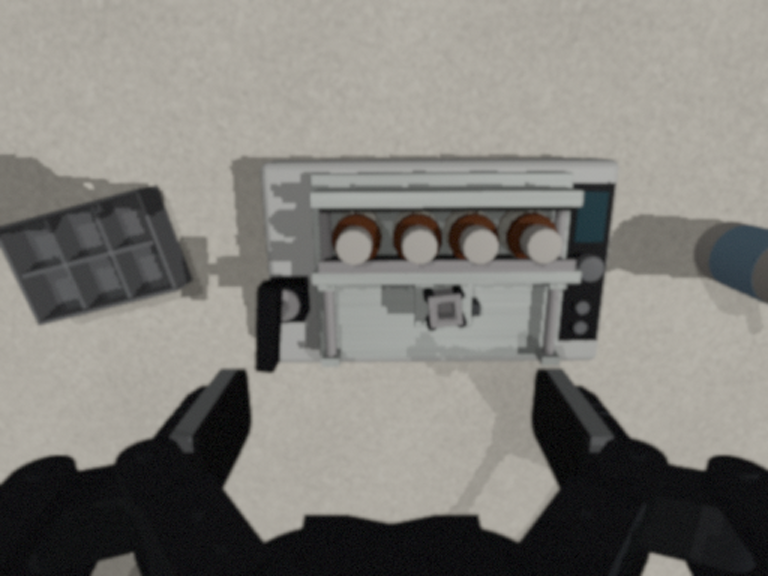

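Run:
```python
from h import *
z=np.load('w1.npz'); s=dict(position=z['p'],ee_rot=z['q']); P=campose('wrist',s); d=z['d']
def show(n,uv,zz):
    uv=np.array(uv,float)/1.5
    a=rayz('wrist',[uv],zz,P)[0]; b=deproj('wrist',[uv],[d[int(uv[1]),int(uv[0])]],P)[0]
    print(n,a.round(4),b.round(4))
for i,uv in enumerate([(356,245),(419,245),(481,246),(542,243)]): show('cap%d'%i,uv,.152)
show('knob',(446,309),.13)
show('handle',(268,324),.161)
for c in [(265,165),(616,161),(596,358),(279,360)]: show('house',c,.062)
show('fixjawL',(313,198),.118);show('fixjawR',(582,198),.118)
show('jawL',(320,270),.1305);show('jawR',(580,270),.1305)
for c in [(0,229),(155,187),(189,288),(41,322)]: show('carr',c,.04)
cv2.imwrite('pics/w1c.png',cv2.resize(z['im'][100:250,160:420,::-1],None,fx=3,fy=3,interpolation=cv2.INTER_CUBIC))
```

```text
cap0 [ 0.553  -0.1319  0.152 ] [ 0.5529 -0.1319  0.1514]
cap1 [ 0.5535 -0.1774  0.152 ] [ 0.5536 -0.1774  0.1527]
cap2 [ 0.5532 -0.2223  0.152 ] [ 0.5531 -0.2224  0.1517]
cap3 [ 0.5558 -0.2664  0.152 ] [ 0.556  -0.2661  0.1527]
knob [ 0.497  -0.2017  0.13  ] [ 0.4916 -0.2036  0.1149]
handle [ 0.4948 -0.0667  0.161 ] [ 0.4946 -0.0665  0.1604]
house [ 0.6046 -0.0467  0.062 ] [ 0.6045 -0.0463  0.0605]
house [ 0.6112 -0.353   0.062 ] [ 6.092e-01 -3.812e-01  1.000e-04]
house [ 0.4233 -0.3602  0.062 ] [ 3.945e-01 -3.893e-01  3.000e-04]
house [ 0.4184 -0.0483  0.062 ] [ 0.4564 -0.0683  0.1416]
fixjawL [ 0.5826 -0.0966  0.118 ] [ 0.5825 -0.0964  0.117 ]
fixjawR [ 0.5848 -0.3049  0.118 ] [ 0.5845 -0.3057  0.1159]
jawL [ 0.5284 -0.102   0.1305] [ 0.5282 -0.1019  0.1298]
jawR [ 0.5304 -0.3052  0.1305] [ 0.53   -0.3059  0.1289]
carr [0.5425 0.2196 0.04  ] [0.5426 0.2192 0.0405]
carr [0.583  0.0631 0.04  ] [0.5798 0.08   0.0051]
carr [0.4848 0.042  0.04  ] [0.4725 0.0595 0.    ]
carr [0.4471 0.1984 0.04  ] [0.4467 0.1992 0.0389]
```

View pics/w1c.png

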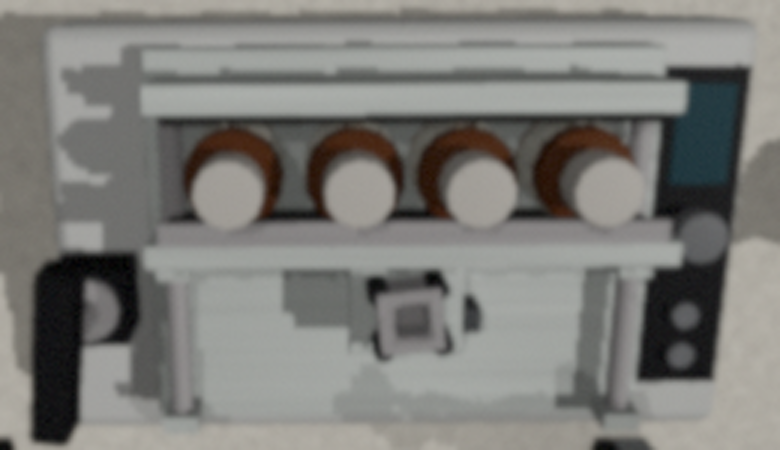

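```bash
python3 -c "
from h import *
plan([0.50,-0.11,0.25],1)"
```

```text
t 2.7 pos [ 0.5514 -0.1575  0.3296] yaw 0.58 j [-0.4   0.23  1.28  0.    1.63  1.16]
delta [-50.9 -48.   79.6] [-0.   -0.01 -0.42]
```

>>> servo_tool --pt "-25 -24 40 0 0 0" --pt "-51 -48 80 0 0 -0.4" --pt "-51 -48 80 0 0 -0.4" --pt "-51 -48 80 0 0 -0.4" --pt "-51 -48 80 0 0 -0.4"

```text
clock: 3.2
position: [0.502, -0.1109, 0.2512]
ee_rot: [0.001, 1.0, 0.008, 0.002]
contact_force: [-0.2, 0.0, 0.3]
width: 0.0855
```

Run:
```python
from h import *
s=telemetry.get_state()
im,d=look('wrist','w2.png',scale=1.5); np.savez('w2.npz',im=im,d=d,p=s['position'],q=s['ee_rot'])
plan([0.50,-0.11,0.25],1,s)
```

```text
t 3.2 pos [ 0.502  -0.1109  0.2512] yaw 0.95 j [-0.35  0.16  1.56 -0.    1.42  1.2 ]
delta [-1.9 -1.   1.2] [ 0.1  -0.23 -0.05]
```

View pics/w2.png

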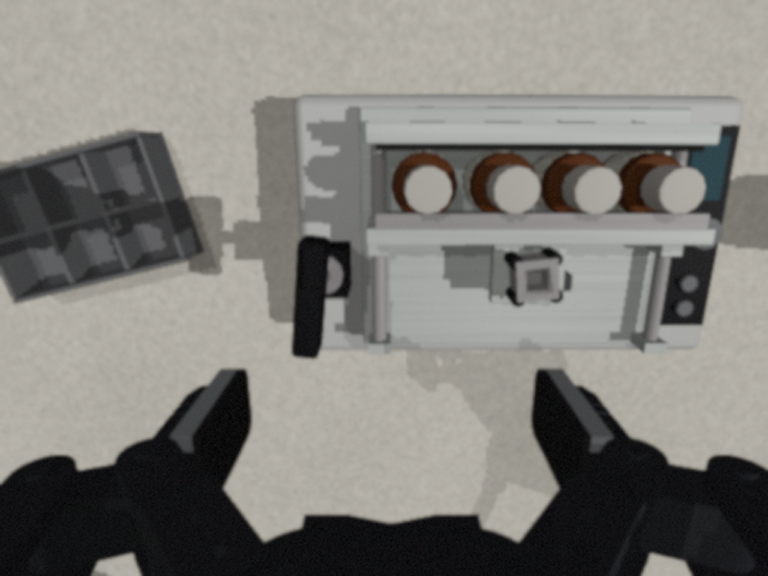

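```bash
cat >> h.py <<'E'
def cloud(npz,name='wrist'):
    z=np.load(npz); s=dict(position=z['p'],ee_rot=z['q']); P=campose(name,s) if name=='wrist' else campose(name)
    d=z['d']; v,u=np.mgrid[0:384,0:512]
    X=deproj(name,np.stack([u.ravel(),v.ravel()],1),d.ravel(),P).reshape(384,512,3); X[d<=0]=np.nan
    return z['im'],X
def rect(P): 
    (c,sz,a)=cv2.minAreaRect((P[:,:2]*1000).astype(np.float32)); return np.round(c,1),np.round(sz,1),round(a,1)
E
python3 - <<'E'
from h import *
im,X=cloud('w2.npz')
x,y,z=X[...,0],X[...,1],X[...,2]
m=(z>.157)&(z<.165)&(abs(y+.067)<.03)&(abs(x-.495)<.06)
P=X[m]; print('handle',m.sum(),P.mean(0),np.median(P[:,2]),rect(P)); 
c=P[:,:2]-P[:,:2].mean(0); w,V=np.linalg.eigh(c.T@c); print('dir',np.degrees(np.arctan2(V[1,1],V[0,1])))
m=(z>.145)&(z<.157)&(abs(x-.553)<.03)
n,l=cv2.connectedComponents(m.astype(np.uint8))
for i in range(1,n):
    if (l==i).sum()>100: P=X[l==i]; print('cap',(l==i).sum(),P.mean(0).round(4),rect(P))
m=(z>.126)&(z<.134)&(abs(x-.497)<.025)&(abs(y+.2017)<.025)
P=X[m]; print('knob',m.sum(),P.mean(0).round(4),rect(P))
# intensity of knob area
cv2.imwrite('pics/w2k.png',cv2.resize(im[150:220,320:400,::-1],None,fx=8,fy=8,interpolation=cv2.INTER_CUBIC))
cv2.imwrite('pics/w2h.png',cv2.resize(im[150:245,185:260,::-1],None,fx=6,fy=6,interpolation=cv2.INTER_CUBIC))
E
```

```text
handle 1479 [ 0.49125165 -0.06429841  0.16052175] 0.1606476129777697 (array([489.7, -63.8]), array([16.2, 69.4]), 84.5)
dir 174.5252958188637
cap 794 [ 0.5519 -0.1293  0.1517] (array([ 551.8, -129.2]), array([24.9, 25.1]), 0.8)
cap 796 [ 0.5525 -0.177   0.1517] (array([ 552.3, -177.4]), array([24.2, 25.2]), 0.4)
cap 831 [ 0.5528 -0.2206  0.1515] (array([ 552.2, -221.5]), array([25.1, 24.9]), 58.3)
cap 865 [ 0.5539 -0.2666  0.1513] (array([ 553.7, -267.9]), array([25.4, 24.9]), 39.9)
knob 992 [ 0.5018 -0.201   0.1294] (array([ 500.4, -201.9]), array([42.9, 49.7]), 0.9)
```

View pics/w2k.png

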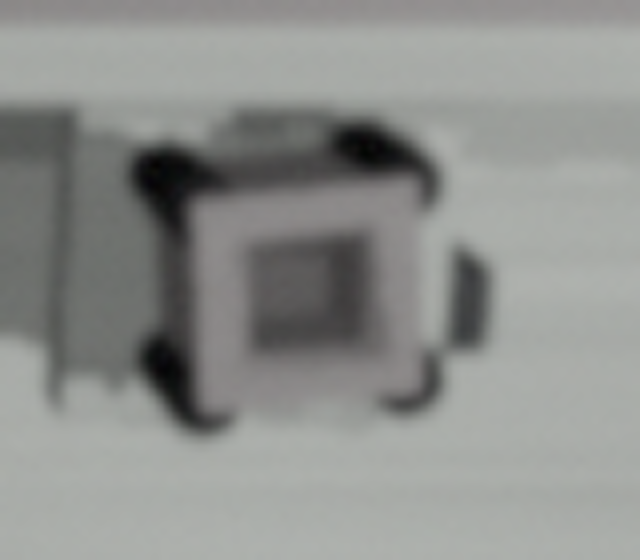

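View pics/w2h.png

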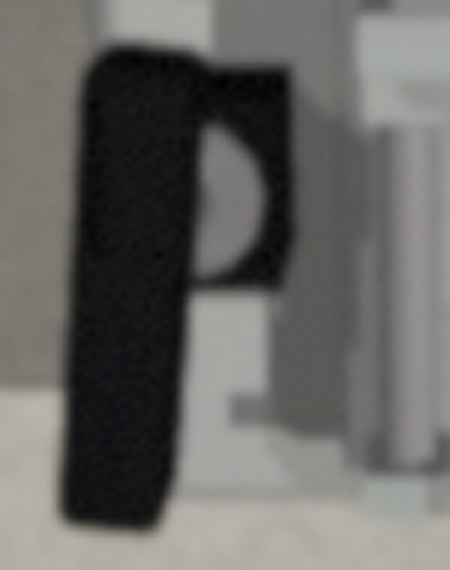

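Run:
```python
from h import *
z=np.load('w2.npz'); s=dict(position=z['p'],ee_rot=z['q']); P=campose('wrist',s)
f=lambda l: rayz('wrist',[(320+a/8-.44,150+b/8-.44) for a,b in l],.13,P).round(4)
r=f([(245,240),(370,233),(377,350),(253,352)]); print(r,r.mean(0))
r=f([(190,190),(425,175),(420,405),(200,412)]); print(r,r.mean(0))
# holder block 34mm corners right edge, z .096 ; collar right edge
g=lambda l,zz: rayz('wrist',[(185+a/6-.42,150+b/6-.42) for a,b in l],zz,P).round(4)
print(g([(290,68),(276,288)],.096), g([(266,205)],.102))
plan([0.4897,-0.0638,0.20],-5.5)
```

```text
[[ 0.5023 -0.1931  0.13  ]
 [ 0.5033 -0.2074  0.13  ]
 [ 0.4893 -0.2098  0.13  ]
 [ 0.4888 -0.1953  0.13  ]] [ 0.495925 -0.2014    0.13    ]
[[ 0.5081 -0.1862  0.13  ]
 [ 0.5103 -0.213   0.13  ]
 [ 0.4826 -0.2156  0.13  ]
 [ 0.4814 -0.1898  0.13  ]] [ 0.4956  -0.20115  0.13   ]
[[ 0.5112 -0.0824  0.096 ]
 [ 0.4722 -0.0797  0.096 ]] [[ 0.4888 -0.0787  0.102 ]]
t 3.25 pos [ 0.5025 -0.1113  0.2516] yaw 0.93 j [-0.35  0.16  1.56 -0.    1.42  1.2 ]
delta [-12.2 -47.8  51.4] [ 0.1  -0.29  6.43]
```

>>> servo_tool --pt "-12 -48 51 0 0 6.4" --pt "-12 -48 51 0 0 6.4" --pt "-12 -48 51 0 0 6.4" --pt "-12 -48 51 0 0 6.4" --pt "-12 -48 51 0 0 6.4" --hand 120 --grip_force 40

```text
clock: 3.75
position: [0.4896, -0.0638, 0.2004]
ee_rot: [0.001, 0.999, -0.048, 0.002]
contact_force: [0.7, -0.6, 0.4]
width: 0.0448
```

Run:
```python
from h import *
s=telemetry.get_state()
im,d=look('wrist','w3.png',scale=1.5); np.savez('w3.npz',im=im,d=d,p=s['position'],q=s['ee_rot'])
print(s['width']);plan([0.4897,-0.0638,0.131],-5.5,s)
im,X=cloud('w3.npz')
x,y,z=X[...,0],X[...,1],X[...,2]
m=(z>.155)&(z<.165)&(abs(y+.067)<.03)&(abs(x-.495)<.06)
P=X[m]; print('handle',m.sum(),P.mean(0),np.median(P[:,2]),rect(P));
```

```text
0.044798883882756456
t 3.75 pos [ 0.4896 -0.0638  0.2004] yaw -5.49 j [-0.27  0.16  1.69 -0.    1.29  1.4 ]
delta [-0.2 -0.1 69.4] [ 0.07 -0.25  0.01]
handle 2268 [ 0.491992   -0.06403013  0.16043339] 0.16059970865502357 (array([489.8, -64. ]), array([16. , 69.2]), 83.9)
```

View pics/w3.png

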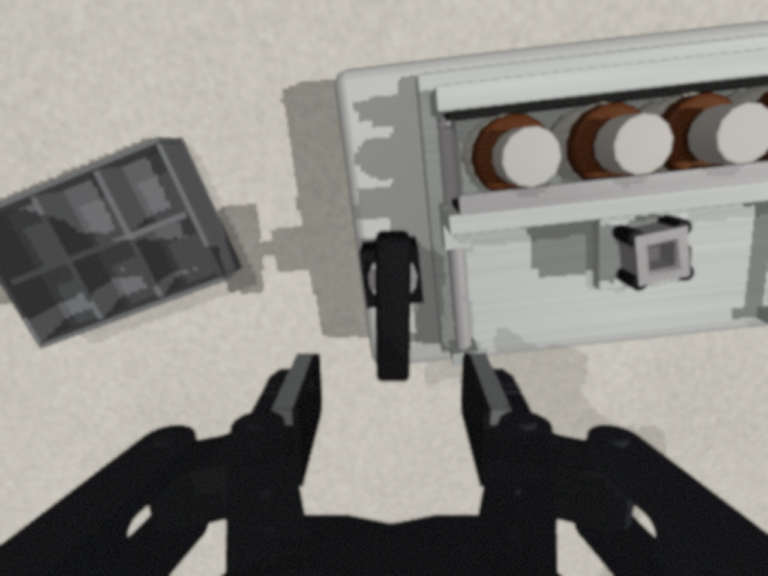

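>>> servo_tool --pt "0 0 25 0 -0.2 0.5" --pt "0 0 50 0 -0.2 0.5" --pt "0 0 69 0 -0.2 0.5" --pt "0 0 69 0 -0.2 0.5" --pt "0 0 69 0 -0.2 0.5"

```text
clock: 4.3
position: [0.4882, -0.0631, 0.1304]
ee_rot: [0.0, 0.999, -0.052, -0.001]
contact_force: [0.2, 0.3, -0.2]
width: 0.0452
```

>>> servo_tool --pt "0 0 0 0 0 0" --pt "0 0 0 0 0 0" --pt "0 0 0 0 0 0" --pt "0 0 0 0 0 0" --pt "0 0 0 0 0 0" --hand 255 --grip_force 60

```text
clock: 4.8
position: [0.4884, -0.0629, 0.131]
ee_rot: [0.001, 0.999, -0.052, -0.0]
contact_force: [-0.6, -1.1, 5.9]
width: 0.014
```

Run:
```python
from h import *
s=telemetry.get_state()
print(s['width'],s['contact_force'],s['moment']);plan([0.4897,-0.0638,0.131],-5.5,s)
```

```text
0.013953314503853939 [-0.62862476 -1.12037381  5.94334181] [-0.18586064  0.05299786  0.00556387]
t 4.8 pos [ 0.4884 -0.0629  0.131 ] yaw -5.95 j [-0.27  0.21  1.8  -0.    1.13  1.41]
delta [ 1.4  0.7 -0. ] [ 0.07  0.01 -0.45]
```

>>> servo_tool --pt "0 0 -20 0 0 0" --pt "0 0 -50 0 0 0" --pt "0 0 -85 0 0 0" --pt "0 0 -85 0 0 0" --pt "0 0 -85 0 0 0" --pt "0 0 -85 0 0 0"

```text
clock: 5.4
position: [0.4864, -0.0619, 0.2132]
ee_rot: [-0.0, 0.999, -0.052, -0.003]
contact_force: [0.0, 0.3, -2.2]
width: 0.0138
```

Run:
```python
from h import *
s=telemetry.get_state()
im,d=look('wrist','w4.png',scale=1.5); np.savez('w4.npz',im=im,d=d,p=s['position'],q=s['ee_rot'])
print(s['width'],s['contact_force'],s['moment']);plan([0.4957,-0.2013,0.216],2,s)
im,X=cloud('w4.npz')
Rt=q2R(s['ee_rot']); T=(X-s['position'])@Rt
x,y,z=T[...,0],T[...,1],T[...,2]
m=(z>-.033)&(z<-.024)&(abs(x)<.05)&(abs(y)<.02)
P=T[m]; print('handle tool',m.sum(),np.median(P[:,2]),rect(P));
```

```text
0.013832657383491237 [ 0.02792611  0.30434891 -2.1699036 ] [ 0.02133164 -0.01167776  0.03473804]
t 5.4 pos [ 0.4864 -0.0619  0.2132] yaw -5.97 j [-0.27  0.15  1.66 -0.    1.33  1.41]
delta [ 23.7 137.6  -3. ] [-0.06  0.35 -7.97]
handle tool 4661 -0.029892207163725922 (array([1.7, 1.4]), array([37.8, 69.4]), 73.0)
```

View pics/w4.png

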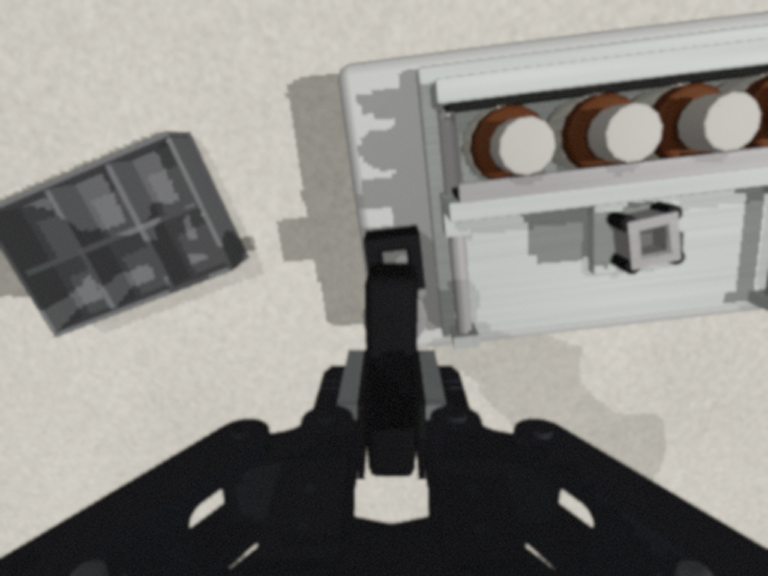

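Run:
```python
from h import *
im,X=cloud('w4.npz'); z_=np.load('w4.npz')
Rt=q2R(z_['q']); T=(X-z_['p'])@Rt
x,y,z=T[...,0],T[...,1],T[...,2]
v,u=np.mgrid[0:384,0:512]
m=(z>-.034)&(z<-.022)&(v<320)&(v>170)&(abs(y)<.0095)
for lo in range(180,320,12):
    k=m&(v>=lo)&(v<lo+12); 
    if k.sum()>20: print(lo,k.sum(),T[k].mean(0).round(4),(y[k].min()*1e3).round(1),(y[k].max()*1e3).round(1))
P=T[m]; print(rect(P),x[m].min(),x[m].max())
```

```text
180 385 [ 0.0345 -0.0006 -0.0279] -8.6 7.2
192 431 [ 0.0298 -0.0006 -0.0298] -8.5 7.3
204 422 [ 0.0242 -0.0008 -0.0298] -8.6 7.3
216 414 [ 0.0184 -0.0008 -0.0298] -8.7 7.0
228 458 [ 0.0124 -0.0002 -0.0299] -9.5 9.5
240 387 [ 0.0067 -0.0005 -0.0302] -9.3 9.4
252 366 [ 0.0005 -0.0006 -0.03  ] -7.6 6.4
264 360 [-0.006  -0.0006 -0.0299] -7.6 6.3
276 358 [-0.0124 -0.0006 -0.0299] -7.7 6.4
288 377 [-0.0192 -0.0006 -0.0298] -8.3 7.1
300 383 [-0.0261 -0.0006 -0.0298] -8.4 7.2
312 168 [-0.0312 -0.0005 -0.0298] -7.9 7.2
(array([0.9, 0.1]), array([18.9, 70.3]), 89.2) -0.03428934448265167 0.03607123691163356
```

Run:
```python
from h import *
plan([0.4948,-0.2019,0.212],1.5)
```

```text
t 5.45 pos [ 0.4864 -0.062   0.213 ] yaw -5.96 j [-0.27  0.15  1.66 -0.    1.33  1.41]
delta [ 22.9 138.3   0.8] [-0.06  0.38 -7.46]
```

>>> servo_tool --pt "8 46 0 0 0.2 -2" --pt "16 92 0 0 0.4 -5" --pt "23 138 0 0 0.4 -7.5" --pt "23 138 0 0 0.4 -7.5" --pt "23 138 0 0 0.4 -7.5" --pt "23 138 0 0 0.4 -7.5" --pt "23 138 0 0 0.4 -7.5"

```text
clock: 6.15
position: [0.4957, -0.2005, 0.214]
ee_rot: [-0.001, 1.0, 0.014, 0.001]
contact_force: [0.4, 0.4, -2.5]
width: 0.0135
```

Run:
```python
from h import *
s=telemetry.get_state()
im,d=look('wrist','w5.png',scale=1.5); np.savez('w5.npz',im=im,d=d,p=s['position'],q=s['ee_rot'])
cv2.imwrite('pics/w5k.png',cv2.resize(im[130:300,200:320,::-1],None,fx=5,fy=5,interpolation=cv2.INTER_CUBIC)[:600])
cv2.imwrite('pics/w5k.png',cv2.resize(im[140:260,190:330,::-1],None,fx=5,fy=5,interpolation=cv2.INTER_CUBIC))
plan([0.4948,-0.2019,0.212],1.5,s); print(s['contact_force'],s['moment'])
look('scene','s5.png',crop=(90,150,260,290),scale=4)
```

```text
t 6.15 pos [ 0.4957 -0.2005  0.214 ] yaw 1.61 j [-0.52  0.21  1.58  0.    1.35  1.03]
delta [-1.   1.3  2. ] [-0.06 -0.15  0.11]
[ 0.42247393  0.44325912 -2.45512515] [0.00108189 0.00310871 0.01670453]
```

View pics/w5k.png

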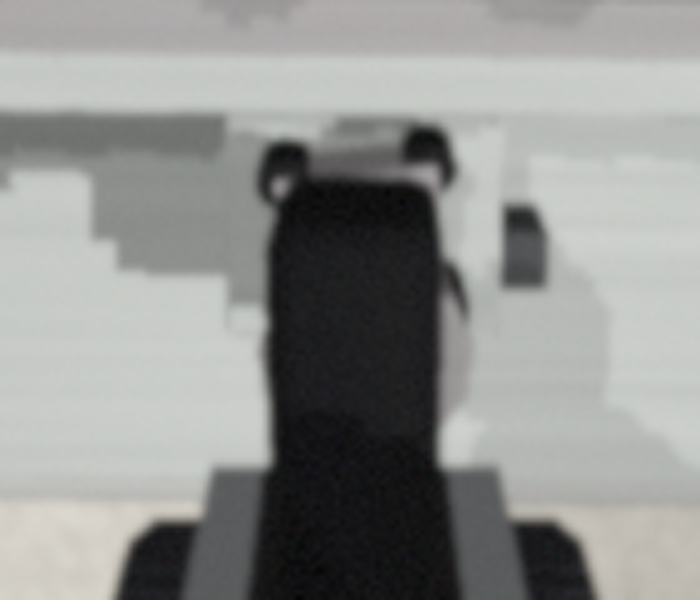

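View pics/s5.png

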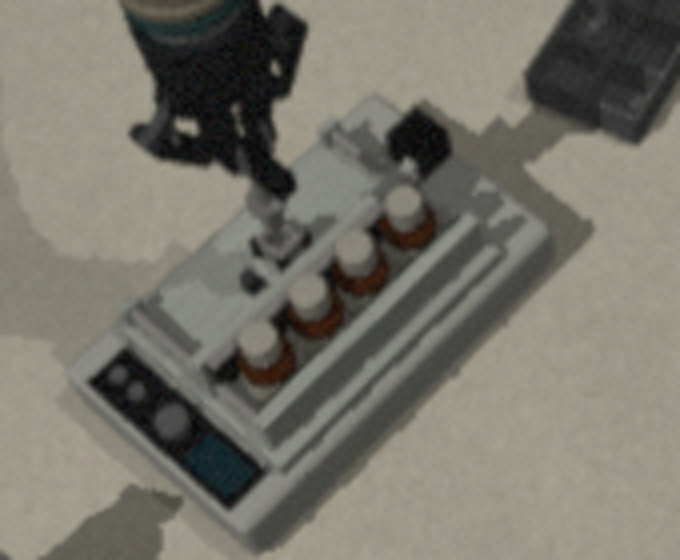

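Run:
```python
from h import *
im,X=cloud('w5.npz'); z_=np.load('w5.npz')
Rt=q2R(z_['q']); T=(X-z_['p'])@Rt*1000
x,y,z=T[...,0],T[...,1],T[...,2]
v,u=np.mgrid[0:384,0:512]
m=(z>-32)&(z<-27)&(v<225)&(v>178)&(abs(y)<7)
A=np.c_[x[m],y[m],np.ones(m.sum())]; print('plane',np.linalg.lstsq(A,z[m],rcond=None)[0],m.sum(), y[m].min(),y[m].max())
for vv in range(185,236,6):
    print(vv,[ (int(u_),*T[vv,u_].round(1)) for u_ in (242,243,244,276,278,280,282,284)])
```

```text
plane [ 4.41004685e-02  1.85687884e-02 -3.09707338e+01] 1282 -6.999012918542696 6.976851659913163
185 [(242, np.float64(-2.2), np.float64(-16.8), np.float64(105.0)), (243, np.float64(-1.9), np.float64(-15.9), np.float64(103.9)), (244, np.float64(34.3), np.float64(-8.1), np.float64(-25.2)), (276, np.float64(35.0), np.float64(6.2), np.float64(-27.6)), (278, np.float64(3.6), np.float64(13.4), np.float64(84.2)), (280, np.float64(-2.1), np.float64(16.3), np.float64(104.8)), (282, np.float64(-2.0), np.float64(18.0), np.float64(104.3)), (284, np.float64(-2.2), np.float64(19.8), np.float64(105.0))]
191 [(242, np.float64(-7.6), np.float64(-16.9), np.float64(104.9)), (243, np.float64(32.4), np.float64(-8.4), np.float64(-28.2)), (244, np.float64(32.8), np.float64(-7.9), np.float64(-29.5)), (276, np.float64(32.8), np.float64(6.2), np.float64(-29.5)), (278, np.float64(32.0), np.float64(7.2), np.float64(-27.0)), (280, np.float64(-7.6), np.float64(16.4), np.float64(104.9)), (282, np.float64(-7.2), np.float64(18.0), np.float64(103.4)), (284, np.float64(-7.4), np.float64(19.8), np.float64(104.3))]
19
[... 2791 characters left out ...]
oat64(136.4)), (280, np.float64(-54.8), np.float64(19.0), np.float64(135.7)), (282, np.float64(-54.9), np.float64(21.0), np.float64(135.8)), (284, np.float64(-54.9), np.float64(23.0), np.float64(135.8))]
233 [(242, np.float64(11.3), np.float64(-9.3), np.float64(-26.4)), (243, np.float64(11.0), np.float64(-8.8), np.float64(-25.6)), (244, np.float64(12.3), np.float64(-8.2), np.float64(-28.5)), (276, np.float64(12.5), np.float64(6.5), np.float64(-28.9)), (278, np.float64(11.4), np.float64(7.6), np.float64(-26.5)), (280, np.float64(10.9), np.float64(8.6), np.float64(-25.4)), (282, np.float64(10.7), np.float64(9.5), np.float64(-25.0)), (284, np.float64(11.5), np.float64(10.3), np.float64(-26.7))]
```

Run:
```python
from h import *
im,X=cloud('w5.npz'); z_=np.load('w5.npz')
for vv in range(203,226,2):
    print(vv,im[vv,234:247].sum(1)//3,im[vv,274:292].sum(1)//3, (z_['d'][vv,234:247:1]*1000).round(0),(z_['d'][vv,276:288:1]*1000).round(0))
```

```text
203 [194 185 190 196 196 197 195 189 167 117  55  26  23] [ 31  29  35  64 107 140 151 145 125 131 163 176 178 180 179 179 182 184] [317. 286. 284. 284. 285. 285. 284. 284. 283. 144. 142. 141. 141.] [142. 143. 144. 205. 203. 203. 206. 264. 283. 283. 284. 284.]
205 [197 189 192 195 195 195 194 190 169 119  58  26  24] [ 28  29  36  61 105 137 150 151 149 154 170 178 179 180 179 178 182 184] [319. 285. 283. 285. 284. 284. 285. 286. 284. 145. 144. 144. 142.] [143. 144. 145. 204. 203. 205. 204. 208. 284. 285. 284. 284.]
207 [201 199 198 195 193 192 191 180 144  88  41  21  26] [ 30  30  35  63 106 138 149 152 154 158 170 181 184 184 182 180 182 184] [320. 319. 317. 319. 319. 317. 318. 319. 206. 145. 143. 145. 143.] [143. 146.   0. 205. 206. 204. 205. 204. 319. 317. 319. 317.]
209 [204 204 204 203 203 202 195 172 132  83  41  24  22] [ 28  33  34  64 106 138 150 152 154 158 166 179 185 185 185 186 185 185] [319. 318. 321. 319. 318. 319. 317. 319. 206. 147. 145. 144. 143.] [142. 146. 204. 205. 204. 205. 206. 206. 206. 320. 318. 318.]
211 [202 201 202 202 202 201 195 173 133  81  40  25  21
[... 1331 characters left out ...]
 159 172 180 182 184 184 184 185 184 184 184 184] [324. 323. 322. 322. 323. 323. 324. 323. 323. 148. 147. 145. 145.] [147. 148. 207. 208. 207. 208. 321. 323. 323. 323. 323. 323.]
223 [203 204 203 204 203 203 204 202 190 152  91  38  20] [ 30  27  39  79 128 163 184 197 199 195 191 190 189 187 186 185 186 186] [323. 321. 324. 323. 323. 324. 324. 322. 322. 324. 146. 146. 145.] [145. 147. 208. 207. 323. 323. 323. 323. 323. 322. 324. 324.]
225 [203 203 203 203 204 203 204 202 190 152  91  37  21] [ 33  27  42  94 150 187 201 205 206 205 203 201 198 192 187 187 188 187] [324. 323. 325. 325. 325. 325. 326. 324. 323. 323. 147. 145. 146.] [147. 148. 209. 325. 323. 324. 325. 325. 323. 322. 322. 324.]
```

Run:
```python
from h import *
print(cams.camera_model('wrist'))
z_=np.load('w5.npz')
uv=np.array([[244.,203.]]);m=cams.camera_model('wrist')
print(cv2.undistortPoints(uv.reshape(-1,1,2),m['camera_matrix'],m['D']))
print(deproj('wrist',uv,[.142],(np.eye(3),np.zeros(3))))
T=m['tool_from_camera'];print(np.linalg.norm(T[:3,:3],axis=0))
```

```text
{'camera_matrix': array([[320.84463818,   0.        , 260.52920238],
       [  0.        , 320.84463818, 190.88362256],
       [  0.        ,   0.        ,   1.        ]]), 'D': array([-0.02002202,  0.        ,  0.        ,  0.        ,  0.        ]), 'tool_from_camera': array([[ 1.26760637e-04,  9.57811960e-01,  2.87395605e-01,
         7.32803638e-02],
       [ 9.99999784e-01, -3.06613384e-04,  5.80793003e-04,
        -5.20751991e-04],
       [ 6.44409823e-04,  2.87395470e-01, -9.57811792e-01,
        -1.64351087e-01],
       [ 0.00000000e+00,  0.00000000e+00,  0.00000000e+00,
         1.00000000e+00]])}
[[[-0.05152199  0.03776709]]]
[[-0.00731612 -0.00536293 -0.142     ]]
[1. 1. 1.]
```

Run:
```python
from h import *
for i in range(4): 
    print(cams.camera_model('wrist')['tool_from_camera'][:3,3]*1e3, telemetry.get_state()['position']*1e3)
cams.get_image('wrist');print(cams.camera_model('wrist')['tool_from_camera'][:3,3]*1e3)
```

```text
[  73.28036375   -0.52075199 -164.35108709] [ 495.96927467 -200.70812023  214.38797484]
[  73.28036375   -0.52075199 -164.35108709] [ 495.96927467 -200.70812023  214.38797484]
[  73.28036375   -0.52075199 -164.35108709] [ 495.96927467 -200.70812023  214.38797484]
[  73.28036375   -0.52075199 -164.35108709] [ 495.96927467 -200.70812023  214.38797484]
[  73.28030813   -0.52076885 -164.35118167]
```

>>> servo_tool --pt "-1.2 0.4 6 1.7 0 0" --pt "-1.2 0.4 6 1.7 0 0" --pt "-1.2 0.4 6 1.7 0 0" --pt "-1.2 0.4 6 1.7 0 0"

```text
clock: 6.7
position: [0.4948, -0.2025, 0.2083]
ee_rot: [-0.015, 1.0, 0.013, 0.002]
contact_force: [-0.5, -0.2, -1.3]
width: 0.0138
```

```bash
cat > key.py <<'E'
from h import *
import sys
n=sys.argv[1]
s=telemetry.get_state()
im,d=look('wrist',n+'.png',scale=1.5); np.savez(n+'.npz',im=im,d=d,p=s['position'],q=s['ee_rot'])
cv2.imwrite('pics/'+n+'k.png',cv2.resize(im[140:260,190:330,::-1],None,fx=5,fy=5,interpolation=cv2.INTER_CUBIC))
R0=q2R(s['ee_rot']); print('pos',s['position'].round(4),'yaw',np.degrees(np.arctan2(R0[1,0],R0[0,0])).round(2),'toolz',R0[:,2].round(4),s['contact_force'].round(1),s['moment'].round(2),s['clock'])
g=im.sum(2)/3
for vv in range(203,226,3):
    r=d[vv]; 
    near=np.where((r>.12)&(r<.16))[0]; near=near[(near>230)&(near<295)]
    col=np.where((r>.195)&(r<.225))[0]; col=col[(col>225)&(col<300)]
    print(vv,'handle',near.min() if len(near) else None,near.max() if len(near) else None,'collar',col.min() if len(col) else None,col.max() if len(col) else None)
E
python3 key.py w6
```

```text
pos [ 0.4948 -0.2025  0.2083] yaw 1.51 toolz [ 0.0026  0.03   -0.9995] [-0.5 -0.2 -1.3] [-0.    0.02  0.01] 6.7
203 handle 243 278 collar 279 282
206 handle 243 278 collar 242 283
209 handle 243 277 collar 241 284
212 handle 243 277 collar 242 283
215 handle 243 277 collar 242 283
218 handle 243 277 collar 278 282
221 handle 243 277 collar 278 281
224 handle 244 277 collar 278 278
```

View pics/w6k.png

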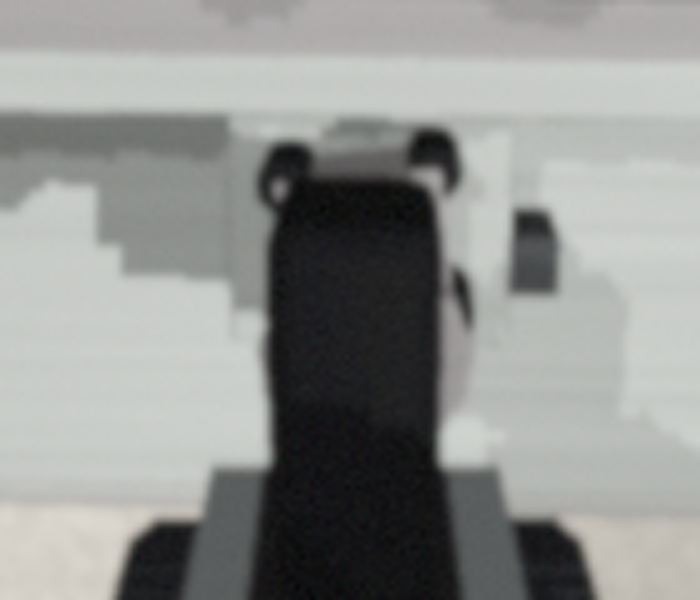

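Run:
```python
from h import *
z=np.load('w6.npz'); im=z['im'].astype(float)
c=im[155:205,235:305]; c=np.clip((c-60)*1.6,0,255).astype(np.uint8)
cv2.imwrite('pics/w6e.png',cv2.resize(c[:,:,::-1],None,fx=11,fy=11,interpolation=cv2.INTER_CUBIC))
s=dict(position=z['p'],ee_rot=z['q']);P=campose('wrist',s)
g=lambda a,b,zz:print((a,b),rayz('wrist',[(a,b)],zz,P).round(4))
d=z['d']; print((d[160:200:3,238:250]*1000).round(0)); print((d[160:200:3,276:300]*1000).round(0))
```

```text
[[247. 247. 247. 246. 248. 247. 246. 247. 248. 247. 246. 246.]
 [269. 267. 267. 268. 267. 269. 268. 268. 268. 267. 268. 269.]
 [268. 269. 269. 268. 269. 270. 268. 269. 268. 269.   0. 269.]
 [269. 270. 269. 269. 269. 270. 262. 261. 259. 259. 260. 259.]
 [271. 269. 272. 271. 257. 252. 250. 251. 250. 251. 250. 252.]
 [271. 271. 271. 251. 252. 250. 253. 250. 252. 251. 253. 157.]
 [271. 271. 271. 253. 252. 251. 252. 251. 155. 154. 152. 151.]
 [274. 273. 272. 272. 272. 274. 254. 153. 148. 148. 147. 146.]
 [274. 273. 273. 273. 273. 273. 150. 144. 143. 142. 142. 142.]
 [276. 273. 274. 273. 274. 147. 142. 140. 142. 141. 140. 141.]
 [274. 274. 274. 276. 274. 143. 141. 141. 141. 141. 140. 141.]
 [274. 275. 276. 276. 276. 143. 142. 142. 141. 141. 139. 140.]
 [276. 276. 276. 277. 278. 143. 142. 142. 142. 143. 142. 142.]
 [276. 277. 275. 277. 277. 143. 143. 142. 142. 141. 140. 141.]]
[[247. 246. 245.   0. 244. 246. 247. 246. 245. 246. 246. 246. 246. 246.
  246. 246. 246. 245. 246. 246. 247. 246. 245. 245.]
 [266. 267. 267. 269. 267. 268. 267. 268. 266. 267. 267. 267. 266. 268.
  266. 267. 267. 298
[... 833 characters left out ...]
. 272. 272. 271. 271.
  272. 272. 291. 292. 291. 291. 291. 291. 292. 291.]
 [143. 143. 251. 273. 273. 273. 273. 272. 273. 272. 273. 274. 272. 273.
  272. 273. 284. 285. 284. 283. 284. 284. 284. 284.]
 [140. 140. 144. 253. 273. 275. 274. 274. 273. 272. 273. 274. 274. 273.
  273. 275. 285. 285. 284. 284. 285. 285. 285. 285.]
 [140. 142. 144. 253. 270. 270. 273. 274. 274. 274. 275. 275. 275. 274.
  274. 275. 285. 285. 286. 287. 284. 285. 285. 286.]
 [141. 142. 144. 254. 262. 262. 264. 266. 274. 275. 275. 276. 275. 275.
  275. 277. 287. 286. 286. 286. 286. 286. 287. 286.]
 [142. 142. 144. 204. 205. 257. 255. 259. 264. 277. 275. 276. 276. 275.
  275. 309. 310. 309. 310. 308. 310. 309. 309. 309.]]
```

View pics/w6e.png

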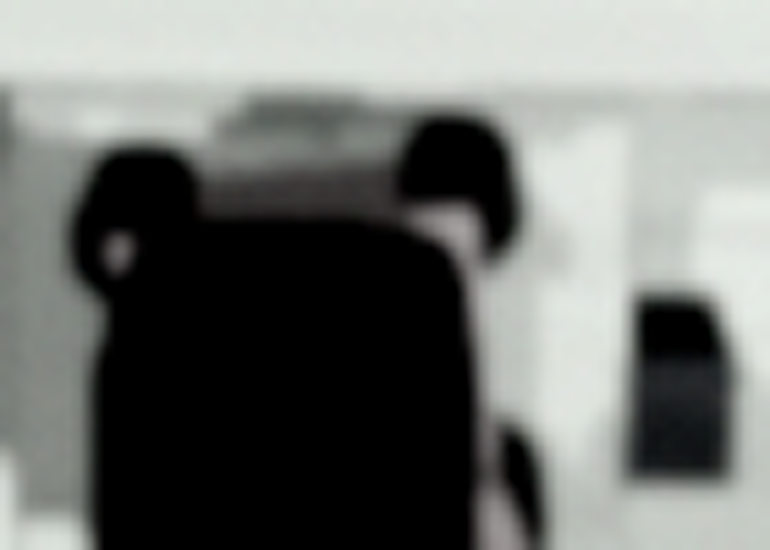

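Run:
```python
from h import *
z=np.load('w6.npz');s=dict(position=z['p'],ee_rot=z['q']);P=campose('wrist',s)
a=rayz('wrist',[(278.0,173.2),(244.4,175.9)],.13,P); m=a.mean(0); e=a[1]-a[0]; print(a.round(4),np.linalg.norm(e),np.degrees(np.arctan2(-e[0],e[1])))
e/=np.linalg.norm(e); c=m+np.array([-e[1],e[0],0])*.0133; print('knob centre',c.round(4))
# key axis: collar center at its z, handle top
Rm,o=P
for nm,u,v,d in [('handle',260.2,209,.142),('collar',262.7,210.5,.2045)]:
    print(nm,deproj('wrist',[(u,v)],[d],P).round(4))
print(s['position'],q2R(s['ee_rot'])@[0.0009,0,-.03]+s['position'])
```

```text
[[ 0.5103 -0.2126  0.13  ]
 [ 0.5072 -0.1866  0.13  ]] 0.026258825818928615 6.665862558091572
knob centre [ 0.4955 -0.2011  0.13  ]
handle [[ 0.5195 -0.202   0.239 ]]
collar [[ 0.4975 -0.2023  0.1804]]
[ 0.49483501 -0.20249826  0.20831818] [ 0.49565527 -0.20337386  0.23830769]
```

>>> servo_tool --pt "-0.3 -1.1 2 0 0 -1.5" --pt "-0.3 -0.9 8 0 0 -1.5" --pt "-0.3 -0.9 8 0 0 -1.5" --pt "-0.3 -0.9 8 0 0 -1.5"

```text
clock: 7.15
position: [0.4944, -0.2011, 0.2001]
ee_rot: [-0.015, 1.0, 0.026, 0.001]
contact_force: [-0.5, 0.1, -1.1]
width: 0.0138
```

```bash
python3 key.py w7
```

```text
pos [ 0.4944 -0.2011  0.2001] yaw 3.03 toolz [ 0.0021  0.0302 -0.9995] [-0.5  0.1 -1.1] [-0.02  0.01  0.02] 7.15
203 handle 243 278 collar 279 282
206 handle 243 278 collar 242 283
209 handle 243 277 collar 241 284
212 handle 243 277 collar 242 283
215 handle 243 277 collar 242 283
218 handle 243 277 collar 278 282
221 handle 243 277 collar 278 281
224 handle 244 277 collar 278 278
```

View pics/w7k.png

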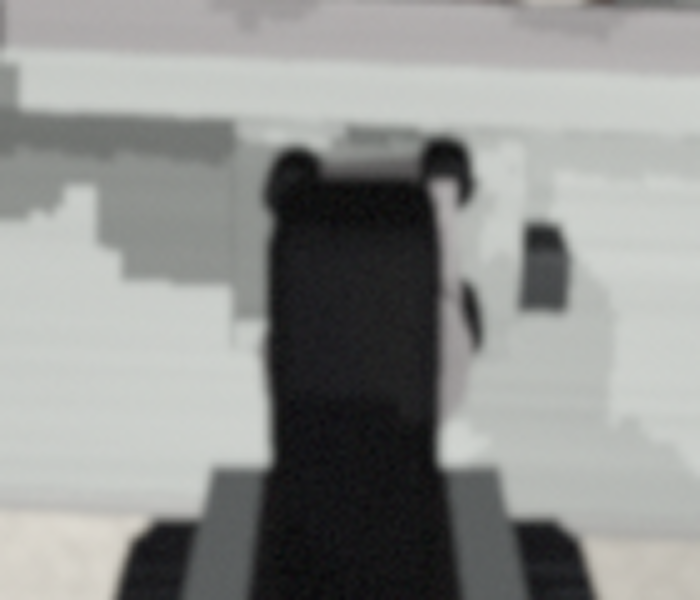

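>>> servo_tool --pt "0 0.1 3 0 0 0" --pt "0 0.2 6 0 0 0" --pt "0 0.25 8 0 0 0" --pt "0 0.25 8 0 0 0" --pt "0 0.25 8 0 0 0"

```text
clock: 7.7
position: [0.4946, -0.2013, 0.1923]
ee_rot: [-0.015, 1.0, 0.026, 0.002]
contact_force: [-0.9, 0.5, -0.9]
width: 0.0137
```

>>> servo_tool --pt "0 0.1 3 0 0 0" --pt "0 0.2 6 0 0 0" --pt "0 0.3 9.5 0 0 0" --pt "0 0.3 9.5 0 0 0" --pt "0 0.3 9.5 0 0 0"

```text
clock: 8.2
position: [0.4946, -0.2013, 0.1828]
ee_rot: [-0.015, 1.0, 0.026, 0.002]
contact_force: [0.4, 0.0, -1.6]
width: 0.0139
```

```bash
python3 key.py w8|head -1
```

```text
pos [ 0.4946 -0.2013  0.1828] yaw 3.03 toolz [ 0.0025  0.0299 -0.9995] [ 0.4  0.  -1.6] [-0.03  0.05  0.03] 8.2
```

View pics/w8k.png

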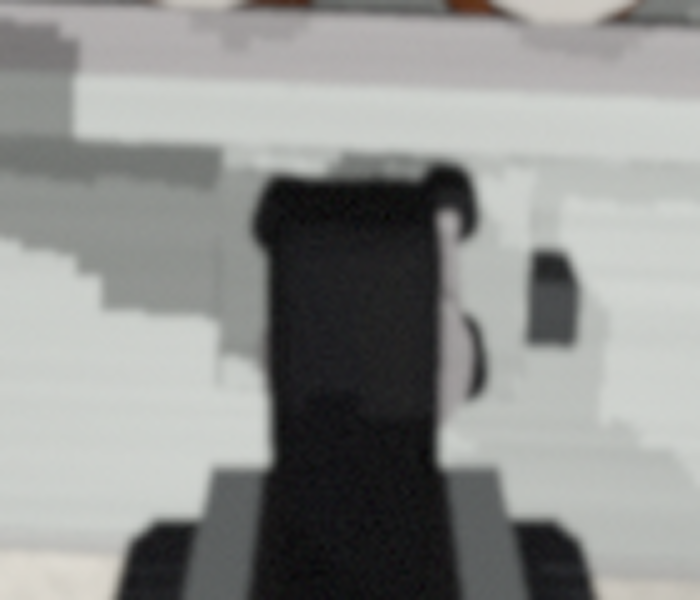

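>>> servo_tool --pt "0 0.1 0 0 -0.2 -8" --pt "-0.1 0.3 0 0.1 -0.5 -16" --pt "-0.1 0.4 0 0.1 -0.7 -24" --pt "-0.2 0.6 0 0.2 -1.0 -32" --pt "-0.2 0.7 0 0.2 -1.2 -40" --pt "-0.1 0.9 0 0.2 -1.4 -48" --pt "-0.1 1.0 0 0.3 -1.7 -56" --pt "0 1.1 0 0.3 -1.9 -64"

```text
clock: 9.05
position: [0.4948, -0.2025, 0.1831]
ee_rot: [-0.014, 0.832, 0.555, -0.006]
contact_force: [0.1, -0.0, -0.8]
width: 0.0139
```

```bash
python3 key.py w9|head -1
```

```text
pos [ 0.4948 -0.2025  0.1831] yaw 67.37 toolz [-0.0257  0.0155 -0.9995] [ 0.1 -0.  -0.8] [-0.1   0.06 -0.14] 9.05
```

View pics/w9.png

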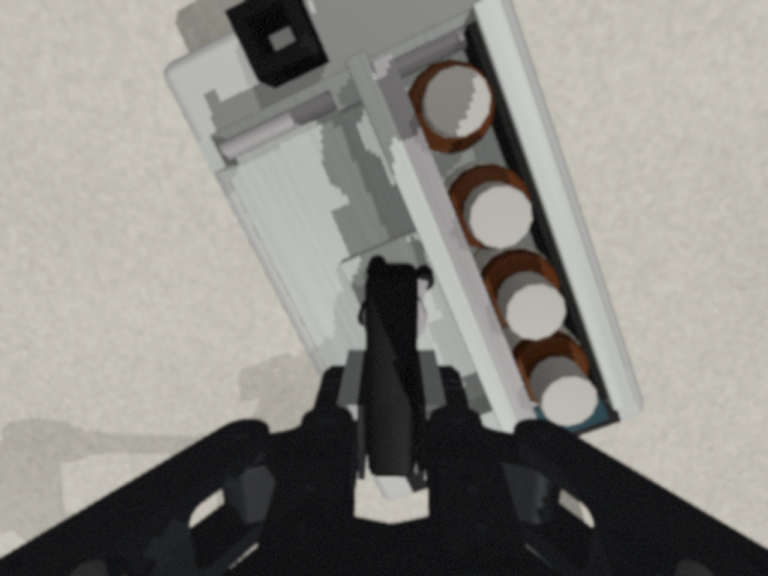

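>>> servo_tool --pt "0 0.1 0 0 -0.2 -8" --pt "-0.1 0.3 0 0.1 -0.5 -16" --pt "-0.2 0.4 0 0.1 -0.7 -24" --pt "-0.2 0.5 0 0.1 -0.9 -29" --pt "-0.2 0.5 0 0.1 -0.9 -29" --pt "-0.2 0.5 0 0.1 -0.9 -29"

```text
clock: 9.7
position: [0.4952, -0.2028, 0.1831]
ee_rot: [-0.011, 0.67, 0.743, -0.01]
contact_force: [0.2, 0.4, -0.2]
width: 0.0139
```

```bash
python3 key.py w10|head -1
```

```text
pos [ 0.4952 -0.2028  0.1831] yaw 95.9 toolz [-2.940e-02  6.000e-04 -9.996e-01] [ 0.2  0.4 -0.2] [ 0.01  0.03 -0.07] 9.7
```

View pics/w10k.png

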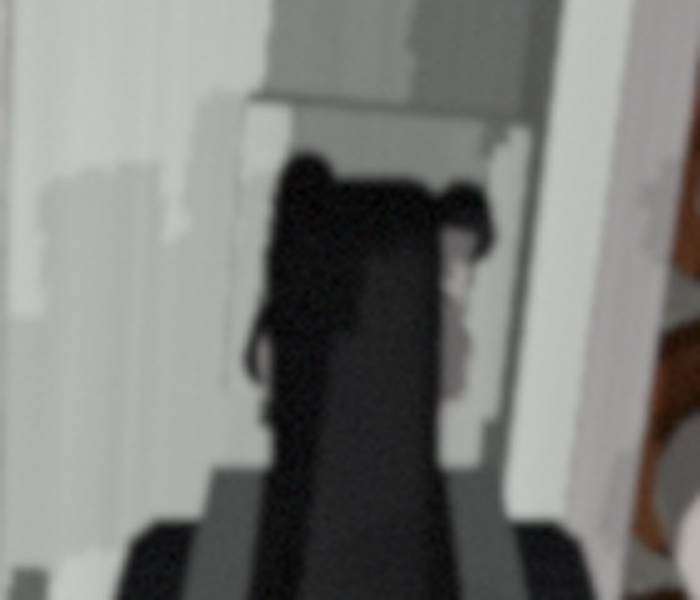

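>>> servo_tool --pt "0 0.1 0 0 -0.1 -3" --pt "-0.1 0.1 0 0 -0.2 -6" --pt "-0.1 0.1 0 0 -0.2 -6" --pt "-0.1 0.1 0 0 -0.2 -6"

```text
clock: 10.15
position: [0.4953, -0.2029, 0.183]
ee_rot: [-0.01, 0.63, 0.777, -0.01]
contact_force: [-0.1, 0.3, 1.3]
width: 0.0139
```

```bash
python3 key.py w11|head -1
```

```text
pos [ 0.4953 -0.2029  0.183 ] yaw 101.96 toolz [-0.029  -0.0028 -0.9996] [-0.1  0.3  1.3] [ 0.01  0.07 -0.08] 10.15
```

View pics/w11k.png

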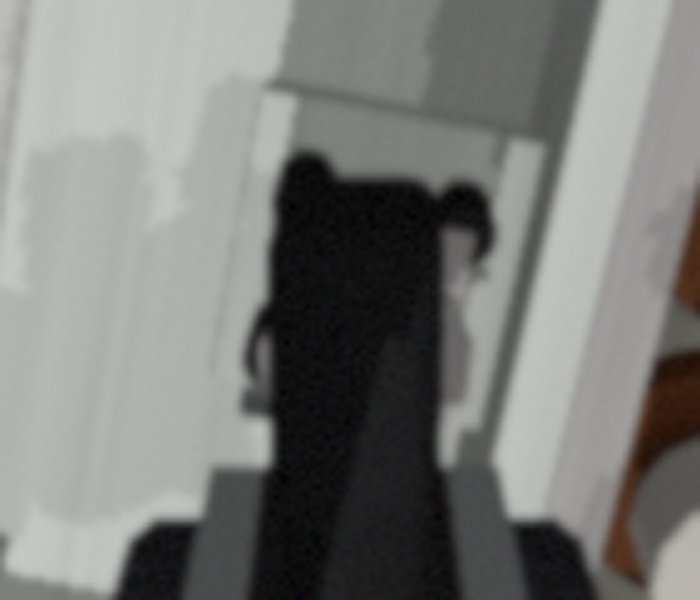

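>>> servo_tool --pt "0 0 0 0 -0.1 -2" --pt "0 0.1 0 0 -0.1 -3" --pt "0 0.1 0 0 -0.1 -3"

```text
clock: 10.5
position: [0.4954, -0.2029, 0.183]
ee_rot: [-0.01, 0.609, 0.793, -0.011]
contact_force: [-0.7, -0.7, 0.3]
width: 0.0141
```

```bash
python3 key.py w12|head -1
```

```text
pos [ 0.4954 -0.2029  0.183 ] yaw 105.02 toolz [-0.0286 -0.0046 -0.9996] [-0.7 -0.7  0.3] [-0.01  0.09 -0.2 ] 10.5
```

View pics/w12k.png

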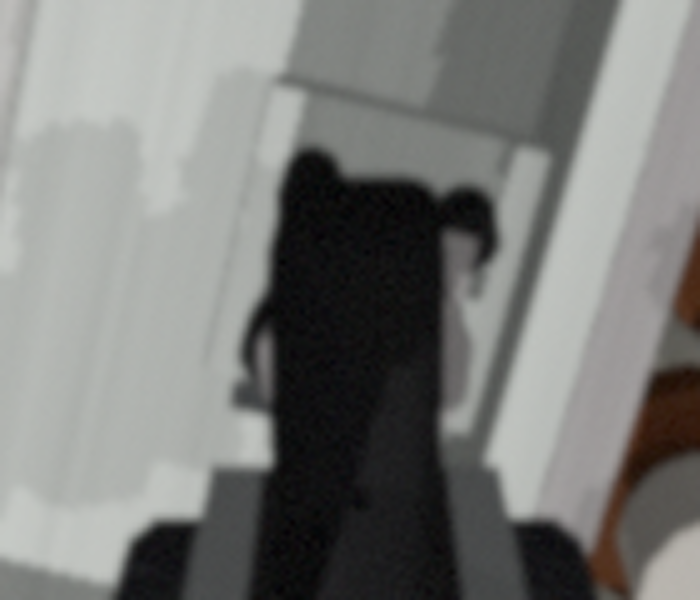

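>>> servo_tool --pt "0 -0.1 0 0 0.2 6" --pt "0 -0.1 0 0 0.2 6" --pt "0 -0.1 0 0 0.2 6"

```text
clock: 10.85
position: [0.4952, -0.2028, 0.1826]
ee_rot: [-0.011, 0.648, 0.761, -0.01]
contact_force: [0.5, 0.1, -1.3]
width: 0.0139
```

```bash
python3 -c "
from h import *
s=telemetry.get_state(); R0=q2R(s['ee_rot']);print(s['position'],s['moment'],s['contact_force'],s['qpos'])
a=np.radians(.9)
for D in (20,36.5): print((R0.T@np.array([-np.cos(a),-np.sin(a),0])*D).round(2))"
```

```text
[ 0.49516352 -0.20282805  0.18255866] [-0.00046385 -0.07403667 -0.01449403] [ 0.47765132  0.14751251 -1.33423265] [-0.50772603  0.24880612  1.61233044 -0.01581781  1.30620666 -0.66363592]
[  2.88 -19.78   0.6 ]
[  5.26 -36.1    1.09]
```

>>> servo_tool --pt "0.7 -5 0.2 0 0 0" --pt "1.4 -10 0.3 0 0 0" --pt "2.2 -15 0.5 0 0 0" --pt "2.9 -19.8 0.6 0 0 0" --pt "2.9 -19.8 0.6 0 0 0"

```text
clock: 11.35
position: [0.4741, -0.2031, 0.1829]
ee_rot: [-0.011, 0.649, 0.761, -0.01]
contact_force: [1.2, -0.1, -2.4]
width: 0.0141
```

```bash
python3 key.py w13|head -1
```

```text
pos [ 0.4741 -0.2031  0.1829] yaw 99.07 toolz [-0.0305 -0.0011 -0.9995] [ 1.2 -0.1 -2.4] [-0.02 -0.53 -0.01] 11.35
```

View pics/w13.png

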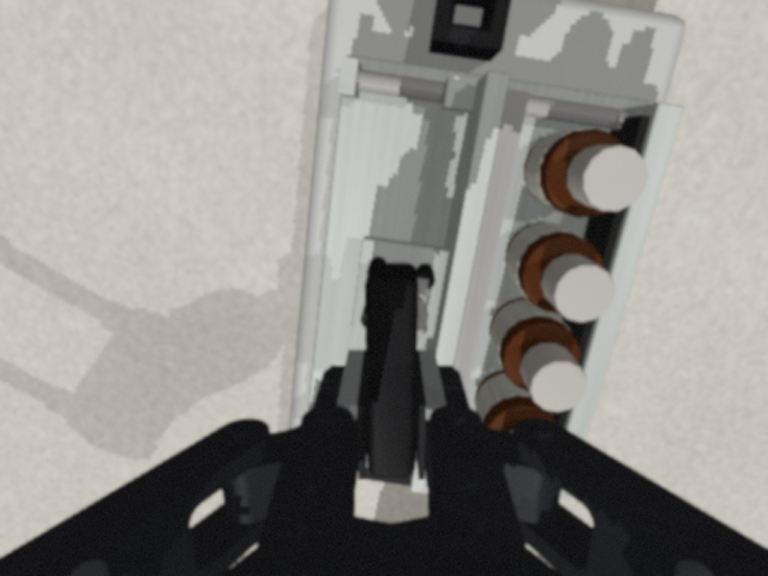

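>>> servo_tool --pt "0.7 -5 0.2 0 0 0" --pt "1.4 -10 0.3 0 0 0" --pt "2.0 -14 0.4 0 0 0" --pt "2.3 -16 0.5 0 0 0" --pt "2.3 -16 0.5 0 0 0"

```text
clock: 11.9
position: [0.4588, -0.2034, 0.183]
ee_rot: [-0.011, 0.649, 0.761, -0.01]
contact_force: [3.4, -0.7, -1.9]
width: 0.0141
```

```bash
python3 key.py w14|head -1
```

```text
pos [ 0.4588 -0.2034  0.183 ] yaw 99.06 toolz [-0.0293 -0.0012 -0.9996] [ 3.4 -0.7 -1.9] [ 0.03 -0.77 -0.07] 11.9
```

>>> servo_tool --pt "0.2 -1.5 0 0 0 0" --pt "0.4 -2.5 0.1 0 0 0" --pt "0.4 -2.5 0.1 0 0 0" --pt "0.4 -2.5 0.1 0 0 0"

```text
clock: 12.35
position: [0.4577, -0.2035, 0.1831]
ee_rot: [-0.01, 0.649, 0.761, -0.009]
contact_force: [5.8, 0.6, -2.8]
width: 0.0139
```

```bash
python3 key.py w15|head -1
```

```text
pos [ 0.4577 -0.2035  0.1831] yaw 99.07 toolz [-0.0269 -0.0013 -0.9996] [ 5.8  0.6 -2.8] [ 0.09 -1.3  -0.08] 12.35
```

View pics/w15.png

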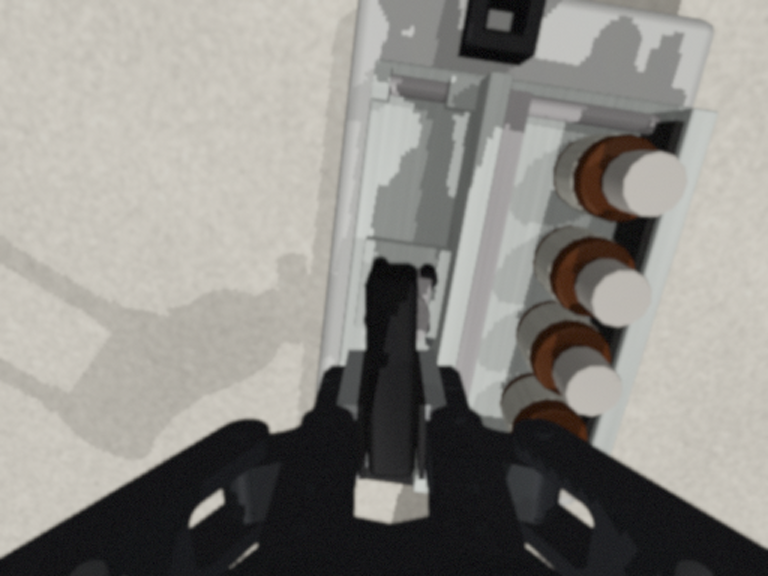

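>>> servo_tool --pt "-0.3 2.2 -0.1 0 0 0" --pt "-0.3 2.2 -0.1 0 0 0" --pt "-0.3 2.2 -0.1 0 0 0"

```text
clock: 12.7
position: [0.4587, -0.2034, 0.1829]
ee_rot: [-0.011, 0.649, 0.761, -0.01]
contact_force: [2.8, -0.4, -0.8]
width: 0.0136
```

```bash
python3 key.py w16|head -1; python3 -c "
from h import *
R0=q2R(telemetry.get_state()['ee_rot']);print(R0.T@[0,0,1])"
```

```text
pos [ 0.4587 -0.2034  0.1829] yaw 99.09 toolz [-0.0298 -0.0012 -0.9996] [ 2.8 -0.4 -0.8] [-0.02 -0.79  0.01] 12.7
[ 0.00346491 -0.02958644 -0.99955622]
```

>>> servo_tool --pt "-0.1 0.9 0 0 0 0" --pt "-0.1 0.9 0 0 0 0" --pt "-0.1 0.9 0 0 0 0"

```text
clock: 13.05
position: [0.4592, -0.2033, 0.1828]
ee_rot: [-0.011, 0.649, 0.761, -0.01]
contact_force: [2.4, 0.6, 0.1]
width: 0.014
```

>>> servo_tool --pt "0 -0.3 -10 0 0 0" --pt "0.1 -0.7 -25 0 0 0" --pt "0.2 -1.5 -50 0 0 0" --pt "0.2 -1.5 -50 0 0 0" --pt "0.2 -1.5 -50 0 0 0"

```text
clock: 13.55
position: [0.4587, -0.2032, 0.233]
ee_rot: [-0.011, 0.649, 0.761, -0.01]
contact_force: [-0.4, -0.0, -1.7]
width: 0.0141
```

```bash
python3 key.py w17|head -1
```

```text
pos [ 0.4587 -0.2032  0.233 ] yaw 99.07 toolz [-0.0309 -0.0011 -0.9995] [-0.4 -0.  -1.7] [-0.05 -0.06 -0.01] 13.55
```

View pics/w17.png

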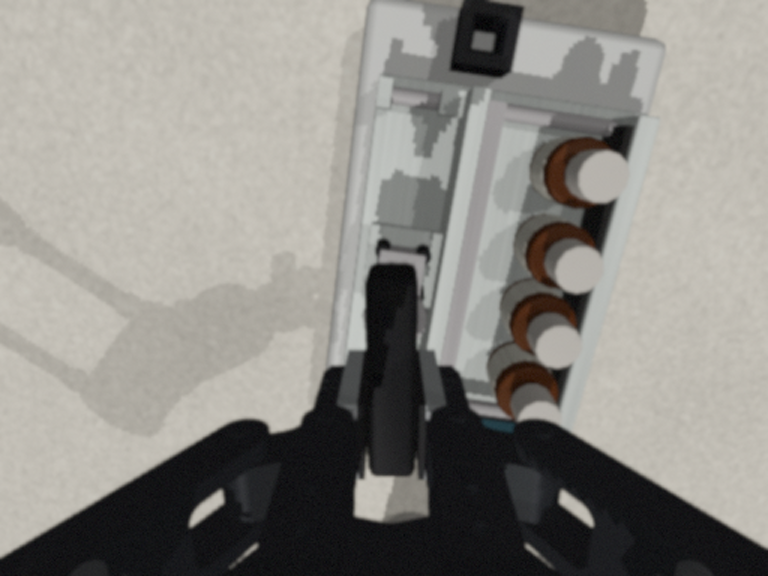

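```bash
cat >> h.py <<'E'
def plankey(p,yaw):
    s=telemetry.get_state(); R0=q2R(s['ee_rot']); y0=np.degrees(np.arctan2(R0[1,0],R0[0,0]))
    dp=R0.T@(np.array(p)-s['position'])*1000
    rv=R0.T@np.array([0,0,yaw-y0])
    print('pos',s['position'].round(4),'yaw',y0.round(2),'delta',dp.round(1),rv.round(2))
E
python3 -c "
from h import *
plankey([0.488,-0.11,0.25],1)"
```

```text
pos [ 0.4584 -0.2029  0.2323] yaw 99.07 delta [ 87.2  43.3 -18.7] [-0.47  3.1  98.02]
```

>>> servo_tool --pt "87 43 -19 -0.5 3.1 98" --pt "87 43 -19 -0.5 3.1 98" --pt "87 43 -19 -0.5 3.1 98" --pt "87 43 -19 -0.5 3.1 98" --pt "87 43 -19 -0.5 3.1 98" --pt "87 43 -19 -0.5 3.1 98" --pt "87 43 -19 -0.5 3.1 98" --pt "87 43 -19 -0.5 3.1 98"

```text
clock: 14.4
position: [0.4875, -0.1102, 0.2493]
ee_rot: [-0.016, 0.962, 0.271, -0.003]
contact_force: [-0.4, 0.1, -0.6]
width: 0.014
```

```bash
python3 -c "
from h import *
plankey([0.488,-0.11,0.25],1)"
```

```text
pos [ 0.4875 -0.1102  0.2493] yaw 31.48 delta [ 0.5  0.  -0.7] [-0.11  0.99 30.46]
```

>>> servo_tool --pt "0.5 0 -0.7 -0.1 1.0 30.5" --pt "0.5 0 -0.7 -0.1 1.0 30.5" --pt "0.5 0 -0.7 -0.1 1.0 30.5" --pt "0.5 0 -0.7 -0.1 1.0 30.5" --pt "0.5 0 -0.7 -0.1 1.0 30.5" --pt "0.5 0 -0.7 -0.1 1.0 30.5"

```text
clock: 15.0
position: [0.4885, -0.1101, 0.2507]
ee_rot: [-0.016, 1.0, 0.012, 0.003]
contact_force: [0.4, -0.9, -0.9]
width: 0.0143
```

```bash
python3 key.py w18; python3 -c "
from h import *
im=np.load('w18.npz')['im']
cv2.imwrite('pics/w18h.png',cv2.resize(im[120:220,150:260,::-1],None,fx=6,fy=6,interpolation=cv2.INTER_CUBIC))"
```

```text
pos [ 0.4885 -0.1101  0.2507] yaw 1.41 toolz [ 0.0047  0.0324 -0.9995] [ 0.4 -0.9 -0.9] [-0.02  0.   -0.04] 15.0
203 handle 243 278 collar 279 282
206 handle 243 278 collar 242 283
209 handle 243 277 collar 241 284
212 handle 243 277 collar 242 283
215 handle 243 277 collar 242 283
218 handle 243 277 collar 278 282
221 handle 244 277 collar 278 281
224 handle 244 277 collar 278 278
```

View pics/w18.png

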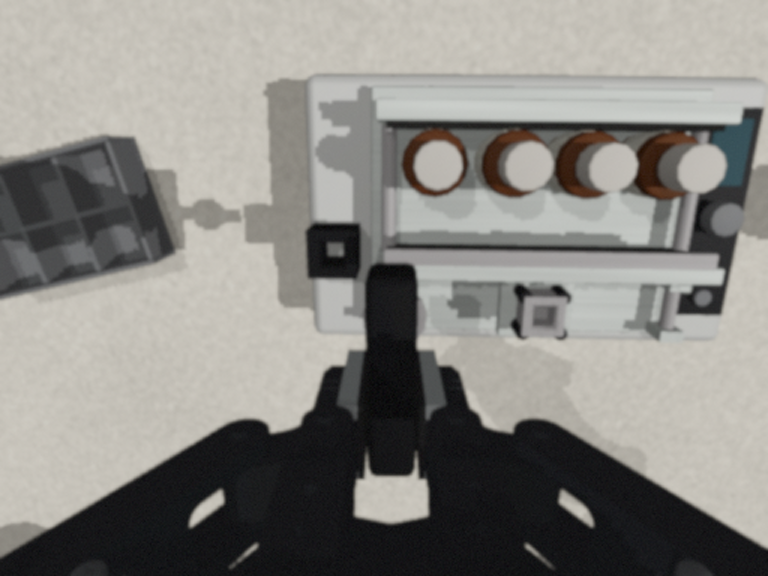

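View pics/w18h.png

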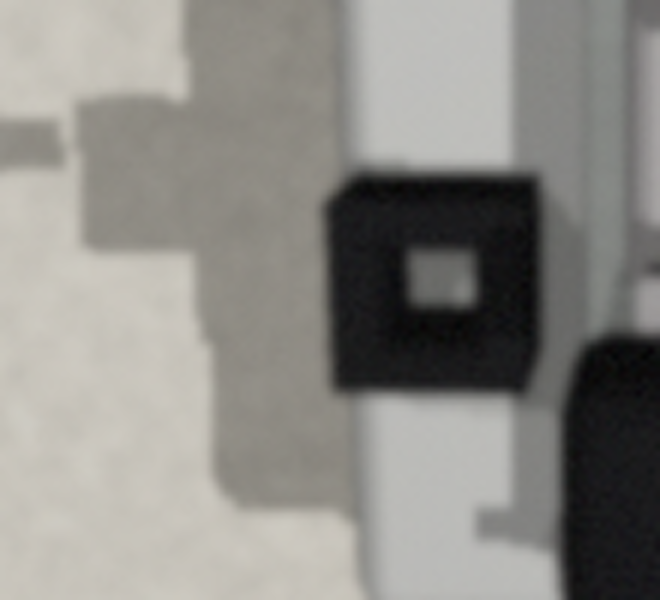

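Run:
```python
from h import *
z=np.load('w18.npz');s=dict(position=z['p'],ee_rot=z['q']);P=campose('wrist',s)
im,X=cloud('w18.npz')
m=(X[...,2]>.090)&(X[...,2]<.102)&(abs(X[...,0]-.49)<.04)&(abs(X[...,1]+.064)<.035)
n,l,st,ce=cv2.connectedComponentsWithStats(m.astype(np.uint8)); i=1+st[1:,4].argmax(); m=l==i
Q=X[m]; print(m.sum(),rect(Q),Q.mean(0),st[i])
print(X[m][:,0].min(),X[m][:,0].max(),X[m][:,1].min(),X[m][:,1].max())
f=lambda l,zz: rayz('wrist',[(150+a/6-.42,120+b/6-.42) for a,b in l],zz,P)
r=f([(330,205),(528,200),(525,388),(338,388)],.096);print(r.round(4),r.mean(0))
# hole pixels (no block depth inside)
bb=st[i]; sub=~m[bb[1]:bb[1]+bb[3],bb[0]:bb[0]+bb[2]]
zz=X[bb[1]:bb[1]+bb[3],bb[0]:bb[0]+bb[2],2]
for r_ in range(0,bb[3],2): print(''.join('#' if .09<v<.102 else ('o' if v<.09 else '?') for v in zz[r_]))
c=np.load('w6.npz')
```

```text
930 (array([488.4, -63.2]), array([34.5, 34.2]), 0.7) [ 0.48912395 -0.06346385  0.09542032] [204 152  34  34 930]
0.47095747798730425 0.5058307785121812 -0.08040407472265028 -0.046146796446046356
[[ 0.5039 -0.0475  0.096 ]
 [ 0.5058 -0.0809  0.096 ]
 [ 0.4731 -0.0805  0.096 ]
 [ 0.472  -0.0481  0.096 ]] [ 0.48868623 -0.06424285  0.096     ]
############################o#####
#####################?############
##################################
##################################
##################################
##########ooooooo?ooooooo#########
##########ooooooooooooooo#########
##########ooooooooooo?ooo#########
##########ooooooooooooooo#########
##########ooooooooooooooo#########
##########ooooooooooooooo#########
##########ooooooooooooooo#########
o#################################
o#################################
o######?##########################
o########?########################
o##########?######################
```

Run:
```python
from h import *
z=np.load('w18.npz');s=dict(position=z['p'],ee_rot=z['q']);P=campose('wrist',s)
print('hole',rayz('wrist',[(213.6,161.3),(228.9,161.3),(228.9,175.5),(213.6,175.5),(221.2,168.4)],.096,P).round(4))
for nm,u,v,d in [('handle',260.2,209,.142),('collar',262.7,210.5,.2045)]:
    print(nm,deproj('wrist',[(u,v)],[d],P).round(4))
Rt=q2R(s['ee_rot']); print('handle tool->world',s['position'],s['position']+Rt@[.0009,-.0007,-.03], Rt@[0,.0298,1])
im,X=cloud('w18.npz'); T=(X-s['position'])@Rt*1000
x,y,zz=[T[...,i] for i in range(3)]
v,u=np.mgrid[0:384,0:512]
m=(zz>-34)&(zz<-26)&(v<320)&(v>170)&(abs(y)<6)
print(rect(T[m]/1000), np.median(zz[m]), x[m].min(),x[m].max())
plankey(s['position'],1)
```

```text
hole [[ 0.4964 -0.0565  0.096 ]
 [ 0.4969 -0.0721  0.096 ]
 [ 0.4821 -0.0721  0.096 ]
 [ 0.4816 -0.0563  0.096 ]
 [ 0.4893 -0.0642  0.096 ]]
handle [[ 0.5131 -0.1098  0.2814]]
collar [[ 0.4912 -0.1099  0.2227]]
handle tool->world [ 0.48847906 -0.11013155  0.25065529] [ 0.48921939 -0.11038048  0.28066678] [ 0.00547296  0.00257515 -1.00042564]
(array([1., 0.]), array([12. , 70.4]), 90.0) -29.99157663271005 -34.24666655055881 36.151278250141324
pos [ 0.4887 -0.1102  0.2509] yaw 1.4 delta [-0.2 -0.   0.2] [-0.    0.01  0.4 ]
```

>>> servo_tool --pt "0.3 -20 0.7 0 0 0.4" --pt "0.7 -45.7 1.5 0 0 0.4" --pt "0.7 -45.7 1.5 0 0 0.4" --pt "0.7 -45.7 1.5 0 0 0.4" --pt "0.7 -45.7 1.5 0 0 0.4"

```text
clock: 15.55
position: [0.489, -0.0652, 0.2514]
ee_rot: [-0.015, 1.0, 0.008, 0.004]
contact_force: [0.8, -0.3, -1.0]
width: 0.014
```

```bash
python3 key.py w19|head -1; python3 -c "
from h import *
plankey([.4881,-.0644,.200],1)
im=np.load('w19.npz')['im']
cv2.imwrite('pics/w19h.png',cv2.resize(im[130:230,210:310,::-1],None,fx=6,fy=6,interpolation=cv2.INTER_CUBIC))"
```

```text
pos [ 0.489  -0.0652  0.2514] yaw 0.93 toolz [ 0.0069  0.031  -0.9995] [ 0.8 -0.3 -1. ] [-0.09  0.04  0.03] 15.55
pos [ 0.489  -0.0652  0.2514] yaw 0.9 delta [-1.3  0.8 51.4] [ 0.  -0.  -0.1]
```

View pics/w19h.png

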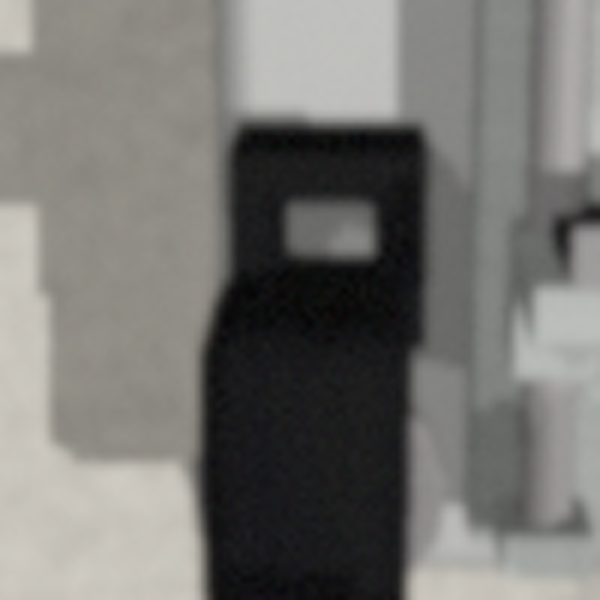

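>>> servo_tool --pt "-0.6 0.4 25 0 -0.3 0" --pt "-1.3 0.8 51 0 -0.3 0" --pt "-1.3 0.8 51 0 -0.3 0" --pt "-1.3 0.8 51 0 -0.3 0" --pt "-1.3 0.8 51 0 -0.3 0"

```text
clock: 16.1
position: [0.4891, -0.0644, 0.2019]
ee_rot: [-0.015, 1.0, 0.008, 0.002]
contact_force: [-1.0, -0.1, -1.0]
width: 0.0141
```

```bash
python3 key.py w20|head -1; python3 -c "
from h import *
plankey([.4881,-.0644,.145],1)"
```

```text
pos [ 0.4891 -0.0644  0.2019] yaw 0.89 toolz [ 0.0044  0.0308 -0.9995] [-1.  -0.1 -1. ] [-0.07  0.03  0.03] 16.1
pos [ 0.4891 -0.0644  0.202 ] yaw 0.9 delta [-1.3  1.8 56.9] [ 0.  -0.  -0.1]
```

View pics/w20.png

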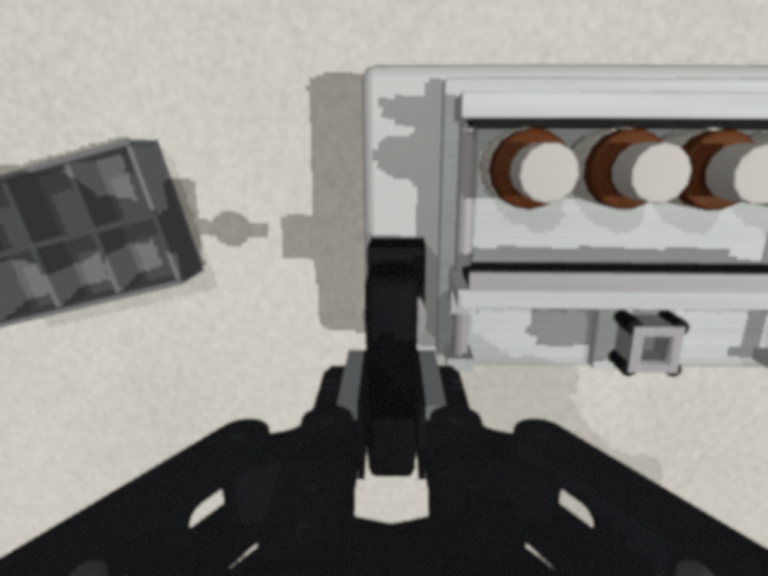

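>>> servo_tool --pt "-1.2 0.4 15 0 -0.1 0" --pt "-1.2 0.9 28 0 -0.1 0" --pt "-1.2 1.3 38 0 -0.1 0" --pt "-1.2 1.6 48 0 -0.1 0" --pt "-1.2 1.6 48 0 -0.1 0" --pt "-1.2 1.6 48 0 -0.1 0"

```text
clock: 16.75
position: [0.4872, -0.064, 0.1527]
ee_rot: [-0.016, 1.0, 0.008, 0.0]
contact_force: [-0.3, -0.4, -1.1]
width: 0.0139
```

```bash
python3 key.py w21|head -1; python3 -c "
from h import *
plankey([.4881,-.0644,.134],1)"
```

```text
pos [ 0.4872 -0.064   0.1527] yaw 0.92 toolz [ 5.000e-04  3.150e-02 -9.995e-01] [-0.3 -0.4 -1.1] [ 0.02 -0.01 -0.  ] 16.75
pos [ 0.4874 -0.064   0.153 ] yaw 0.92 delta [ 0.6  1.  19. ] [ 0.   -0.   -0.08]
```

>>> servo_tool --pt "0.3 0.3 8 0 0 0" --pt "0.5 0.6 15 0 0 0" --pt "0.5 0.7 20.5 0 0 0" --pt "0.5 0.7 20.5 0 0 0" --pt "0.5 0.7 20.5 0 0 0"

```text
clock: 17.3
position: [0.4873, -0.0639, 0.1318]
ee_rot: [-0.016, 1.0, 0.008, -0.0]
contact_force: [-0.0, -0.3, -0.9]
width: 0.0142
```

```bash
python3 key.py w22|head -1
```

```text
pos [ 0.4873 -0.0639  0.1318] yaw 0.93 toolz [-4.000e-04  3.170e-02 -9.995e-01] [-0.  -0.3 -0.9] [ 0.01  0.02 -0.01] 17.3
```

>>> servo_tool --pt "0 0 0.8 0 0 0" --pt "0 0 1.2 0 0 0" --pt "0 0 1.2 0 0 0"

```text
clock: 17.65
position: [0.4875, -0.0639, 0.1309]
ee_rot: [-0.016, 1.0, 0.008, 0.0]
contact_force: [0.9, 0.6, -0.5]
width: 0.0139
```

>>> servo_tool --pt "0 0 0 0 0 0" --pt "0 0 0 0 0 0" --pt "0 0 0 0 0 0" --pt "0 0 0 0 0 0" --hand 130

```text
clock: 18.05
position: [0.4875, -0.0639, 0.1309]
ee_rot: [-0.016, 1.0, 0.008, 0.0]
contact_force: [0.2, -0.1, -1.3]
width: 0.0418
```

>>> servo_tool --pt "0 -0.5 -20 0 0 0" --pt "0 -1 -50 0 0 0" --pt "0 -1 -90 0 0 0" --pt "0 -1 -90 0 0 0" --pt "0 -1 -90 0 0 0"

```text
clock: 18.55
position: [0.4879, -0.0659, 0.2216]
ee_rot: [-0.015, 1.0, 0.008, 0.001]
contact_force: [0.9, 1.5, -0.3]
width: 0.042
```

```bash
python3 key.py w23|head -1; python3 -c "
from h import *
im,X=cloud('w23.npz')
x,y,z=X[...,0],X[...,1],X[...,2]
m=(z>.150)&(z<.170)&(abs(y+.067)<.03)&(abs(x-.495)<.06)
P=X[m]; print('handle',m.sum(),P.mean(0),np.median(P[:,2]),rect(P)); 
plan([0.50,-0.12,0.30],90)"
```

```text
pos [ 0.4879 -0.0659  0.2216] yaw 0.92 toolz [ 0.0023  0.0309 -0.9995] [ 0.9  1.5 -0.3] [-0.01  0.    0.01] 18.55
handle 1928 [ 0.49141698 -0.06365885  0.16041942] 0.16062397635919212 (array([489. , -63.5]), array([69.6, 16. ]), 0.7)
t 18.6 pos [ 0.487  -0.0656  0.2204] yaw 0.92 j [-0.3   0.15  1.65  0.03  1.35  1.25]
delta [ 12.2  52.  -81.3] [ -1.43  -1.42 -89.07]
```

View pics/w23.png

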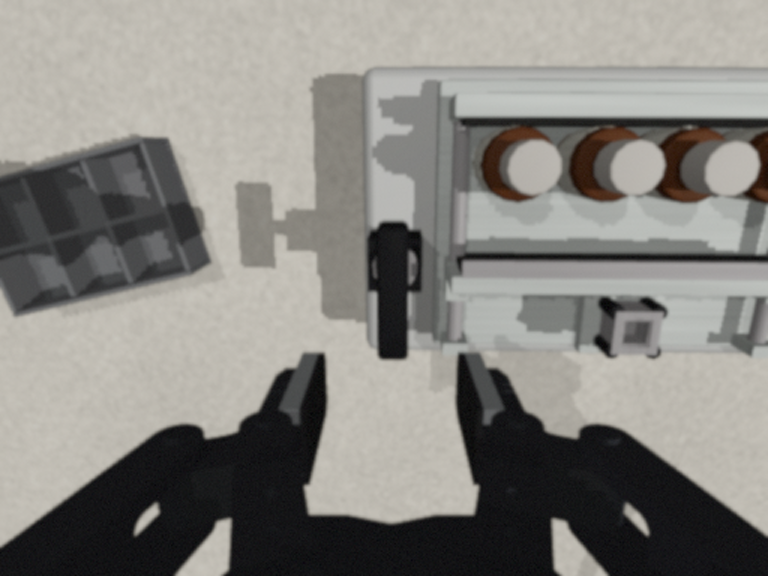

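```bash
python3 -c "
from h import *
plan([0.552,-0.13,0.25],91)"
```

```text
t 18.6 pos [ 0.487  -0.0656  0.2204] yaw 0.92 j [-0.3   0.15  1.65  0.03  1.35  1.25]
delta [ 64.   64.5 -31.7] [ -1.42  -1.43 -90.07]
```

>>> servo_tool --pt "64 64.5 -32 -1.4 -1.4 -90" --pt "64 64.5 -32 -1.4 -1.4 -90" --pt "64 64.5 -32 -1.4 -1.4 -90" --pt "64 64.5 -32 -1.4 -1.4 -90" --pt "64 64.5 -32 -1.4 -1.4 -90" --pt "64 64.5 -32 -1.4 -1.4 -90" --pt "64 64.5 -32 -1.4 -1.4 -90" --pt "64 64.5 -32 -1.4 -1.4 -90" --hand 110

```text
clock: 19.4
position: [0.5515, -0.1298, 0.2485]
ee_rot: [-0.006, 0.819, 0.574, -0.001]
contact_force: [0.4, 0.9, 0.6]
width: 0.0486
```

```bash
python3 -c "
from h import *
plan([0.552,-0.13,0.25],91)"
```

```text
t 19.4 pos [ 0.5515 -0.1298  0.2485] yaw 70.02 j [-0.36  0.25  1.45  0.01  1.46 -0.01]
delta [ 0.   0.6 -1.5] [ -0.53  -0.41 -20.98]
```

>>> servo_tool --pt "0 0.6 -1.5 -0.5 -0.4 -21" --pt "0 0.6 -1.5 -0.5 -0.4 -21" --pt "0 0.6 -1.5 -0.5 -0.4 -21" --pt "0 0.6 -1.5 -0.5 -0.4 -21" --pt "0 0.6 -1.5 -0.5 -0.4 -21"

```text
clock: 19.9
position: [0.5524, -0.1302, 0.2509]
ee_rot: [0.0, 0.703, 0.711, 0.0]
contact_force: [0.3, -0.5, 0.9]
width: 0.0486
```

```bash
cat > caps.py <<'E'
from h import *
import sys
n=sys.argv[1]; s=telemetry.get_state()
im,d=look('wrist',n+'.png',scale=1.5); np.savez(n+'.npz',im=im,d=d,p=s['position'],q=s['ee_rot'])
plan(s['position'],91,s); print(s['contact_force'].round(1),s['width'])
im,X=cloud(n+'.npz'); z=X[...,2]; 
m=(z>.145)&(z<.158)&(X[...,0]>.51)&(X[...,0]<.6)&(X[...,1]<-.08)
k,l=cv2.connectedComponents(m.astype(np.uint8))
for i in range(1,k):
    if (l==i).sum()>150: P=X[l==i]; v,u=np.where(l==i); print('cap',(l==i).sum(),P.mean(0).round(4),rect(P),'uv',u.mean().round(),v.mean().round())
E
python3 caps.py w24
```

```text
t 19.9 pos [ 0.5524 -0.1302  0.2509] yaw 90.58 j [-0.35  0.24  1.45  0.    1.45 -0.36]
delta [0. 0. 0.] [ 0.05  0.02 -0.42]
[ 0.3 -0.5  0.9] 0.048639814029240946
cap 705 [ 0.5512 -0.1281  0.1515] (array([ 551.5, -128.7]), array([24.7, 25.3]), 40.5) uv 259.0 183.0
cap 637 [ 0.552  -0.1757  0.1513] (array([ 552. , -176.9]), array([24.9, 25.3]), 57.2) uv 259.0 234.0
cap 585 [ 0.5526 -0.2196  0.1512] (array([ 552.5, -221. ]), array([25.2, 25.1]), 45.1) uv 260.0 277.0
cap 544 [ 0.5536 -0.266   0.1511] (array([ 554. , -267.6]), array([24.8, 26.6]), 1.3) uv 260.0 318.0
```

View pics/w24.png

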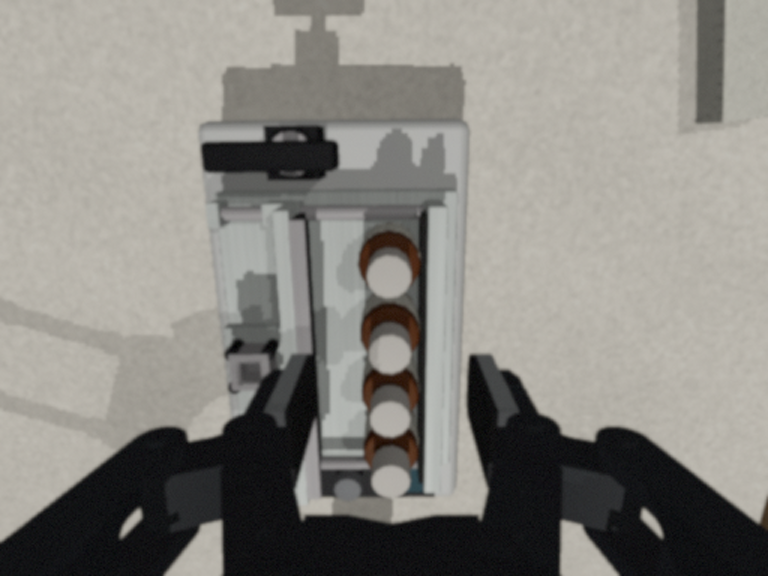

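>>> servo_tool --pt "1.3 -0.9 40 0 0 0" --pt "1.3 -0.9 80 0 0 0" --pt "1.3 -0.9 110 0 0 0" --pt "1.3 -0.9 125 0 0 0" --pt "1.3 -0.9 125 0 0 0" --pt "1.3 -0.9 125 0 0 0"

```text
clock: 20.55
position: [0.5528, -0.1294, 0.1274]
ee_rot: [0.002, 0.703, 0.711, 0.001]
contact_force: [-0.3, -0.1, -0.0]
width: 0.0487
```

>>> servo_tool --pt "0 0 0 0 0 0" --pt "0 0 0 0 0 0" --pt "0 0 0 0 0 0" --pt "0 0 0 0 0 0" --pt "0 0 0 0 0 0" --hand 255 --grip_force 30

```text
clock: 21.05
position: [0.5528, -0.1296, 0.1287]
ee_rot: [0.002, 0.703, 0.711, 0.001]
contact_force: [-2.4, -1.0, 5.5]
width: 0.0222
```

>>> servo_tool --pt "0 0 -5 0 0 0" --pt "0 0 -15 0 0 0" --pt "0 0 -30 0 0 0" --pt "0 0 -30 0 0 0"

```text
clock: 21.45
position: [0.5544, -0.1298, 0.1597]
ee_rot: [0.004, 0.703, 0.711, 0.002]
contact_force: [1.0, -0.3, 0.9]
width: -0.0
```

```bash
python3 caps.py w25
```

```text
t 21.45 pos [ 0.5544 -0.1298  0.1597] yaw 90.67 j [-0.35  0.29  1.61  0.    1.23 -0.36]
delta [0. 0. 0.] [ 0.49  0.17 -0.33]
[ 1.  -0.3  0.9] -4.3727987427089255e-05
cap 1380 [ 0.5413 -0.1269  0.1518] (array([ 540.9, -128. ]), array([25.5, 22.8]), 35.9) uv 238.0 223.0
cap 182 [ 0.5555 -0.2117  0.1504] (array([ 555.7, -213. ]), array([9.1, 8.7]), 82.0) uv 260.0 341.0
```

View pics/w25.png

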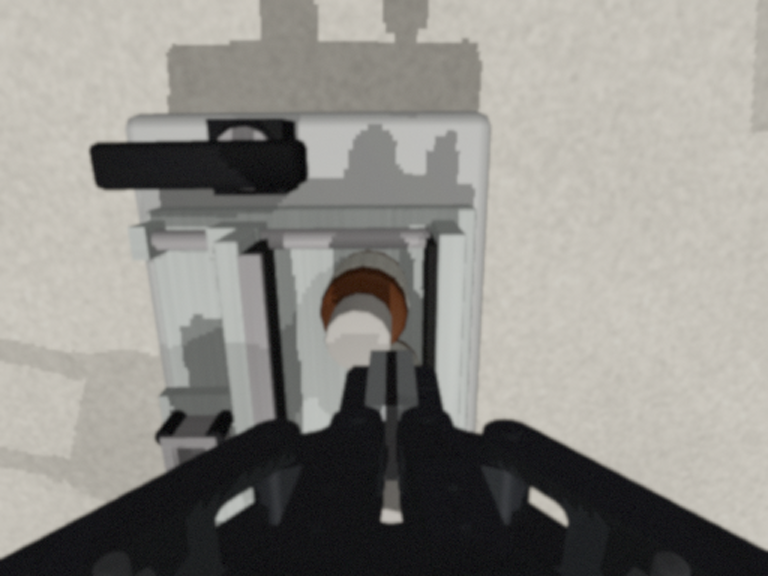

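>>> servo_tool --pt "0 0 -30 0.4 0 0" --pt "0 0 -60 0.4 0 0" --pt "0 0 -90 0.4 0 0" --pt "0 0 -90 0.4 0 0" --pt "0 0 -90 0.4 0 0" --hand 100

```text
clock: 22.0
position: [0.5522, -0.1291, 0.2472]
ee_rot: [-0.001, 0.703, 0.711, -0.002]
contact_force: [-0.4, 0.0, -0.8]
width: 0.0518
```

```bash
python3 caps.py w26; python3 -c "
from h import *
look('scene','s26.png',crop=(90,150,260,290),scale=4)"
```

```text
t 22.0 pos [ 0.5522 -0.1291  0.2472] yaw 90.67 j [-0.35  0.25  1.45 -0.    1.44 -0.36]
delta [0. 0. 0.] [-0.18  0.08 -0.33]
[-0.4  0.  -0.8] 0.05178149082177119
cap 723 [ 0.5437 -0.1279  0.1515] (array([ 543.6, -128.4]), array([25. , 24.6]), 89.0) uv 251.0 184.0
cap 657 [ 0.5519 -0.1756  0.1513] (array([ 551.9, -176.7]), array([24.9, 25.5]), 77.5) uv 260.0 237.0
cap 592 [ 0.5526 -0.2197  0.1512] (array([ 552.6, -221.4]), array([24.4, 25.8]), 1.6) uv 260.0 280.0
cap 543 [ 0.5535 -0.266   0.1512] (array([ 553.6, -267.6]), array([24.5, 25.8]), 1.5) uv 260.0 322.0
```

View pics/w26.png

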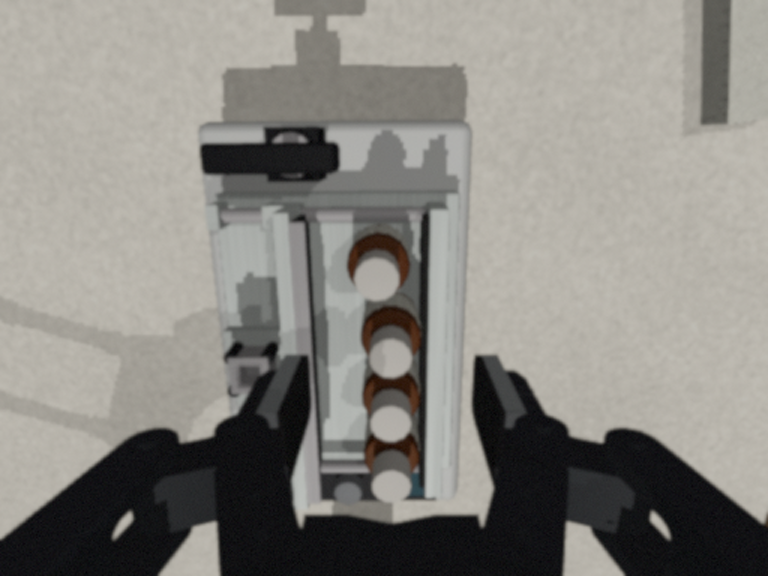

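View pics/s26.png

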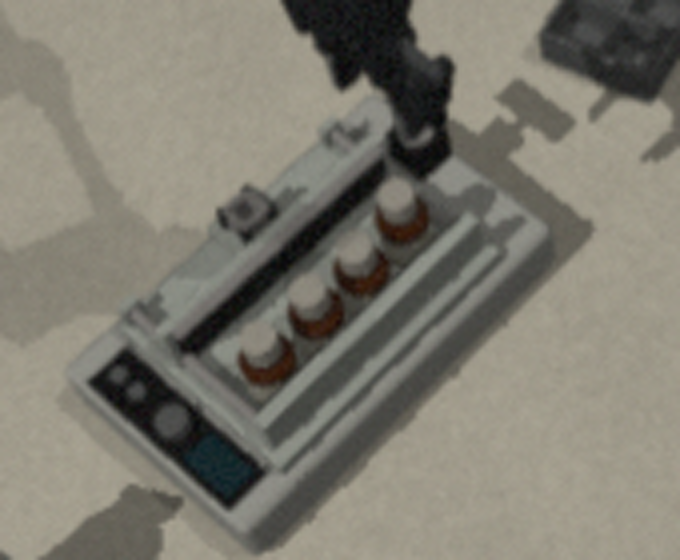

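>>> servo_tool --pt "0.9 -8.6 20 0 0 0" --pt "0.9 -8.6 60 0 0 0" --pt "0.9 -8.6 95 0 0 0" --pt "0.9 -8.6 115 0 0 0" --pt "0.9 -8.6 121 0 0 0" --pt "0.9 -8.6 121 0 0 0" --pt "0.9 -8.6 121 0 0 0" --hand 135

```text
clock: 22.8
position: [0.5437, -0.1287, 0.1269]
ee_rot: [-0.0, 0.703, 0.711, -0.001]
contact_force: [0.4, 0.2, -0.0]
width: 0.0403
```

```bash
python3 caps.py w27
```

```text
t 22.8 pos [ 0.5437 -0.1287  0.1269] yaw 90.67 j [-0.36  0.31  1.67 -0.    1.16 -0.37]
delta [0. 0. 0.] [-0.15  0.09 -0.33]
[ 0.4  0.2 -0. ] 0.04027310201475188
cap 2160 [ 0.5436 -0.1274  0.1514] (array([ 543.7, -128.7]), array([26. , 25.1]), 76.4) uv 260.0 251.0
cap 155 [ 0.5225 -0.1241  0.155 ] (array([ 523.4, -127.3]), array([ 6.6, 23.6]), 17.0) uv 215.0 248.0
cap 152 [ 0.5653 -0.1234  0.1548] (array([ 564.4, -126.4]), array([22.6,  6.4]), 73.4) uv 306.0 248.0
cap 1495 [ 0.5515 -0.1728  0.151 ] (array([ 551.1, -173.8]), array([25.4, 19.3]), 14.6) uv 274.0 329.0
```

View pics/w27.png

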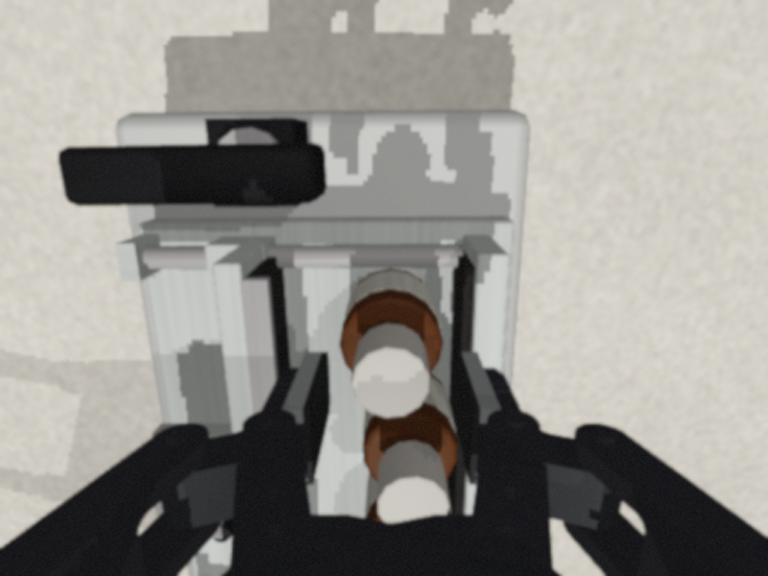

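>>> servo_tool --pt "0 0 0 0 0 0" --pt "0 0 0 0 0 0" --pt "0 0 0 0 0 0" --hand 255 --grip_force 60

```text
clock: 23.15
position: [0.5439, -0.1288, 0.1279]
ee_rot: [0.001, 0.703, 0.711, -0.001]
contact_force: [-0.8, 0.0, 6.2]
width: 0.0206
```

>>> servo_tool --pt "0 0 0 0 0 0" --pt "0 0 0 0 0 0" --pt "0 0 0 0 0 0"

```text
clock: 23.45
position: [0.5439, -0.1288, 0.1279]
ee_rot: [0.001, 0.703, 0.711, -0.001]
contact_force: [-0.8, -1.4, 6.4]
width: 0.0209
```

```bash
python3 caps.py w28
```

```text
t 23.45 pos [ 0.5439 -0.1288  0.1279] yaw 90.67 j [-0.36  0.31  1.67 -0.    1.16 -0.37]
delta [0. 0. 0.] [-0.05  0.14 -0.33]
[-0.8 -1.4  6.4] 0.020926249497298943
cap 2144 [ 0.544  -0.1267  0.1518] (array([ 544.5, -128.6]), array([34. , 25.7]), 3.7) uv 260.0 249.0
cap 1403 [ 0.5505 -0.1734  0.1512] (array([ 550.4, -174.5]), array([24.3, 20.1]), 15.1) uv 272.0 329.0
```

View pics/w28.png

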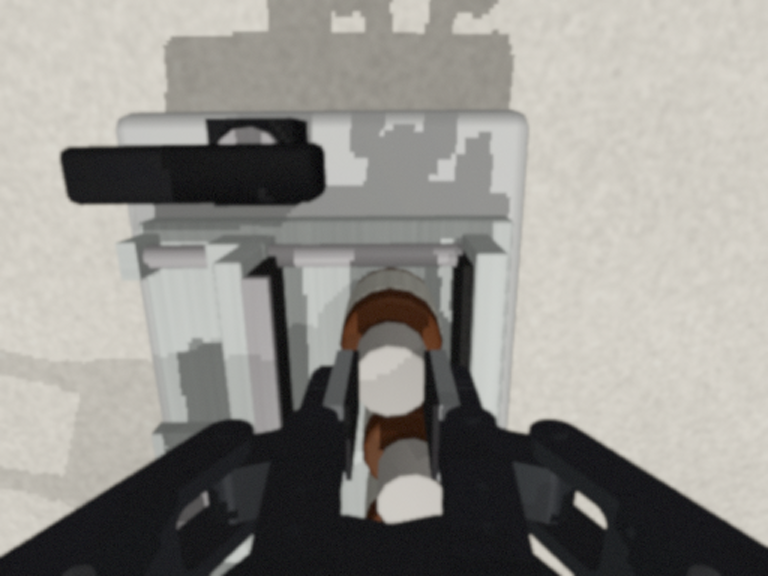

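>>> servo_tool --pt "0 0 -1 0 0 0" --pt "0 0 -2 0 0 0" --pt "0 0 -4 0 0 0" --pt "0 0 -4 0 0 0"

```text
clock: 23.9
position: [0.543, -0.1284, 0.1303]
ee_rot: [-0.001, 0.703, 0.711, -0.002]
contact_force: [-0.1, -0.2, -0.9]
width: 0.0205
```

```bash
python3 caps.py w29
```

```text
t 23.9 pos [ 0.543  -0.1284  0.1303] yaw 90.67 j [-0.36  0.31  1.66 -0.    1.17 -0.37]
delta [0. 0. 0.] [-0.22  0.07 -0.33]
[-0.1 -0.2 -0.9] 0.02054596725453242
cap 2120 [ 0.5432 -0.1264  0.1536] (array([ 542.7, -128.7]), array([26.3, 33.2]), 88.3) uv 260.0 249.0
cap 1397 [ 0.5502 -0.1741  0.1512] (array([ 550.2, -175.3]), array([22.4, 22.4]), 7.0) uv 273.0 327.0
```

View pics/w29.png

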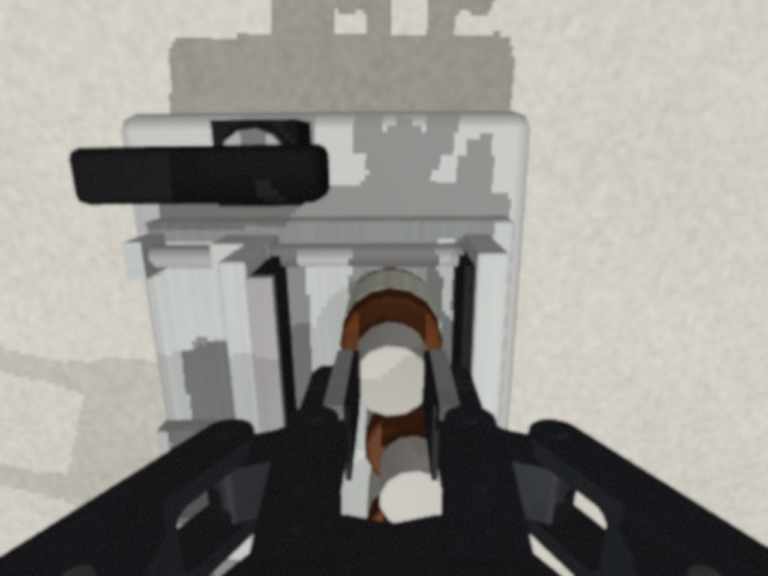

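>>> servo_tool --pt "0 0 -6 0 0 0" --pt "0 0 -14 0 0 0" --pt "0 0 -24 0 0 0" --pt "0 0 -36 0 0 0" --pt "0 0 -50 0 0 0" --pt "0 0 -65 0 0 0" --pt "0 0 -80 0 0 0" --pt "0 0 -95 0 0 0"

```text
clock: 24.75
position: [0.5436, -0.1284, 0.2271]
ee_rot: [-0.0, 0.703, 0.711, -0.001]
contact_force: [-0.5, -0.1, -0.9]
width: 0.0204
```

>>> servo_tool --pt "0 0 -10 0 0 0" --pt "0 0 -20 0 0 0" --pt "0 0 -25 0 0 0" --pt "0 0 -25 0 0 0" --pt "0 0 -25 0 0 0"

```text
clock: 25.25
position: [0.5432, -0.1282, 0.2498]
ee_rot: [-0.001, 0.703, 0.711, -0.002]
contact_force: [1.0, -0.1, -1.2]
width: 0.0206
```

```bash
python3 caps.py w30; python3 -c "
from h import *
plan([.50,.06,.27],14)"
```

```text
t 25.25 pos [ 0.5432 -0.1282  0.2498] yaw 90.67 j [-0.35  0.23  1.46 -0.    1.45 -0.37]
delta [0. 0. 0.] [-0.26  0.05 -0.33]
[ 1.  -0.1 -1.2] 0.02059102815513573
cap 430 [ 0.5532 -0.2224  0.1516] (array([ 553.1, -223.9]), array([25. , 21.2]), 17.7) uv 270.0 282.0
cap 541 [ 0.5534 -0.2661  0.1511] (array([ 553.2, -268.2]), array([26.4, 25.2]), 72.1) uv 270.0 321.0
t 25.3 pos [ 0.5431 -0.1282  0.2496] yaw 90.67 j [-0.35  0.23  1.47 -0.    1.45 -0.37]
delta [188.7 -41.  -20.3] [-0.21  0.23 76.67]
```

View pics/w30.png

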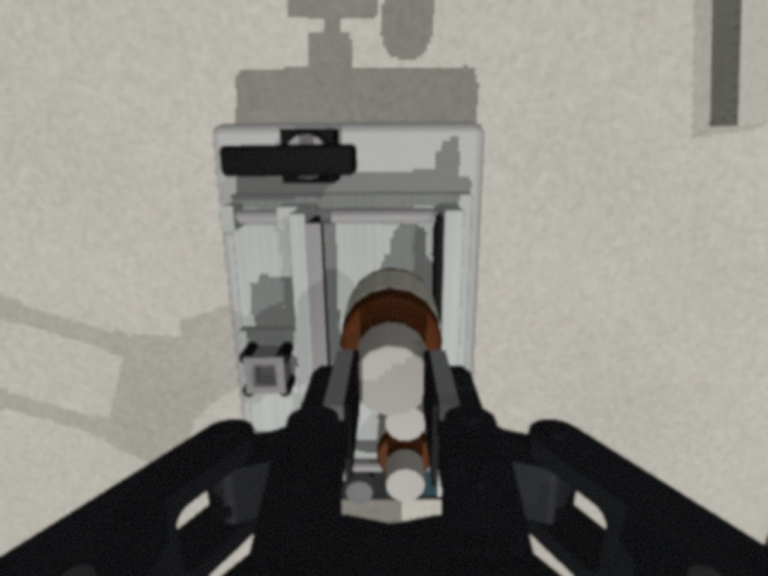

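>>> servo_tool --pt "24 -5 -3 0 0 8" --pt "48 -10 -5 0 0 16" --pt "72 -15 -8 0 0 24" --pt "96 -20 -10 0 0 32" --pt "120 -26 -13 0 0 40" --pt "144 -31 -16 0 0 48" --pt "170 -36 -18 0 0 56" --pt "189 -41 -20 0 0 64"

```text
clock: 26.1
position: [0.4996, 0.0617, 0.2696]
ee_rot: [-0.0, 0.974, 0.228, -0.003]
contact_force: [-0.3, 0.0, -0.6]
width: 0.0206
```

>>> servo_tool --pt "0 0 0 0 0 7" --pt "0 0 0 0 0 12.5" --pt "0 0 0 0 0 12.5" --pt "0 0 0 0 0 12.5"

```text
clock: 26.5
position: [0.5001, 0.0602, 0.2697]
ee_rot: [0.0, 0.992, 0.124, -0.002]
contact_force: [0.1, -0.1, 0.0]
width: 0.0209
```

```bash
cat > carr.py <<'E'
from h import *
import sys
n=sys.argv[1]; s=telemetry.get_state()
im,d=look('wrist',n+'.png',scale=1.5); np.savez(n+'.npz',im=im,d=d,p=s['position'],q=s['ee_rot'])
o=spotter.outline_of('carrier','wrist'); print([(round(a['conf'],2),np.round(a['rect'])) for a in o[:3]])
plan(s['position'],0,s); print(s['contact_force'].round(1),s['width'])
im,X=cloud(n+'.npz'); z=X[...,2]
reg=cv2.dilate(o[0]['region'].astype(np.uint8),np.ones((5,5)))>0
m=reg&(z>.030)&(z<.048)
k,l,st,_=cv2.connectedComponentsWithStats(m.astype(np.uint8),connectivity=8); i=1+st[1:,4].argmax(); 
P=X[m]; print('top',m.sum(),rect(P),np.median(P[:,2]))
np.save(n+'_reg.npy',reg)
E
python3 carr.py w31
```

```text
[(0.9, array([ 97.,  92., 138.,  85.]))]
t 26.5 pos [0.5001 0.0602 0.2697] yaw 14.28 j [-0.02  0.14  1.54 -0.    1.47  1.3 ]
delta [0. 0. 0.] [ 0.04  0.28 14.28]
[ 0.1 -0.1  0. ] 0.020917648327523602
top 2892 (array([493.9, 179.2]), array([103., 155.]), 14.2) 0.037299687680922206
```

View pics/w31.png

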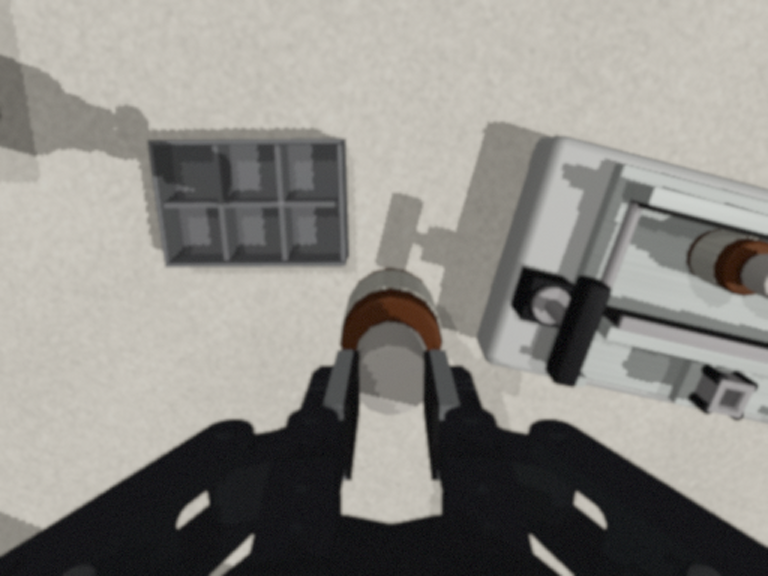

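>>> servo_tool --pt "0 -20 0 0 0 0" --pt "0 -50 0 0 0 0" --pt "-0.5 -80 0 0 0 0" --pt "-1 -110 0 0 0 0" --pt "-1.5 -140 20 0 0.2 0" --pt "-1.5 -160 40 0 0.2 0" --pt "-1.5 -166.7 60 0 0.2 0" --pt "-1.5 -166.7 80 0 0.2 0"

```text
clock: 27.4
position: [0.4575, 0.2225, 0.1894]
ee_rot: [-0.0, 0.992, 0.125, -0.0]
contact_force: [0.4, 0.2, -1.1]
width: 0.0206
```

>>> servo_tool --pt "0 0 15 0 0 0" --pt "0 0 35 0 0 0" --pt "0 0 45 0 0 0" --pt "0 0 45 0 0 0" --pt "0 0 45 0 0 0"

```text
clock: 27.9
position: [0.4584, 0.2214, 0.1456]
ee_rot: [0.0, 0.992, 0.123, 0.0]
contact_force: [-0.3, 0.2, -1.4]
width: 0.0204
```

```bash
python3 carr.py w32; python3 -c "
from h import *
plan([.4575,.2214,.065],14.2)"
```

```text
[(0.86, array([226.,  89., 194., 124.]))]
t 27.9 pos [0.4584 0.2214 0.1456] yaw 14.17 j [ 0.31  0.22  1.75 -0.    1.17  1.64]
delta [0. 0. 0.] [ 1.000e-02 -2.000e-02  1.417e+01]
[-0.3  0.2 -1.4] 0.020427572608978133
top 5240 (array([494., 179.]), array([103.2, 154.7]), 14.4) 0.03634210782074629
t 28.0 pos [0.4587 0.2216 0.1462] yaw 14.17 j [ 0.31  0.22  1.75 -0.    1.17  1.64]
delta [-1.4 -0.1 81.2] [ 0.01 -0.1  -0.03]
```

View pics/w32.png

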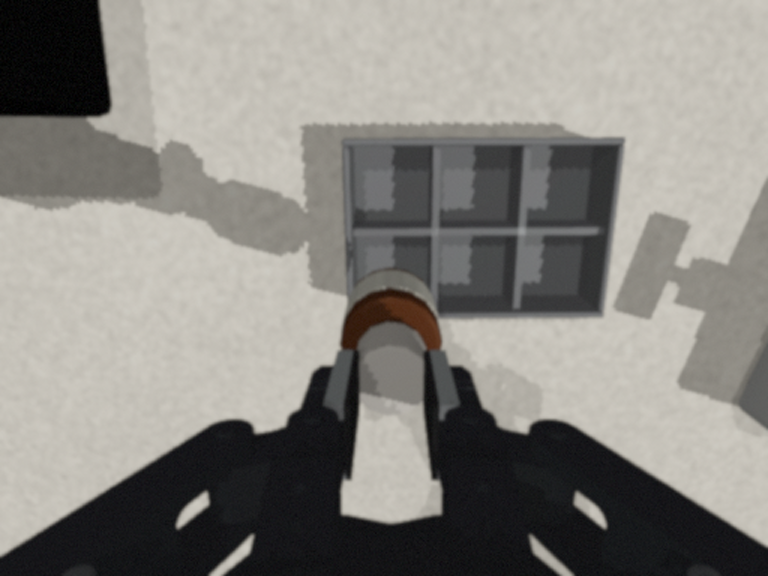

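>>> servo_tool --pt "-1 0 20 0 0 0" --pt "-1 0 40 0 0 0" --pt "-1 0 60 0 0 0" --pt "-1 0 75 0 0 0" --pt "-1 0 82 0 0 0" --pt "-1 0 82 0 0 0" --pt "-1 0 82 0 0 0"

```text
clock: 28.7
position: [0.4577, 0.2214, 0.064]
ee_rot: [0.0, 0.992, 0.123, 0.001]
contact_force: [0.1, 1.0, 0.3]
width: 0.0209
```

```bash
python3 carr.py w33
```

```text
[(0.58, array([215.,  88., 268., 169.]))]
t 28.7 pos [0.4577 0.2214 0.064 ] yaw 14.17 j [ 0.31  0.31  1.86 -0.    0.97  1.64]
delta [0. 0. 0.] [ 0.   -0.08 14.17]
[0.1 1.  0.3] 0.02092374236850606
top 10974 (array([494. , 178.8]), array([103.8, 154.6]), 14.5) 0.03586046728398713
```

View pics/w33.png

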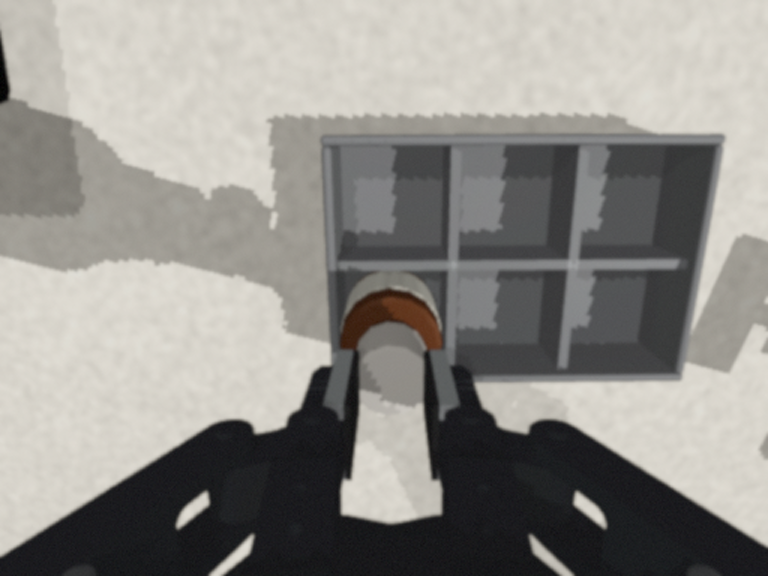

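>>> servo_tool --pt "0 0 4 0 0 0" --pt "0 0 8 0 0 0" --pt "0 0 10 0 0 0" --pt "0 0 10 0 0 0"

```text
clock: 29.2
position: [0.4572, 0.2213, 0.0539]
ee_rot: [-0.0, 0.992, 0.123, 0.0]
contact_force: [-1.5, 0.5, 5.5]
width: 0.0207
```

>>> servo_tool --pt "0 0 0.7 0 0 0" --pt "0 0 0.7 0 0 0"

```text
clock: 29.4
position: [0.4573, 0.2214, 0.0539]
ee_rot: [-0.0, 0.992, 0.123, 0.001]
contact_force: [-2.1, -0.8, 10.4]
width: 0.0209
```

Contact with the floor at TCP z 0.0539. Release a little and lift.

>>> servo_tool --pt "0 0 -0.7 0 0 0" --pt "0 0 -0.7 0 0 0" --pt "0 0 -0.7 0 0 0" --pt "0 0 -0.7 0 0 0" --pt "0 0 -0.7 0 0 0" --hand 140

```text
clock: 29.9
position: [0.4567, 0.221, 0.0529]
ee_rot: [0.0, 0.992, 0.123, -0.0]
contact_force: [-0.4, -0.1, 0.2]
width: 0.0385
```

>>> servo_tool --pt "0 0 -8 0 0 0" --pt "0 0 -20 0 0 0" --pt "0 0 -50 0 0 0" --pt "0 0 -90 0 0 0" --pt "0 0 -130 0 0 0" --pt "0 0 -130 0 0 0" --pt "0 0 -130 0 0 0"

```text
clock: 30.6
position: [0.4575, 0.2214, 0.185]
ee_rot: [-0.0, 0.992, 0.123, 0.002]
contact_force: [-0.7, -0.3, -1.1]
width: 0.0381
```

```bash
python3 carr.py w34; python3 -c "
from h import *
plan([.5521,-.1769,.25],91)"
```

```text
[(0.98, array([229.,  90., 166., 111.]))]
t 30.6 pos [0.4575 0.2214 0.185 ] yaw 14.17 j [ 0.31  0.19  1.69 -0.    1.26  1.64]
delta [0. 0. 0.] [-0.02 -0.19 14.17]
[-0.7 -0.3 -1.1] 0.038072677160220024
top 4368 (array([494. , 178.9]), array([103.6, 154.6]), 14.9) 0.0376797557814372
t 30.7 pos [0.456  0.2208 0.1826] yaw 14.17 j [ 0.31  0.19  1.69 -0.    1.26  1.64]
delta [ -4.3 409.2 -67.2] [-5.000e-02  1.100e-01 -7.683e+01]
```

View pics/w34.png

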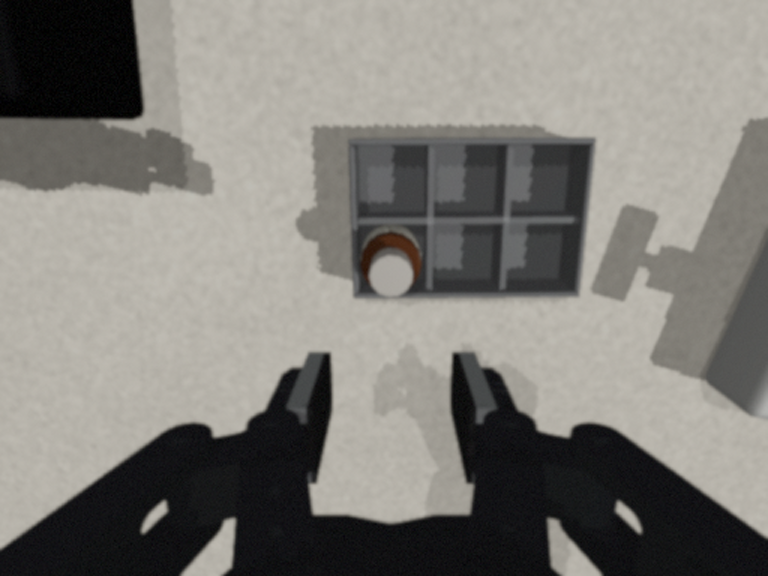

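>>> servo_tool --pt "0 0 -40 0 0 0" --pt "-1 50 -67 0 0 -8" --pt "-2 100 -67 0 0 -16" --pt "-3 150 -67 0 0 -24" --pt "-3 200 -67 0 0 -32" --pt "-4 250 -67 0 0 -40" --pt "-4 300 -67 0 0 -48" --pt "-4 350 -67 0 0 -56" --hand 130

```text
clock: 31.5
position: [0.5291, -0.0843, 0.2486]
ee_rot: [-0.001, 0.827, 0.562, -0.001]
contact_force: [1.1, -0.3, 0.4]
width: 0.0418
```

```bash
python3 -c "
from h import *
plan([.5521,-.1769,.25],91)"
```

```text
t 31.5 pos [ 0.5291 -0.0843  0.2486] yaw 68.41 j [-0.29  0.2   1.51 -0.    1.43  0.09]
delta [-77.6  55.4  -1.6] [-2.100e-01 -1.000e-02 -2.259e+01]
```

>>> servo_tool --pt "-35 25 -1 0 0 -8" --pt "-65 47 -1.6 -0.1 0 -16" --pt "-77.6 55.4 -1.6 -0.2 0 -22.6" --pt "-77.6 55.4 -1.6 -0.2 0 -22.6" --pt "-77.6 55.4 -1.6 -0.2 0 -22.6" --pt "-77.6 55.4 -1.6 -0.2 0 -22.6"

```text
clock: 32.1
position: [0.5517, -0.174, 0.2513]
ee_rot: [0.0, 0.703, 0.711, 0.001]
contact_force: [-0.3, 0.2, -0.3]
width: 0.0416
```

```bash
python3 caps.py w35; python3 -c "
from h import *
plan([.5521,-.1770,.126],91)"
```

```text
t 32.1 pos [ 0.5517 -0.174   0.2513] yaw 90.65 j [-0.43  0.26  1.42  0.    1.46 -0.44]
delta [0. 0. 0.] [ 0.09 -0.02 -0.35]
[-0.3  0.2 -0.3] 0.041578006166532504
cap 700 [ 0.552  -0.1761  0.1515] (array([ 551.8, -177. ]), array([25.6, 24.8]), 35.6) uv 260.0 187.0
cap 637 [ 0.5525 -0.22    0.1513] (array([ 552.4, -221. ]), array([25.4, 24.8]), 46.0) uv 261.0 234.0
cap 583 [ 0.5535 -0.2661  0.1512] (array([ 553.5, -267.4]), array([24.7, 25.5]), 1.0) uv 261.0 279.0
t 32.15 pos [ 0.5519 -0.174   0.2516] yaw 90.69 j [-0.43  0.26  1.42  0.    1.46 -0.44]
delta [-3.000e+00 -1.000e-01  1.256e+02] [ 0.13  0.01 -0.31]
```

>>> servo_tool --pt "-3 0 20 0.1 0 0" --pt "-3 0 60 0.1 0 0" --pt "-3 0 95 0.1 0 0" --pt "-3 0 118 0.1 0 0" --pt "-3 0 125.5 0.1 0 0" --pt "-3 0 125.5 0.1 0 0" --pt "-3 0 125.5 0.1 0 0"

```text
clock: 32.85
position: [0.5538, -0.1786, 0.1279]
ee_rot: [0.002, 0.703, 0.711, 0.001]
contact_force: [0.5, -0.6, 0.8]
width: 0.0421
```

>>> servo_tool --pt "0 0 0 0 0 0" --pt "0 0 0 0 0 0" --pt "0 0 0 0 0 0" --pt "0 0 0 0 0 0" --pt "0 0 0 0 0 0" --pt "0 0 0 0 0 0" --hand 255 --grip_force 60

```text
clock: 33.45
position: [0.5554, -0.1807, 0.1337]
ee_rot: [0.006, 0.703, 0.711, 0.001]
contact_force: [-5.3, -0.4, 25.6]
width: 0.0008
```

>>> servo_tool --pt "0 0 -1 0 0 0" --pt "0 0 -2 0 0 0" --pt "0 0 -4 0 0 0" --pt "0 0 -4 0 0 0"

```text
clock: 33.85
position: [0.5536, -0.1791, 0.1322]
ee_rot: [0.003, 0.703, 0.711, 0.001]
contact_force: [-0.4, -0.1, -0.8]
width: -0.0005
```

```bash
python3 caps.py w36
```

```text
t 33.85 pos [ 0.5536 -0.1791  0.1322] yaw 90.67 j [-0.43  0.34  1.62 -0.    1.18 -0.44]
delta [0. 0. 0.] [ 0.26  0.15 -0.33]
[-0.4 -0.1 -0.8] -0.0004799248026017073
cap 852 [ 0.5415 -0.1722  0.1515] (array([ 542.8, -173.2]), array([27.6, 13.7]), 38.6) uv 236.0 236.0
cap 183 [ 0.5542 -0.2279  0.1519] (array([ 553.8, -227.5]), array([ 6.1, 13.1]), 4.5) uv 260.0 330.0
```

View pics/w36.png

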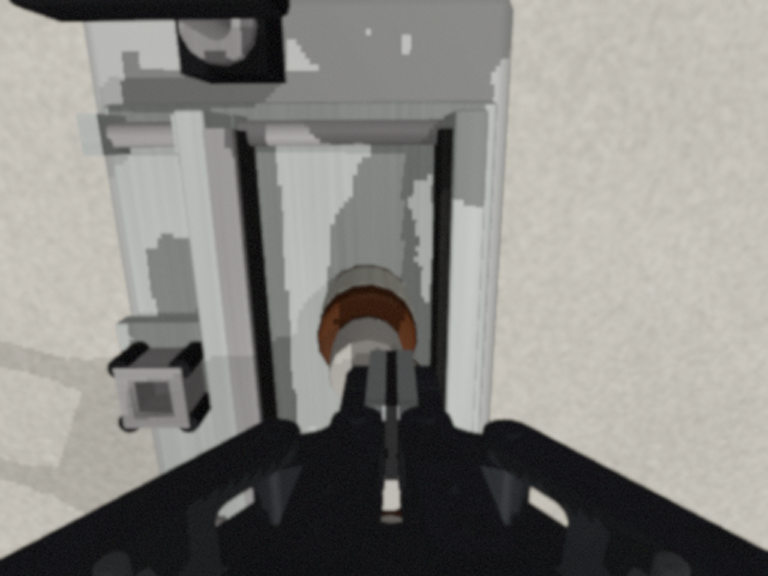

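>>> servo_tool --pt "0 0 -10 0 0 0" --pt "0 0 -30 0 0 0" --pt "0 0 -60 0 0 0" --pt "0 0 -90 0 0 0" --pt "0 0 -115 0 0 0" --pt "0 0 -115 0 0 0" --pt "0 0 -115 0 0 0"

```text
clock: 34.6
position: [0.5527, -0.1785, 0.2456]
ee_rot: [0.001, 0.703, 0.711, 0.0]
contact_force: [0.2, -0.8, -0.1]
width: -0.0003
```

```bash
python3 caps.py w37
```

```text
t 34.6 pos [ 0.5527 -0.1785  0.2456] yaw 90.68 j [-0.43  0.27  1.43 -0.    1.44 -0.44]
delta [0. 0. 0.] [ 0.11  0.07 -0.32]
[ 0.2 -0.8 -0.1] -0.00027078433663354633
cap 730 [ 0.5427 -0.1776  0.1515] (array([ 542.7, -178.3]), array([25.1, 25. ]), 9.2) uv 248.0 185.0
cap 351 [ 0.5526 -0.2145  0.151 ] (array([ 551.9, -215.4]), array([25.1, 13.6]), 10.1) uv 260.0 226.0
```

View pics/w37.png

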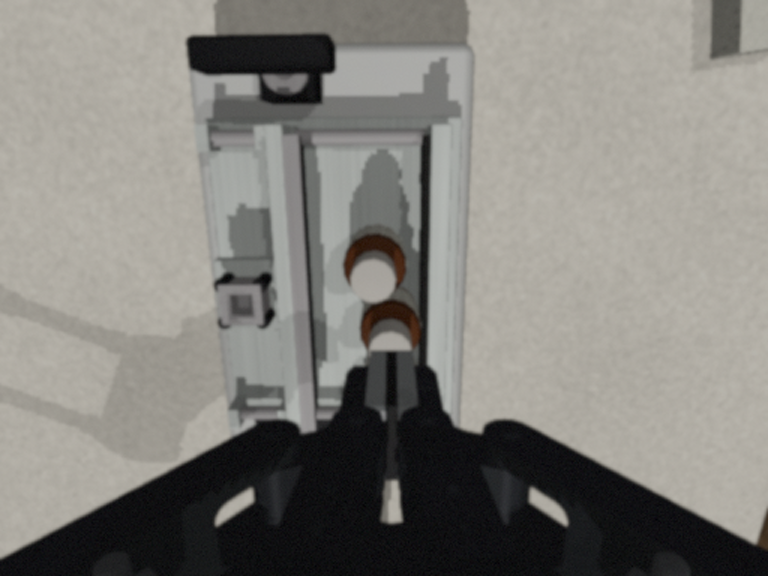

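```bash
python3 -c "
from h import *
plan([.5425,-.1780,.160],91)"
```

```text
t 34.65 pos [ 0.5521 -0.1782  0.2445] yaw 90.68 j [-0.43  0.27  1.43 -0.    1.44 -0.44]
delta [ 0.4 -9.6 84.5] [-0.01  0.02 -0.32]
```

>>> servo_tool --pt "0 0 0 0 0 0" --pt "0.4 -5 5 0 0 0" --pt "0.4 -9.6 20 0 0 0" --pt "0.4 -9.6 50 0 0 0" --pt "0.4 -9.6 75 0 0 0" --pt "0.4 -9.6 84 0 0 0" --pt "0.4 -9.6 84 0 0 0" --pt "0.4 -9.6 84 0 0 0" --hand 130

```text
clock: 35.45
position: [0.5436, -0.1786, 0.162]
ee_rot: [0.001, 0.703, 0.711, 0.0]
contact_force: [0.7, 0.3, 0.0]
width: 0.0419
```

```bash
python3 caps.py w38;python3 -c "
from h import *
plan([.5425,-.1780,.126],91)"
```

```text
t 35.45 pos [ 0.5436 -0.1786  0.162 ] yaw 90.68 j [-0.44  0.3   1.59 -0.    1.25 -0.45]
delta [0. 0. 0.] [ 0.12  0.09 -0.32]
[0.7 0.3 0. ] 0.04192653394558462
cap 1471 [ 0.5425 -0.1773  0.1515] (array([ 542.6, -178.2]), array([25.3, 25.1]), 68.5) uv 259.0 224.0
cap 1304 [ 0.5525 -0.2196  0.1512] (array([ 552.8, -221.3]), array([25.1, 25.7]), 37.3) uv 274.0 286.0
cap 567 [ 0.5523 -0.26    0.1503] (array([ 553.4, -261.1]), array([25.4, 13.3]), 2.7) uv 272.0 338.0
t 35.5 pos [ 0.5439 -0.1788  0.1625] yaw 90.68 j [-0.44  0.3   1.59 -0.    1.25 -0.45]
delta [ 0.8 -1.5 36.5] [ 0.19  0.12 -0.32]
```

>>> servo_tool --pt "0.8 -1.3 12 0.1 0 0" --pt "0.8 -1.3 26 0.1 0 0" --pt "0.8 -1.3 36.5 0.1 0 0" --pt "0.8 -1.3 36.5 0.1 0 0"

```text
clock: 35.9
position: [0.5407, -0.1771, 0.1233]
ee_rot: [-0.001, 0.703, 0.711, -0.001]
contact_force: [0.7, 0.3, -0.1]
width: 0.0423
```

>>> servo_tool --pt "0 0 0 0 0 0" --pt "0 0 0 0 0 0" --pt "0 0 0 0 0 0" --pt "0 0 0 0 0 0" --pt "0 0 0 0 0 0" --pt "0 0 0 0 0 0" --hand 255 --grip_force 60

```text
clock: 36.5
position: [0.5423, -0.1778, 0.1254]
ee_rot: [0.001, 0.703, 0.711, -0.0]
contact_force: [0.3, 0.5, 2.9]
width: 0.0215
```

>>> servo_tool --pt "0 0 -1 0 0 0" --pt "0 0 -2 0 0 0" --pt "0 0 -4 0 0 0" --pt "0 0 -4 0 0 0"

```text
clock: 36.9
position: [0.5418, -0.1776, 0.129]
ee_rot: [0.0, 0.703, 0.711, -0.001]
contact_force: [-0.8, -0.8, -0.8]
width: 0.0222
```

```bash
python3 caps.py w39
```

```text
t 36.9 pos [ 0.5418 -0.1776  0.129 ] yaw 90.68 j [-0.44  0.32  1.64 -0.    1.17 -0.45]
delta [0. 0. 0.] [-0.02  0.06 -0.32]
[-0.8 -0.8 -0.8] 0.022205277738959067
cap 2316 [ 0.5419 -0.176   0.1546] (array([ 542. , -178.4]), array([34.8, 26.1]), 1.1) uv 261.0 252.0
cap 1443 [ 0.5503 -0.2199  0.1513] (array([ 550.2, -221.3]), array([21.2, 25. ]), 12.4) uv 275.0 324.0
```

>>> servo_tool --pt "0 0 -10 0 0 0" --pt "0 0 -24 0 0 0" --pt "0 0 -42 0 0 0" --pt "0 0 -62 0 0 0" --pt "0 0 -84 0 0 0" --pt "0 0 -106 0 0 0" --pt "0 0 -124 0 0 0" --pt "0 0 -124 0 0 0"

```text
clock: 37.75
position: [0.5435, -0.1782, 0.2564]
ee_rot: [0.003, 0.703, 0.711, 0.001]
contact_force: [-0.1, -0.9, -1.4]
width: 0.0218
```

```bash
python3 -c "
from h import *
s=telemetry.get_state();print(s['width'],s['contact_force']);plan([.5057,.10,.265],14.5)"
```

```text
0.02184308982993025 [-0.08004486 -0.94367727 -1.40542942]
t 37.75 pos [ 0.5435 -0.1782  0.2564] yaw 90.68 j [-0.44  0.25  1.43 -0.    1.46 -0.45]
delta [278.5 -34.4  -9.9] [ 4.300e-01 -2.000e-02  7.618e+01]
```

>>> servo_tool --pt "20 -2 -1 0 0 4" --pt "55 -6 -2 0 0 12" --pt "95 -11 -3 0.1 0 20" --pt "135 -16 -5 0.2 0 28" --pt "175 -21 -6 0.2 0 36" --pt "215 -26 -8 0.3 0 44" --pt "250 -31 -9 0.3 0 52" --pt "278 -34 -10 0.3 0 60"

```text
clock: 38.55
position: [0.5033, 0.1021, 0.2619]
ee_rot: [-0.002, 0.965, 0.262, -0.003]
contact_force: [0.2, 0.2, -1.1]
width: 0.0219
```

>>> servo_tool --pt "0 0 0 0 0 8" --pt "0 0 0 0.1 0 16" --pt "0 0 0 0.1 0 16" --pt "0 0 0 0.1 0 16"

```text
clock: 38.95
position: [0.5042, 0.1001, 0.262]
ee_rot: [-0.002, 0.992, 0.129, -0.003]
contact_force: [-0.7, -0.2, -1.5]
width: 0.0223
```

```bash
python3 carr.py w40;python3 -c "
from h import *
plan([.5057,.2336,.15],14.5)"
```

```text
[]
t 38.95 pos [0.5042 0.1001 0.262 ] yaw 14.84 j [0.06 0.16 1.53 0.   1.46 1.37]
delta [0. 0. 0.] [-0.21  0.35 14.84]
[-0.7 -0.2 -1.5] 0.0223054233952882
t 39.05 pos [0.5044 0.0999 0.2622] yaw 14.77 j [0.06 0.16 1.53 0.   1.46 1.37]
delta [  35.9 -128.5  112.6] [-0.25  0.29  0.27]Traceback (most recent call last):
  File "carr.py", line 8, in <module>
    reg=cv2.dilate(o[0]['region'].astype(np.uint8),np.ones((5,5)))>0
                   ~^^^
IndexError: list index out of range
```

View pics/w40.png

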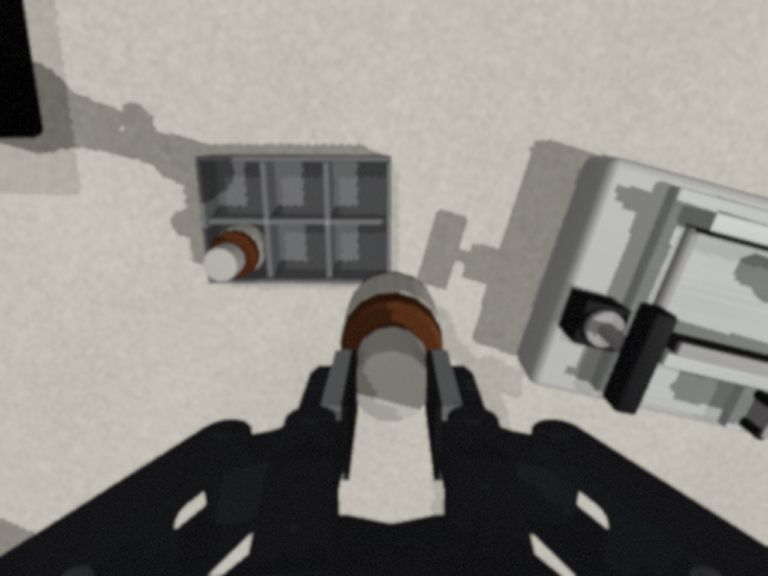

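```bash
cat > carr.py <<'E'
from h import *
import sys
n=sys.argv[1]; s=telemetry.get_state()
im,d=look('wrist',n+'.png',scale=1.5); np.savez(n+'.npz',im=im,d=d,p=s['position'],q=s['ee_rot'])
plan(s['position'],0,s); print(s['contact_force'].round(1),s['width'])
def fit(n):
    im,X=cloud(n+'.npz'); z=X[...,2]
    m=(z>.032)&(z<.047)&(np.hypot(X[...,0]-.494,X[...,1]-.179)<.16)
    k,l,st,_=cv2.connectedComponentsWithStats(m.astype(np.uint8),connectivity=8); i=1+st[1:,4].argmax()
    P=X[l==i]; c,sz,a=rect(P); print('top',len(P),c,sz,a)
    m=(z>.072)&(z<.086)&(np.hypot(X[...,0]-.494,X[...,1]-.179)<.12)
    k,l,st,_=cv2.connectedComponentsWithStats(m.astype(np.uint8))
    for i in range(1,k):
        if st[i,4]>150: print('cap in carrier',X[l==i].mean(0).round(4),rect(X[l==i]))
fit(n)
E
python3 -c "
import sys; sys.argv=['','w41']
exec(open('carr.py').read())"
```

```text
t 39.05 pos [0.5044 0.0999 0.2622] yaw 14.77 j [0.06 0.16 1.53 0.   1.46 1.37]
delta [0. 0. 0.] [-0.21  0.32 14.77]
[-0.2  0.8 -1.3] 0.021762904053215393
top 2311 [494.1 179.3] [102.7 154.2] 14.4
cap in carrier [0.4575 0.2216 0.0775] (array([457. , 222.1]), array([25.2, 25.1]), 8.7)
```

>>> servo_tool --pt "6 -20 0 0 0 0" --pt "16 -55 0 0 0 0" --pt "26 -90 10 0 0 0" --pt "34 -120 25 -0.2 0.3 0.3" --pt "36 -128.5 50 -0.2 0.3 0.3" --pt "36 -128.5 80 -0.2 0.3 0.3" --pt "36 -128.5 112 -0.2 0.3 0.3" --pt "36 -128.5 112 -0.2 0.3 0.3"

```text
clock: 39.9
position: [0.5027, 0.2327, 0.1467]
ee_rot: [0.001, 0.992, 0.126, -0.005]
contact_force: [-1.2, -1.4, -1.2]
width: 0.0222
```

>>> servo_tool --pt "0 0 0 0 0 0" --pt "0 0 0 0 0 0"

```text
clock: 40.1
position: [0.5078, 0.2341, 0.1529]
ee_rot: [-0.001, 0.992, 0.125, 0.002]
contact_force: [0.3, 0.3, -1.8]
width: 0.0219
```

```bash
python3 carr.py w42;python3 -c "
from h import *
plan([.5057,.2336,.065],14.5)"
```

```text
t 40.1 pos [0.5078 0.2341 0.1529] yaw 14.38 j [0.31 0.29 1.63 0.   1.22 1.63]
delta [0. 0. 0.] [-0.08 -0.24 14.38]
[ 0.3  0.3 -1.8] 0.021893038063985952
top 3519 [494.5 179.2] [104.4 154.2] 14.5
t 40.15 pos [0.5079 0.2342 0.1531] yaw 14.37 j [0.31 0.29 1.63 0.   1.22 1.63]
delta [-2.7  0.1 88.1] [-0.05 -0.28 -0.13]
```

View pics/w42.png

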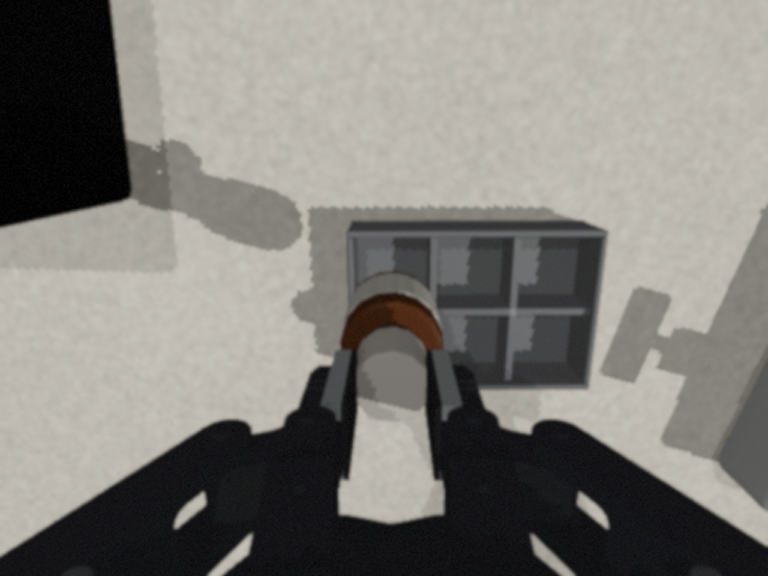

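>>> servo_tool --pt "-2 0 15 0 0 0" --pt "-2 0 35 0 0 0" --pt "-2 0 55 0 0 0" --pt "-2 0 70 0 0 0" --pt "-2 0 80 0 0 0" --pt "-2 0 86 0 0 0" --pt "-2 0 86 0 0 0" --pt "-2 0 86 0 0 0"

```text
clock: 40.95
position: [0.5051, 0.2337, 0.0658]
ee_rot: [-0.001, 0.992, 0.125, 0.001]
contact_force: [-0.1, 0.4, -0.3]
width: 0.0222
```

```bash
python3 carr.py w43
```

```text
t 40.95 pos [0.5051 0.2337 0.0658] yaw 14.38 j [0.31 0.37 1.76 0.   1.01 1.63]
delta [0. 0. 0.] [-0.06 -0.13 14.38]
[-0.1  0.4 -0.3] 0.02217536882842891
top 6070 [494.3 179.1] [104.5 154.1] 14.6
cap in carrier [0.5139 0.2365 0.0792] (array([511.7, 236.1]), array([ 9.3, 23.9]), 15.2)
cap in carrier [0.4582 0.2224 0.0773] (array([456.5, 221.8]), array([26.3, 25.2]), 34.5)
```

View pics/w43.png

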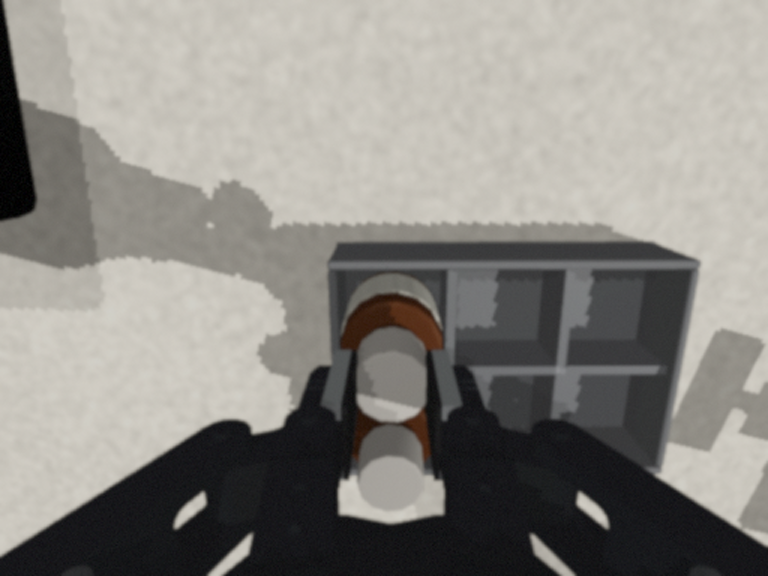

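>>> servo_tool --pt "0 0 4 0 0 0" --pt "0 0 8 0 0 0" --pt "0 0 11 0 0 0" --pt "0 0 12 0 0 0" --pt "0 0 12 0 0 0"

```text
clock: 41.5
position: [0.5042, 0.2334, 0.0527]
ee_rot: [-0.0, 0.992, 0.125, 0.0]
contact_force: [0.5, -0.8, -2.3]
width: 0.0217
```

>>> servo_tool --pt "0 0 1.5 0 0 0" --pt "0 0 1.5 0 0 0" --pt "0 0 1.5 0 0 0"

```text
clock: 41.8
position: [0.5044, 0.2335, 0.0515]
ee_rot: [-0.0, 0.992, 0.125, 0.0]
contact_force: [-0.1, -0.4, -0.9]
width: 0.0221
```

>>> servo_tool --pt "0 0 1 0 0 0" --pt "0 0 2 0 0 0" --pt "0 0 2 0 0 0"

```text
clock: 42.1
position: [0.5051, 0.2336, 0.0514]
ee_rot: [-0.001, 0.992, 0.125, 0.001]
contact_force: [-2.0, -0.6, 10.0]
width: 0.0219
```

>>> servo_tool --pt "0 0 -1 0 0 0" --pt "0 0 -1 0 0 0" --pt "0 0 -1 0 0 0" --pt "0 0 -1 0 0 0" --pt "0 0 -1 0 0 0" --hand 140

```text
clock: 42.6
position: [0.5042, 0.2334, 0.0502]
ee_rot: [-0.0, 0.992, 0.125, 0.0]
contact_force: [0.8, -0.6, -0.5]
width: 0.0382
```

>>> servo_tool --pt "0 0 -8 0 0 0" --pt "0 0 -20 0 0 0" --pt "0 0 -50 0 0 0" --pt "0 0 -90 0 0 0" --pt "0 0 -130 0 0 0" --pt "0 0 -170 0 0 0" --pt "0 0 -190 0 0 0" --pt "0 0 -190 0 0 0"

```text
clock: 43.4
position: [0.5064, 0.2341, 0.2456]
ee_rot: [-0.001, 0.992, 0.125, 0.005]
contact_force: [-0.6, -0.1, -1.4]
width: 0.0384
```

```bash
python3 carr.py w44;python3 -c "
from h import *
plan([.551,-.2212,.25],91)"
```

```text
t 43.4 pos [0.5064 0.2341 0.2456] yaw 14.39 j [0.31 0.23 1.49 0.   1.42 1.63]
delta [0. 0. 0.] [-0.15 -0.58 14.39]
[-0.6 -0.1 -1.4] 0.03843566097182853
top 2647 [494.6 179. ] [104.3 154.6] 14.6
cap in carrier [0.5044 0.2339 0.0776] (array([504. , 233.9]), array([24.8, 24.7]), 60.1)
cap in carrier [0.4577 0.2226 0.0775] (array([456.9, 222.9]), array([24.6, 24.5]), 14.6)
t 43.45 pos [0.5051 0.2336 0.243 ] yaw 14.38 j [0.31 0.23 1.49 0.   1.42 1.63]
delta [-68.5 451.9  -7.9] [  0.17  -0.31 -76.62]
```

View pics/w44.png

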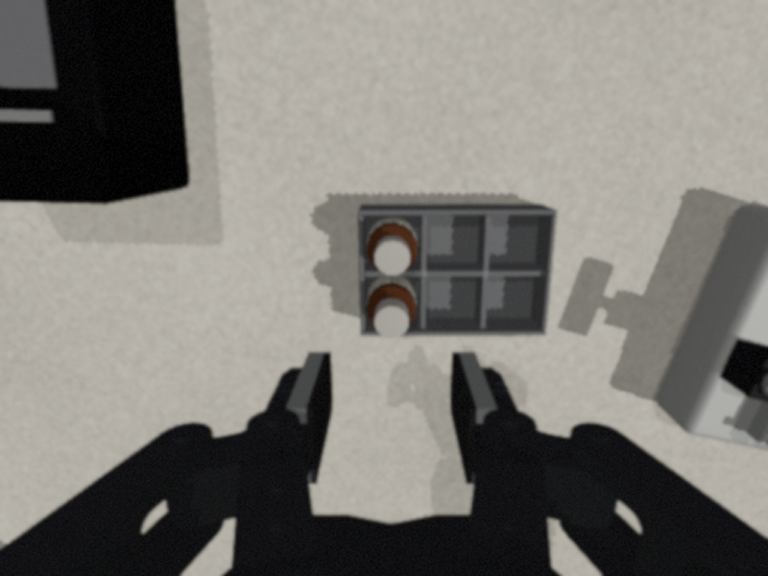

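>>> servo_tool --pt "-4 30 -5 0 0 -6" --pt "-11 75 -8 0 0 -14" --pt "-18 120 -8 0 0 -22" --pt "-26 170 -8 0 0 -30" --pt "-34 220 -8 0 0 -38" --pt "-41 270 -8 0.1 -0.1 -46" --pt "-49 320 -8 0.1 -0.2 -54" --pt "-56 370 -8 0.1 -0.3 -62" --hand 130

```text
clock: 44.25
position: [0.5382, -0.1145, 0.2467]
ee_rot: [-0.002, 0.791, 0.612, -0.003]
contact_force: [1.8, 0.1, 0.4]
width: 0.042
```

```bash
python3 -c "
from h import *
plan([.551,-.2212,.25],91)"
```

```text
t 44.25 pos [ 0.5382 -0.1145  0.2467] yaw 75.47 j [-0.33  0.22  1.49 -0.    1.44 -0.08]
delta [-100.1   39.1   -3.4] [ -0.39   0.05 -15.53]
```

>>> servo_tool --pt "-35 14 -2 -0.2 0 -6" --pt "-70 27 -3 -0.4 0 -12" --pt "-92 36 -3.4 -0.4 0 -15.5" --pt "-100 39 -3.4 -0.4 0 -15.5" --pt "-100 39 -3.4 -0.4 0 -15.5" --pt "-100 39 -3.4 -0.4 0 -15.5"

```text
clock: 44.85
position: [0.5509, -0.2183, 0.2509]
ee_rot: [0.001, 0.703, 0.711, 0.0]
contact_force: [-0.7, 0.6, -0.2]
width: 0.0418
```

```bash
python3 caps.py w45; python3 -c "
from h import *
plan([.5508,-.2212,.16],91)"
```

```text
t 44.85 pos [ 0.5509 -0.2183  0.2509] yaw 90.62 j [-0.49  0.28  1.39  0.    1.46 -0.51]
delta [0. 0. 0.] [ 0.08  0.02 -0.38]
[-0.7  0.6 -0.2] 0.04178405296265573
cap 702 [ 0.5525 -0.2205  0.1515] (array([ 552.5, -221.2]), array([25. , 25.1]), 42.2) uv 262.0 187.0
cap 633 [ 0.5535 -0.2665  0.1513] (array([ 553.4, -267.5]), array([24.5, 25.3]), 0.6) uv 263.0 237.0
t 44.9 pos [ 0.551  -0.218   0.2513] yaw 90.67 j [-0.49  0.28  1.39  0.    1.46 -0.51]
delta [-3.1 -0.4 91.3] [ 0.11  0.04 -0.33]
```

>>> servo_tool --pt "-3 -2 20 0.1 0 0" --pt "-3 -2 50 0.1 0 0" --pt "-3 -2 78 0.1 0 0" --pt "-3 -2 91 0.1 0 0" --pt "-3 -2 91 0.1 0 0" --pt "-3 -2 91 0.1 0 0"

```text
clock: 45.5
position: [0.5504, -0.2225, 0.1617]
ee_rot: [0.002, 0.703, 0.711, -0.0]
contact_force: [1.1, 0.2, 0.4]
width: 0.0418
```

```bash
python3 caps.py w46; python3 -c "
from h import *
plan([.5490,-.2210,.126],91)"
```

```text
t 45.5 pos [ 0.5504 -0.2225  0.1617] yaw 90.69 j [-0.5   0.33  1.54 -0.    1.26 -0.51]
delta [0. 0. 0.] [ 0.15  0.16 -0.31]
[1.1 0.2 0.4] 0.04180621469479873
cap 1479 [ 0.5525 -0.2202  0.1514] (array([ 552.6, -221.2]), array([25.5, 25. ]), 6.0) uv 264.0 222.0
cap 1296 [ 0.5535 -0.2661  0.1512] (array([ 553.7, -267.6]), array([25.1, 25.8]), 1.9) uv 264.0 290.0
t 45.55 pos [ 0.5508 -0.2229  0.1622] yaw 90.67 j [-0.5   0.33  1.54 -0.    1.26 -0.51]
delta [ 2.1 -1.9 36.2] [ 0.21  0.2  -0.33]
```

>>> servo_tool --pt "1.3 -2.5 12 0.1 0 0" --pt "1.3 -2.5 26 0.1 0 0" --pt "1.3 -2.5 35.5 0.1 0 0" --pt "1.3 -2.5 35.5 0.1 0 0" --pt "1.3 -2.5 35.5 0.1 0 0"

```text
clock: 46.05
position: [0.5474, -0.2218, 0.1253]
ee_rot: [0.001, 0.703, 0.711, -0.001]
contact_force: [0.0, -0.4, 0.1]
width: 0.0419
```

```bash
python3 caps.py w47
```

```text
t 46.05 pos [ 0.5474 -0.2218  0.1253] yaw 90.64 j [-0.5   0.36  1.6  -0.    1.18 -0.51]
delta [0. 0. 0.] [-0.02  0.13 -0.36]
[ 0.  -0.4  0.1] 0.04192807659313267
cap 2206 [ 0.5525 -0.2201  0.1514] (array([ 552.6, -221.6]), array([25.2, 25.7]), 17.9) uv 271.0 252.0
cap 182 [ 0.5252 -0.2171  0.1545] (array([ 523.4, -220.9]), array([ 6.8, 22.7]), 1.5) uv 213.0 249.0
cap 186 [ 0.5695 -0.2165  0.1546] (array([ 568.7, -219.6]), array([23. ,  6.4]), 74.0) uv 308.0 249.0
cap 1605 [ 0.5531 -0.2642  0.151 ] (array([ 552.7, -265.2]), array([25.7, 20.4]), 15.0) uv 270.0 328.0
```

View pics/w47.png

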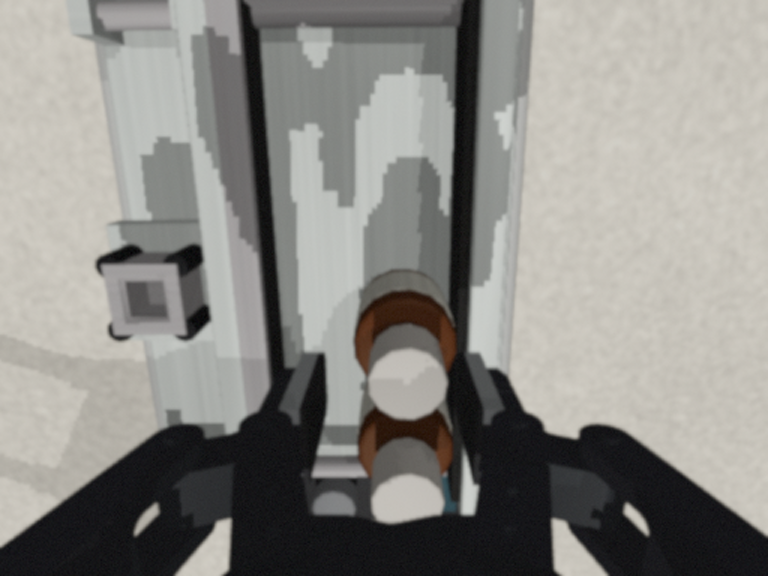

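>>> servo_tool --pt "0.5 2 0 0 0 0" --pt "0.5 3.7 0 0 0 0" --pt "0.5 3.7 0 0 0 0" --pt "0.5 3.7 0 0 0 0"

```text
clock: 46.5
position: [0.5511, -0.2212, 0.1253]
ee_rot: [0.001, 0.703, 0.711, -0.001]
contact_force: [-0.5, -0.5, 0.5]
width: 0.042
```

>>> servo_tool --pt "0 0 0 0 0 0" --pt "0 0 0 0 0 0" --pt "0 0 0 0 0 0" --hand 165 --grip_force 20

```text
clock: 46.8
position: [0.5509, -0.2211, 0.1252]
ee_rot: [0.001, 0.703, 0.711, -0.001]
contact_force: [-0.1, 0.1, 0.4]
width: 0.0302
```

```bash
python3 caps.py w48
```

```text
t 46.8 pos [ 0.5509 -0.2211  0.1252] yaw 90.64 j [-0.5   0.36  1.6  -0.    1.18 -0.51]
delta [0. 0. 0.] [-0.03  0.12 -0.36]
[-0.1  0.1  0.4] 0.03015791895898428
cap 2205 [ 0.5526 -0.22    0.1514] (array([ 552.5, -221.3]), array([25.2, 25.5]), 46.5) uv 264.0 253.0
cap 191 [ 0.5342 -0.2152  0.1536] (array([ 532.9, -219.8]), array([ 6.7, 22.2]), 2.0) uv 225.0 246.0
cap 199 [ 0.5677 -0.2147  0.1537] (array([ 566.4, -219.1]), array([22.7,  6.3]), 73.7) uv 296.0 246.0
cap 1581 [ 0.5534 -0.2639  0.151 ] (array([ 552.8, -265.3]), array([25.4, 20.6]), 15.5) uv 264.0 329.0
```

View pics/w48.png

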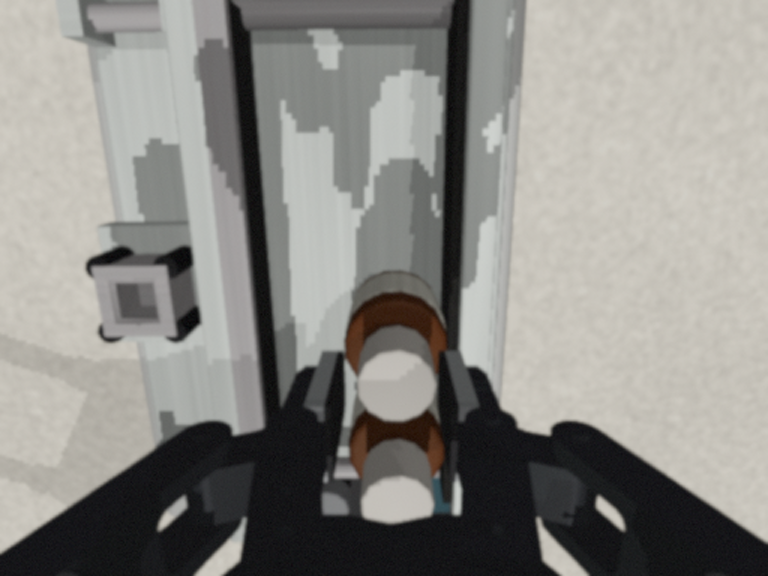

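>>> servo_tool --pt "0 0 0 0 0 0" --pt "0 0 0 0 0 0" --pt "0 0 0 0 0 0" --pt "0 0 0 0 0 0" --hand 255 --grip_force 20

```text
clock: 47.25
position: [0.5511, -0.2212, 0.1253]
ee_rot: [0.001, 0.703, 0.711, -0.001]
contact_force: [0.4, -0.8, 0.6]
width: 0.0244
```

>>> servo_tool --pt "0 0 0 0 0 0" --pt "0 0 0 0 0 0" --pt "0 0 0 0 0 0" --grip_force 60

```text
clock: 47.55
position: [0.5513, -0.2213, 0.1255]
ee_rot: [0.001, 0.703, 0.711, -0.001]
contact_force: [0.9, 0.3, 2.7]
width: 0.0221
```

>>> servo_tool --pt "0 0 -1 0 0 0" --pt "0 0 -2 0 0 0" --pt "0 0 -4 0 0 0" --pt "0 0 -4 0 0 0"

```text
clock: 47.95
position: [0.5509, -0.2212, 0.1292]
ee_rot: [0.0, 0.703, 0.711, -0.001]
contact_force: [-0.2, 1.0, -0.5]
width: 0.0215
```

```bash
python3 caps.py w49
```

```text
t 47.95 pos [ 0.5509 -0.2212  0.1292] yaw 90.64 j [-0.5   0.36  1.59 -0.    1.19 -0.51]
delta [0. 0. 0.] [-0.04  0.12 -0.36]
[-0.2  1.  -0.5] 0.021520746549284923
cap 2350 [ 0.5509 -0.2191  0.1549] (array([ 550.5, -221.3]), array([26.1, 35. ]), 88.7) uv 261.0 251.0
cap 1724 [ 0.5534 -0.2655  0.1511] (array([ 553.4, -266.8]), array([25.3, 25. ]), 12.9) uv 264.0 326.0
```

>>> servo_tool --pt "0 0 -10 0 0 0" --pt "0 0 -24 0 0 0" --pt "0 0 -42 0 0 0" --pt "0 0 -62 0 0 0" --pt "0 0 -84 0 0 0" --pt "0 0 -106 0 0 0" --pt "0 0 -124 0 0 0" --pt "0 0 -124 0 0 0"

```text
clock: 48.8
position: [0.5526, -0.2217, 0.2568]
ee_rot: [0.004, 0.703, 0.711, -0.0]
contact_force: [-0.2, 0.3, -0.5]
width: 0.0221
```

```bash
python3 -c "
from h import *
s=telemetry.get_state();print(s['width'],s['contact_force']);plan([.5207,.06,.265],14.5)"
```

```text
0.022103477400512436 [-0.19325803  0.28389138 -0.53598752]
t 48.8 pos [ 0.5526 -0.2217  0.2568] yaw 90.64 j [-0.5   0.28  1.38 -0.    1.47 -0.51]
delta [282.  -28.7  -9.9] [4.700e-01 6.000e-02 7.614e+01]
```

>>> servo_tool --pt "20 -2 -1 0 0 4" --pt "55 -5 -2 0 0 12" --pt "95 -9 -3 0.1 0 20" --pt "135 -13 -5 0.2 0 28" --pt "175 -17 -6 0.2 0 36" --pt "215 -22 -8 0.3 0 44" --pt "252 -26 -9 0.3 0 52" --pt "282 -29 -10 0.3 0 60"

```text
clock: 49.6
position: [0.5177, 0.0629, 0.2619]
ee_rot: [-0.001, 0.965, 0.262, -0.003]
contact_force: [1.0, 0.1, 0.0]
width: 0.0221
```

>>> servo_tool --pt "0 0 0 0 0 8" --pt "0 0 0 0.1 0 16" --pt "0 0 0 0.1 0 16" --pt "0 0 0 0.1 0 16" --pt "0 0 0 0.1 0 16"

```text
clock: 50.1
position: [0.5187, 0.0606, 0.2622]
ee_rot: [-0.001, 0.992, 0.128, -0.003]
contact_force: [0.1, -0.3, -0.7]
width: 0.022
```

```bash
python3 carr.py w50;python3 -c "
from h import *
plan([.5307,.1368,.15],14.5)"
```

```text
t 50.1 pos [0.5187 0.0606 0.2622] yaw 14.73 j [-0.02  0.17  1.51  0.    1.46  1.3 ]
delta [0. 0. 0.] [-0.15  0.34 14.73]
[ 0.1 -0.3 -0.7] 0.021960752129033933
top 2583 [494.2 179. ] [102.7 154.1] 14.7
cap in carrier [0.5036 0.2321 0.0777] (array([503.4, 233. ]), array([24.7, 25.6]), 11.4)
cap in carrier [0.4578 0.2206 0.0774] (array([457.1, 221.3]), array([25.2, 25.5]), 29.7)
t 50.15 pos [0.5188 0.0605 0.2623] yaw 14.7 j [-0.02  0.17  1.51  0.    1.46  1.3 ]
delta [ 31.5 -70.4 112.4] [-0.19  0.3   0.2 ]
```

View pics/w50.png

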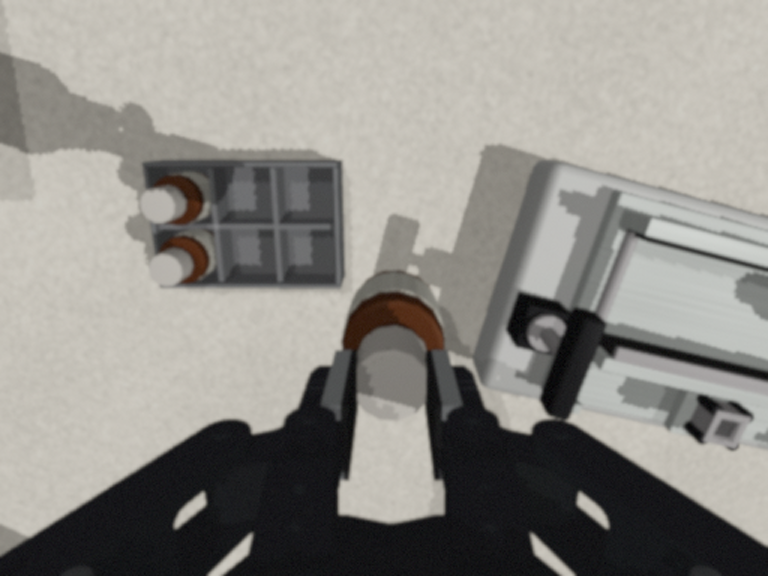

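>>> servo_tool --pt "8 -18 0 0 0 0" --pt "18 -40 5 0 0 0" --pt "27 -60 20 -0.2 0.3 0.2" --pt "31.5 -70.4 45 -0.2 0.3 0.2" --pt "31.5 -70.4 75 -0.2 0.3 0.2" --pt "31.5 -70.4 100 -0.2 0.3 0.2" --pt "31.5 -70.4 112 -0.2 0.3 0.2" --pt "31.5 -70.4 112 -0.2 0.3 0.2"

```text
clock: 50.95
position: [0.5297, 0.1367, 0.149]
ee_rot: [0.0, 0.992, 0.126, -0.002]
contact_force: [-0.4, -0.4, -0.6]
width: 0.0221
```

>>> servo_tool --pt "0 0 0 0 0 0" --pt "0 0 0 0 0 0"

```text
clock: 51.15
position: [0.5322, 0.1371, 0.1522]
ee_rot: [0.0, 0.992, 0.126, 0.002]
contact_force: [0.6, 0.2, -0.4]
width: 0.022
```

```bash
python3 carr.py w51;python3 -c "
from h import *
plan([.5307,.1368,.065],14.5)"
```

```text
t 51.15 pos [0.5322 0.1371 0.1522] yaw 14.43 j [ 0.13  0.27  1.65 -0.    1.21  1.44]
delta [0. 0. 0.] [ 1.000e-02 -2.000e-01  1.443e+01]
[ 0.6  0.2 -0.4] 0.02204295879614949
top 2701 [494.5 178.9] [104.4 153.7] 14.7
cap in carrier [0.5047 0.2327 0.0775] (array([504., 233.]), array([25.1, 24.8]), 51.9)
cap in carrier [0.458  0.2213 0.0775] (array([456.9, 221.7]), array([24.9, 25. ]), 26.2)
t 51.2 pos [0.5321 0.1371 0.1522] yaw 14.44 j [ 0.13  0.27  1.66 -0.    1.21  1.44]
delta [-1.7 -0.1 87.2] [ 0.04 -0.19 -0.06]
```

View pics/w51.png

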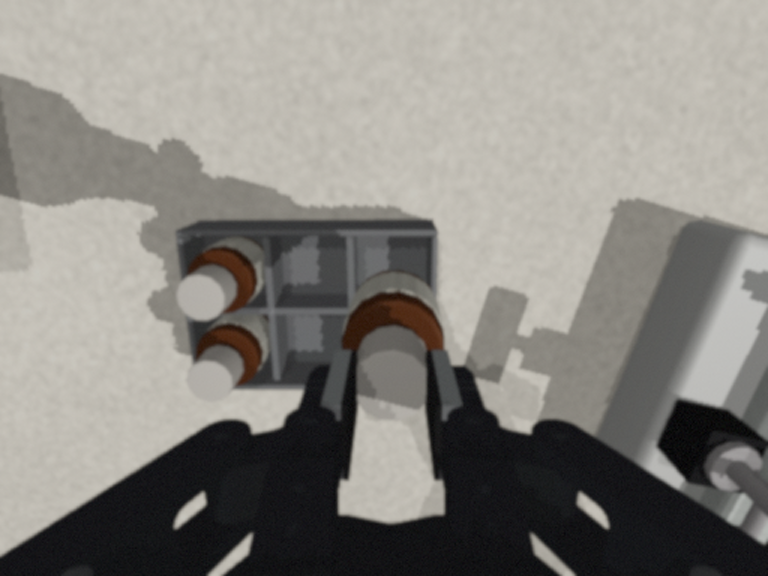

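>>> servo_tool --pt "-1 0 15 0 0 0" --pt "-1 0 35 0 0 0" --pt "-1 0 55 0 0 0" --pt "-1 0 70 0 0 0" --pt "-1 0 80 0 0 0" --pt "-1 0 87 0 0 0" --pt "-1 0 87 0 0 0" --pt "-1 0 87 0 0 0"

```text
clock: 52.0
position: [0.5306, 0.1369, 0.0643]
ee_rot: [0.0, 0.992, 0.126, 0.001]
contact_force: [0.2, 0.0, -0.0]
width: 0.0221
```

```bash
python3 carr.py w52
```

```text
t 52.0 pos [0.5306 0.1369 0.0643] yaw 14.44 j [ 0.13  0.36  1.78 -0.    1.    1.44]
delta [0. 0. 0.] [ 1.000e-02 -9.000e-02  1.444e+01]
[ 0.2  0.  -0. ] 0.022074608947564973
top 5488 [508.5 182.7] [ 75.7 154.3] 14.8
cap in carrier [0.5399 0.1396 0.0792] (array([538. , 139.8]), array([ 8.6, 23.7]), 18.2)
cap in carrier [0.5049 0.2322 0.0774] (array([503.3, 233. ]), array([25.8, 25.9]), 29.9)
cap in carrier [0.4634 0.2261 0.077 ] (array([462.2, 227.4]), array([ 9.6, 25.3]), 46.8)
```

View pics/w52.png

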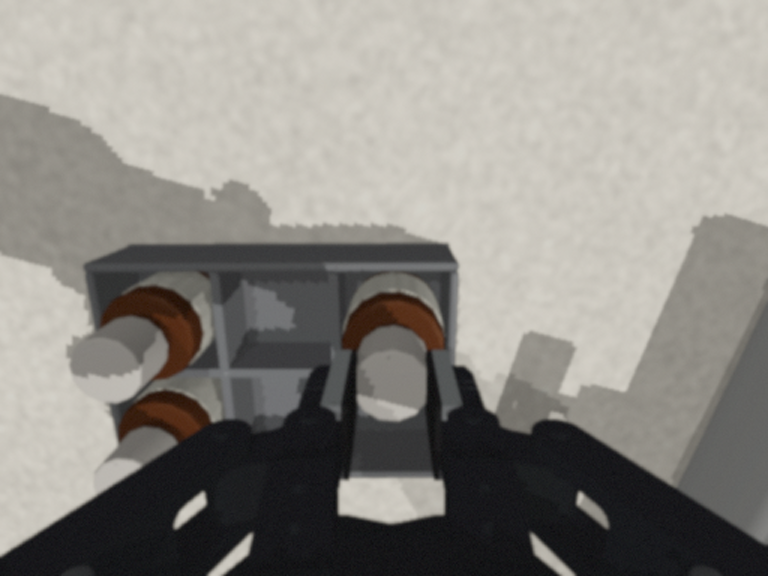

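>>> servo_tool --pt "0 0 4 0 0 0" --pt "0 0 8 0 0 0" --pt "0 0 11 0 0 0" --pt "0 0 13 0 0 0" --pt "0 0 13 0 0 0"

```text
clock: 52.55
position: [0.5307, 0.1367, 0.0515]
ee_rot: [0.0, 0.992, 0.126, 0.001]
contact_force: [0.0, -0.4, 4.9]
width: 0.0223
```

>>> servo_tool --pt "0 0 0.7 0 0 0" --pt "0 0 1.3 0 0 0" --pt "0 0 1.3 0 0 0"

```text
clock: 52.85
position: [0.5311, 0.1368, 0.0514]
ee_rot: [0.0, 0.992, 0.126, 0.002]
contact_force: [-2.2, -2.2, 11.9]
width: 0.022
```

>>> servo_tool --pt "0 0 -1.3 0 0 0" --pt "0 0 -1.3 0 0 0" --pt "0 0 -1.3 0 0 0" --pt "0 0 -1.3 0 0 0" --pt "0 0 -1.3 0 0 0" --hand 140

```text
clock: 53.35
position: [0.5298, 0.1368, 0.0503]
ee_rot: [0.0, 0.992, 0.126, -0.0]
contact_force: [-0.7, 0.7, 0.6]
width: 0.0386
```

>>> servo_tool --pt "0 0 -8 0 0 0" --pt "0 0 -20 0 0 0" --pt "0 0 -50 0 0 0" --pt "0 0 -90 0 0 0" --pt "0 0 -130 0 0 0" --pt "0 0 -170 0 0 0" --pt "0 0 -195 0 0 0" --pt "0 0 -195 0 0 0"

```text
clock: 54.15
position: [0.5325, 0.1372, 0.2515]
ee_rot: [0.0, 0.992, 0.126, 0.006]
contact_force: [0.5, 0.4, 0.1]
width: 0.0382
```

```bash
python3 carr.py w53;python3 -c "
from h import *
plan([.5520,-.2675,.25],91)"
```

```text
t 54.15 pos [0.5325 0.1372 0.2515] yaw 14.45 j [ 0.13  0.21  1.49 -0.    1.43  1.44]
delta [0. 0. 0.] [ 0.02 -0.64 14.45]
[0.5 0.4 0.1] 0.03824570765450222
top 2424 [494.4 179.5] [104.3 154.6] 14.5
cap in carrier [0.5045 0.2332 0.0776] (array([503.9, 233.3]), array([24.8, 25.1]), 80.5)
cap in carrier [0.5308 0.136  0.0777] (array([530.6, 136. ]), array([24.7, 24.7]), 58.6)
cap in carrier [0.4576 0.2218 0.0775] (array([457.2, 222.2]), array([24.7, 25.3]), 16.1)
t 54.2 pos [0.5311 0.137  0.2487] yaw 14.44 j [ 0.13  0.21  1.5  -0.    1.43  1.44]
delta [-80.7 397.   -1.4] [  0.29  -0.26 -76.56]
```

View pics/w53.png

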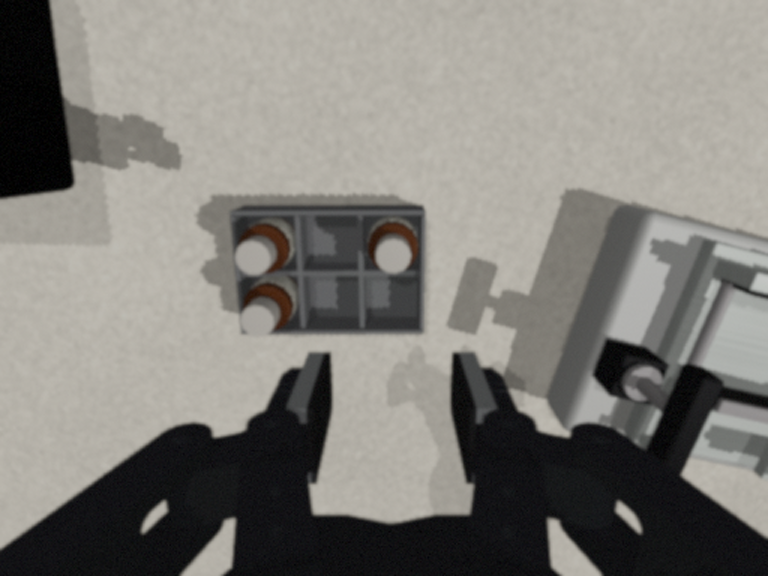

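Three standing upright in the carrier (caps at z 0.0775). Last bottle.

>>> servo_tool --pt "-6 30 0 0 0 -6" --pt "-15 75 0 0 0 -14" --pt "-24 120 0 0 0 -22" --pt "-34 170 0 0 0 -30" --pt "-44 220 0 0 0 -38" --pt "-54 270 0 0.1 -0.1 -46" --pt "-63 315 -1 0.2 -0.2 -54" --pt "-72 355 -1 0.2 -0.2 -62" --hand 130

```text
clock: 55.0
position: [0.5477, -0.22, 0.2454]
ee_rot: [-0.003, 0.785, 0.62, -0.002]
contact_force: [1.0, 0.4, -0.2]
width: 0.0419
```

```bash
python3 -c "
from h import *
plan([.5520,-.2675,.25],91)"
```

```text
t 55.0 pos [ 0.5477 -0.22    0.2454] yaw 76.64 j [-0.5   0.29  1.4  -0.    1.46 -0.27]
delta [-45.3  15.2  -4.7] [ -0.38  -0.04 -14.36]
```

>>> servo_tool --pt "-20 7 -2 -0.2 0 -7" --pt "-40 13 -4 -0.3 0 -14.4" --pt "-45.3 15.2 -4 -0.3 0 -14.4" --pt "-45.3 15.2 -4 -0.3 0 -14.4" --pt "-45.3 15.2 -4 -0.3 0 -14.4"

```text
clock: 55.5
position: [0.5522, -0.2649, 0.25]
ee_rot: [-0.0, 0.703, 0.711, 0.0]
contact_force: [1.1, 0.3, 0.4]
width: 0.0417
```

```bash
python3 caps.py w54; python3 -c "
from h import *
plan([.5515,-.2675,.16],91)"
```

```text
t 55.5 pos [ 0.5522 -0.2649  0.25  ] yaw 90.63 j [-0.56  0.32  1.35  0.    1.48 -0.57]
delta [0. 0. 0.] [-0.03 -0.05 -0.37]
[1.1 0.3 0.4] 0.04171329604241578
cap 700 [ 0.5535 -0.2671  0.1516] (array([ 553.7, -267.7]), array([25.2, 24.8]), 9.2) uv 262.0 188.0
t 55.55 pos [ 0.5523 -0.2648  0.2503] yaw 90.68 j [-0.56  0.31  1.35  0.    1.48 -0.57]
delta [-2.8 -0.9 90.3] [ 0.   -0.02 -0.32]
```

>>> servo_tool --pt "-2.5 -1.5 20 0 0 0" --pt "-2.5 -1.5 50 0 0 0" --pt "-2.5 -1.5 80 0 0 0" --pt "-2.5 -1.5 105 0 0 0" --pt "-2.5 -1.5 120 0 0 0" --pt "-2.5 -1.5 124 0 0 0" --pt "-2.5 -1.5 124 0 0 0" --pt "-2.5 -1.5 124 0 0 0"

```text
clock: 56.35
position: [0.552, -0.2687, 0.1279]
ee_rot: [0.002, 0.703, 0.712, 0.0]
contact_force: [-0.1, 0.4, 0.8]
width: 0.0417
```

```bash
python3 caps.py w55
```

```text
t 56.35 pos [ 0.552  -0.2687  0.1279] yaw 90.72 j [-0.57  0.39  1.55 -0.    1.2  -0.58]
delta [0. 0. 0.] [ 0.15  0.11 -0.28]
[-0.1  0.4  0.8] 0.04173304342609667
cap 2138 [ 0.5535 -0.2666  0.1514] (array([ 553.5, -267.9]), array([25.5, 25.2]), 36.6) uv 264.0 249.0
```

View pics/w55.png

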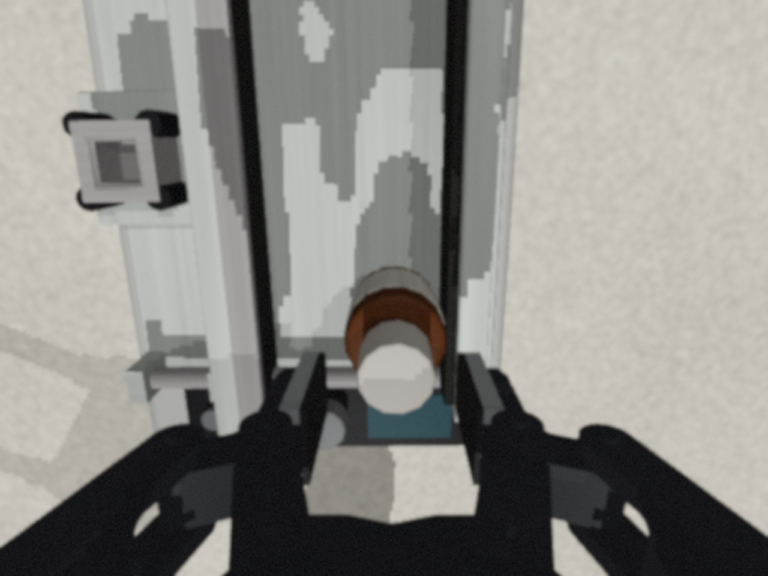

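>>> servo_tool --pt "0.5 -0.3 2 0 0 0" --pt "0.5 -0.3 2 0 0 0" --pt "0.5 -0.3 2 0 0 0" --hand 165 --grip_force 20

```text
clock: 56.7
position: [0.5512, -0.2685, 0.1252]
ee_rot: [0.001, 0.703, 0.711, 0.0]
contact_force: [0.6, 0.9, 0.8]
width: 0.0304
```

>>> servo_tool --pt "0 0 0 0 0 0" --pt "0 0 0 0 0 0" --pt "0 0 0 0 0 0" --pt "0 0 0 0 0 0" --hand 255 --grip_force 20

```text
clock: 57.1
position: [0.5513, -0.2686, 0.1251]
ee_rot: [0.001, 0.703, 0.711, 0.0]
contact_force: [0.1, -0.3, 3.0]
width: 0.0244
```

>>> servo_tool --pt "0 0 0 0 0 0" --pt "0 0 0 0 0 0" --pt "0 0 0 0 0 0" --grip_force 60

```text
clock: 57.4
position: [0.5515, -0.2687, 0.1254]
ee_rot: [0.001, 0.703, 0.711, 0.0]
contact_force: [1.9, -0.3, 4.4]
width: 0.0219
```

>>> servo_tool --pt "0 0 -1 0 0 0" --pt "0 0 -2 0 0 0" --pt "0 0 -4 0 0 0" --pt "0 0 -4 0 0 0"

```text
clock: 57.8
position: [0.5505, -0.2682, 0.1283]
ee_rot: [0.0, 0.703, 0.711, -0.0]
contact_force: [-0.2, -0.0, -1.1]
width: 0.0224
```

```bash
python3 caps.py w56
```

```text
t 57.8 pos [ 0.5505 -0.2682  0.1283] yaw 90.7 j [-0.57  0.38  1.55 -0.    1.21 -0.58]
delta [0. 0. 0.] [-0.01  0.02 -0.3 ]
[-0.2 -0.  -1.1] 0.022382588751626693
cap 2367 [ 0.5506 -0.2654  0.1544] (array([ 551.5, -267.8]), array([34.9, 26.3]), 5.1) uv 261.0 250.0
```

>>> servo_tool --pt "0 0 -10 0 0 0" --pt "0 0 -24 0 0 0" --pt "0 0 -42 0 0 0" --pt "0 0 -62 0 0 0" --pt "0 0 -84 0 0 0" --pt "0 0 -106 0 0 0" --pt "0 0 -124 0 0 0" --pt "0 0 -124 0 0 0"

```text
clock: 58.65
position: [0.5523, -0.2692, 0.2564]
ee_rot: [0.004, 0.703, 0.711, 0.001]
contact_force: [0.6, -0.4, -1.3]
width: 0.0219
```

```bash
python3 -c "
from h import *
s=telemetry.get_state();print(s['width'],s['contact_force']);plan([.4823,.05,.265],14.5)"
```

```text
0.021858076411980825 [ 0.61216974 -0.37601236 -1.29597372]
t 58.65 pos [ 0.5523 -0.2692  0.2564] yaw 90.7 j [-0.57  0.31  1.34 -0.    1.48 -0.58]
delta [320.  -66.  -10.5] [ 4.90e-01 -3.00e-02  7.62e+01]
```

>>> servo_tool --pt "20 -4 -1 0 0 4" --pt "55 -11 -2 0 0 12" --pt "98 -20 -3 0.1 0 20" --pt "142 -29 -5 0.2 0 28" --pt "187 -38 -6 0.2 0 36" --pt "232 -48 -8 0.3 0 44" --pt "276 -57 -9 0.3 0 52" --pt "310 -64 -10 0.3 0 60"

```text
clock: 59.45
position: [0.4815, 0.0432, 0.2617]
ee_rot: [-0.002, 0.965, 0.262, -0.002]
contact_force: [-0.2, -0.7, -0.6]
width: 0.022
```

>>> servo_tool --pt "7 7 0 0 0 8" --pt "7 7 0 0.1 0 16" --pt "7 7 0 0.1 0 16" --pt "7 7 0 0.1 0 16" --pt "7 7 0 0.1 0 16"

```text
clock: 59.95
position: [0.4923, 0.0383, 0.262]
ee_rot: [-0.002, 0.992, 0.129, -0.002]
contact_force: [0.6, 0.8, -0.8]
width: 0.0223
```

```bash
python3 carr.py w57;python3 -c "
from h import *
plan([.4823,.1242,.15],14.5)"
```

```text
t 59.95 pos [0.4923 0.0383 0.262 ] yaw 14.77 j [-0.07  0.13  1.57  0.    1.45  1.25]
delta [0. 0. 0.] [-0.23  0.26 14.77]
[ 0.6  0.8 -0.8] 0.02227573498938548
top 3040 [494.1 179.2] [103.9 154.4] 14.8
cap in carrier [0.5037 0.2322 0.0776] (array([503.8, 232.8]), array([24.8, 24.6]), 14.3)
cap in carrier [0.5296 0.1351 0.0779] (array([529.4, 135.5]), array([25.2, 24.7]), 60.3)
cap in carrier [0.4567 0.2205 0.0777] (array([455.9, 220.9]), array([25.4, 25.2]), 5.1)
t 60.0 pos [0.4924 0.0382 0.2621] yaw 14.75 j [-0.07  0.13  1.57  0.    1.45  1.25]
delta [ 12.5 -85.2 112.4] [-0.25  0.21  0.25]
```

>>> servo_tool --pt "2 -15 0 0 0 0" --pt "6 -40 3 0 0 0" --pt "10 -65 15 -0.2 0.2 0.2" --pt "12.5 -82 38 -0.2 0.2 0.2" --pt "12.5 -85.2 66 -0.2 0.2 0.2" --pt "12.5 -85.2 94 -0.2 0.2 0.2" --pt "12.5 -85.2 112 -0.2 0.2 0.2" --pt "12.5 -85.2 112 -0.2 0.2 0.2"

```text
clock: 60.8
position: [0.4803, 0.124, 0.1481]
ee_rot: [-0.0, 0.992, 0.126, -0.003]
contact_force: [0.7, 0.6, -1.3]
width: 0.0221
```

>>> servo_tool --pt "0 0 0 0 0 0" --pt "0 0 0 0 0 0" --pt "0 0 0 0 0 0"

```text
clock: 61.1
position: [0.4837, 0.1244, 0.152]
ee_rot: [-0.0, 0.992, 0.126, 0.001]
contact_force: [-0.6, 0.0, -0.8]
width: 0.0217
```

```bash
python3 carr.py w58;python3 -c "
from h import *
plan([.4828,.1245,.065],14.6)"
```

```text
t 61.1 pos [0.4837 0.1244 0.152 ] yaw 14.49 j [0.11 0.2  1.76 0.   1.18 1.43]
delta [0. 0. 0.] [-0.04 -0.17 14.49]
[-0.6  0.  -0.8] 0.021709373961199672
top 4493 [494.  178.8] [103.6 153.8] 14.4
cap in carrier [0.5303 0.1358 0.0778] (array([530.1, 135.6]), array([25.1, 24.5]), 14.8)
cap in carrier [0.5037 0.2325 0.0777] (array([503.3, 233.2]), array([25.1, 25. ]), 86.0)
cap in carrier [0.4576 0.2211 0.0775] (array([456.8, 222.1]), array([25.1, 25. ]), 15.4)
t 61.15 pos [0.4835 0.1244 0.1518] yaw 14.49 j [0.11 0.2  1.76 0.   1.18 1.43]
delta [-0.9 -0.2 86.8] [-0.02 -0.15 -0.11]
```

View pics/w58.png

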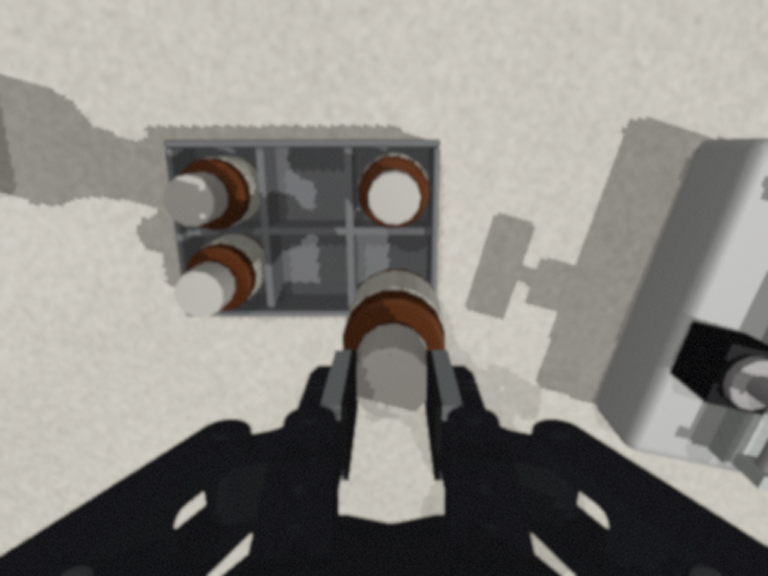

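>>> servo_tool --pt "-0.5 0 15 0 0 0" --pt "-0.5 0 35 0 0 0" --pt "-0.5 0 55 0 0 0" --pt "-0.5 0 70 0 0 0" --pt "-0.5 0 80 0 0 0" --pt "-0.5 0 87 0 0 0" --pt "-0.5 0 87 0 0 0" --pt "-0.5 0 87 0 0 0"

```text
clock: 61.95
position: [0.4827, 0.1245, 0.0642]
ee_rot: [-0.0, 0.992, 0.126, 0.001]
contact_force: [1.0, -0.2, -0.8]
width: 0.0222
```

```bash
python3 carr.py w59
```

```text
t 61.95 pos [0.4827 0.1245 0.0642] yaw 14.5 j [0.11 0.29 1.88 0.   0.96 1.43]
delta [0. 0. 0.] [-0.04 -0.07 14.5 ]
[ 1.  -0.2 -0.8] 0.022200666750550043
top 9090 [494.1 179.3] [103.6 154.6] 14.5
cap in carrier [0.5304 0.1358 0.0778] (array([530. , 135.7]), array([25.4, 25.1]), 88.9)
cap in carrier [0.5042 0.232  0.0776] (array([503.3, 233.4]), array([25.3, 26.1]), 36.1)
cap in carrier [0.4928 0.1273 0.0791] (array([491. , 127.5]), array([ 8.3, 23.8]), 19.0)
cap in carrier [0.4578 0.2207 0.0774] (array([456.3, 221.5]), array([25.9, 25.8]), 9.0)
```

View pics/w59.png

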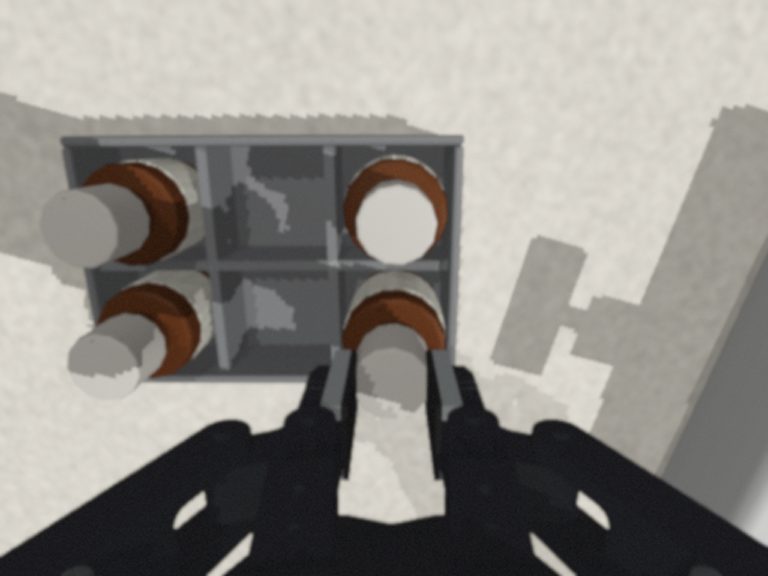

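>>> servo_tool --pt "0 0 4 0 0 0" --pt "0 0 8 0 0 0" --pt "0 0 11 0 0 0" --pt "0 0 13 0 0 0" --pt "0 0 13 0 0 0"

```text
clock: 62.5
position: [0.4829, 0.1243, 0.0514]
ee_rot: [-0.0, 0.992, 0.126, 0.001]
contact_force: [-0.7, -0.5, 4.8]
width: 0.0223
```

>>> servo_tool --pt "0 0 0.7 0 0 0" --pt "0 0 1.3 0 0 0" --pt "0 0 1.3 0 0 0"

```text
clock: 62.8
position: [0.4835, 0.1243, 0.0513]
ee_rot: [-0.0, 0.992, 0.126, 0.002]
contact_force: [-1.2, -1.7, 12.0]
width: 0.0224
```

>>> servo_tool --pt "0 0 -1.3 0 0 0" --pt "0 0 -1.3 0 0 0" --pt "0 0 -1.3 0 0 0" --pt "0 0 -1.3 0 0 0" --pt "0 0 -1.3 0 0 0" --hand 140

```text
clock: 63.3
position: [0.482, 0.1244, 0.0504]
ee_rot: [-0.0, 0.992, 0.126, -0.0]
contact_force: [0.4, 0.2, -0.2]
width: 0.0385
```

>>> servo_tool --pt "0 0 -8 0 0 0" --pt "0 0 -20 0 0 0" --pt "0 0 -50 0 0 0" --pt "0 0 -90 0 0 0" --pt "0 0 -130 0 0 0" --pt "0 0 -170 0 0 0" --pt "0 0 -195 0 0 0" --pt "0 0 -195 0 0 0"

```text
clock: 64.1
position: [0.4846, 0.1246, 0.2504]
ee_rot: [-0.0, 0.992, 0.126, 0.005]
contact_force: [0.1, -0.9, 0.5]
width: 0.0382
```

```bash
python3 carr.py w60;python3 -c "
from h import *
plan([.50,-.06,.33],0)"
```

```text
t 64.1 pos [0.4846 0.1246 0.2504] yaw 14.5 j [0.11 0.14 1.59 0.   1.41 1.43]
delta [0. 0. 0.] [-0.03 -0.55 14.5 ]
[ 0.1 -0.9  0.5] 0.03822172068659665
top 2793 [493.9 179.3] [103.1 154.4] 14.6
cap in carrier [0.5303 0.1359 0.0777] (array([530.1, 135.9]), array([24.5, 23.9]), 14.8)
cap in carrier [0.5032 0.2331 0.0778] (array([503. , 233.4]), array([24.5, 25.3]), 12.9)
cap in carrier [0.4837 0.1232 0.0775] (array([483.7, 122.8]), array([24.7, 25.2]), 17.0)
cap in carrier [0.4573 0.2218 0.0776] (array([456.8, 222.2]), array([25.2, 25.1]), 39.4)
t 64.15 pos [0.4832 0.1244 0.2479] yaw 14.5 j [0.11 0.14 1.59 0.   1.41 1.43]
delta [-29.5 182.7 -82.2] [-0.04 -0.29 14.5 ]
```

View pics/w60.png

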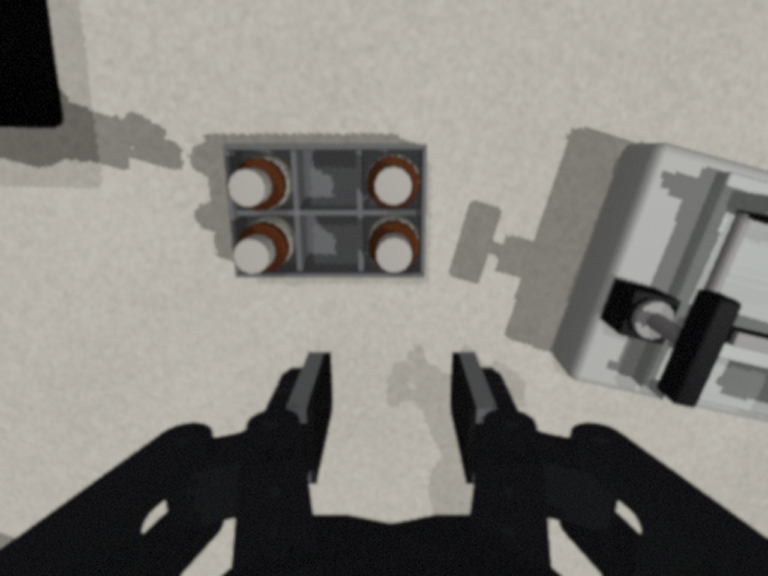

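>>> servo_tool --pt "-5 30 -30 0 0 5" --pt "-12 75 -60 0 0 10" --pt "-20 120 -82 0 0 14.5" --pt "-29 165 -82 0 0 14.5" --pt "-29 183 -82 0 0 14.5" --pt "-29 183 -82 0 0 14.5" --pt "-29 183 -82 0 0 14.5"

```text
clock: 64.85
position: [0.4991, -0.0599, 0.3261]
ee_rot: [-0.001, 1.0, -0.001, -0.002]
contact_force: [-0.6, 1.3, -0.1]
width: 0.0381
```

Run:
```python
from h import *
s=telemetry.get_state()
im,d=look('wrist','w61.png',scale=1.5); np.savez('w61.npz',im=im,d=d,p=s['position'],q=s['ee_rot'])
im,X=cloud('w61.npz'); x,y,z=[X[...,i] for i in range(3)]
m=(z>.15)&(z<.17)&(abs(y+.064)<.03)&(abs(x-.49)<.06)
print('handle',np.median(X[m][:,2]),rect(X[m]))
m=(z>.125)&(z<.135)&(x>.43)&(x<.56)&(y<-.08)&(y>-.33)
k,l,st,_=cv2.connectedComponentsWithStats(m.astype(np.uint8))
for i in range(1,k):
    if st[i,4]>60: print(st[i],rect(X[l==i]))
im0,X0=cloud('w2.npz'); x,y,z=[X0[...,i] for i in range(3)]
m=(z>.125)&(z<.135)&(x>.46)&(x<.56)&(y<-.08)&(y>-.33)
k,l,st,_=cv2.connectedComponentsWithStats(m.astype(np.uint8))
for i in range(1,k):
    if st[i,4]>60: print('before',st[i],rect(X0[l==i]))
look('top','t61.png',crop=(90,130,450,290),scale=2.2)
```

```text
handle 0.16061733209100854 (array([489.4, -63.1]), array([68.9, 15.8]), 0.4)
[ 292  158  184   18 2900] (array([ 492.7, -201.1]), array([ 19.8, 212. ]), 0.6)
[367 179  30  27 506] (array([ 461.3, -201.7]), array([32.1, 32.9]), 0.8)
before [425 117   8  21  62] (array([ 551.2, -257.6]), array([16.8,  4.5]), 5.4)
before [ 244  142  233   22 4818] (array([ 527.5, -200.8]), array([ 19.4, 211.4]), 0.9)
before [339 167  37  37 808] (array([ 496., -201.]), array([32.4, 32.6]), 7.4)
```

View pics/w61.png

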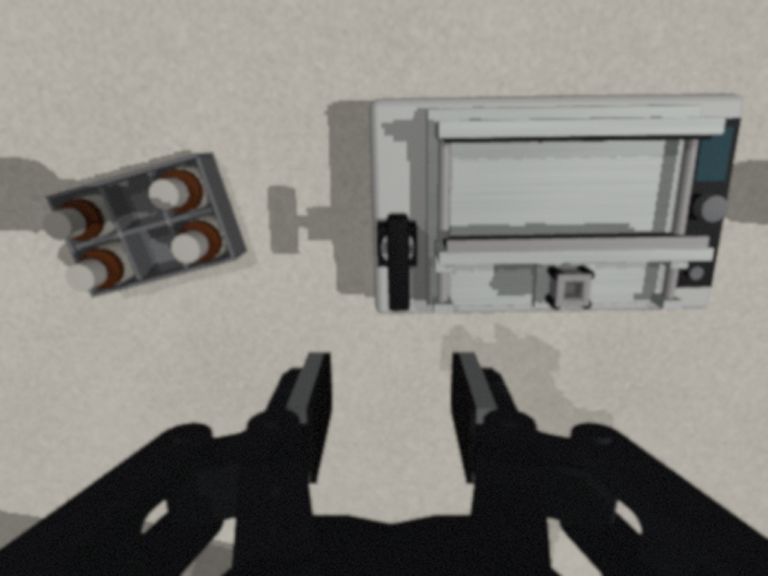

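View pics/t61.png

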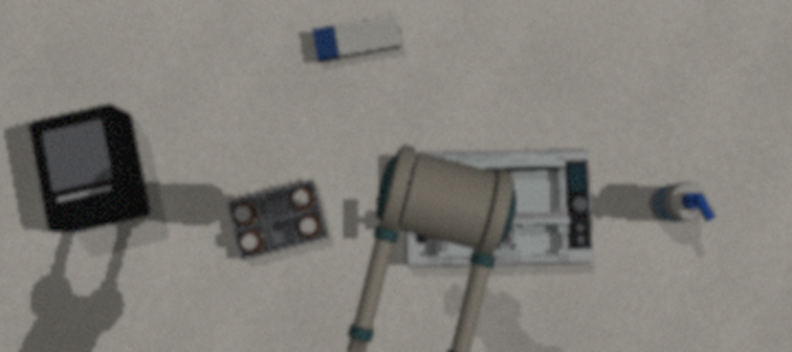

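```bash
python3 -c "
from rig import sign_off
print(sign_off())"
```

```text
the job is handed in; nothing more can be done
None
```

The job is done and handed in at about 65 s. The lock was undone with the key, the jaw drawn open, and all four bottles stand upright in the four corner pockets of the carrier.

- **Bottles:** the first and second slipped on the first grasp, because I closed off-centre while they stood against the fixed jaw. They shifted 8–9 mm on the platform but were found standing. The second was probably tilted briefly while the fingers were shut on it. I regrasped both, and all four were set down at floor contact and released there. All four caps read z 0.0775–0.078.
- **Lock and jaw:** the lock turned to its stop (the moment rose from 0.08 to 0.2 N m), and the knob is now square to the shaker. The jaw and knob had moved 34.8 and 34.7 mm against 35 mm nominal. The force also rose as at a stop when I pulled a little further.
- **Key:** it is back in its holder, with the handle top at z 0.1606, as at the start, and the handle along shaker x within 1°.
- **Carrier and the rest:** the carrier had been moved about 4 cm before the first placing. I measured it again at (0.494, 0.179) and it stayed there. In the last overhead view the printer, carton and gel dispenser looked undisturbed, but I did not measure their positions.

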